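Pin the vial carriers on the shaker bed and couple its drive

TASK

Slide each vial carrier, tongue first, under a bridge of the shaker bed so that its hole lines up with the bridge's, and push a locking pin from the rack down through both until its flange rests on the bridge. When every carrier is pinned, put the keyed drive shaft in the socket and turn it until its key finds the keyway and it drops fully home, then turn it clockwise to its stop to engage the drive. Keep the vials upright and leave the other things on the bench where they are.

Things in the scene. Friction and masses are not known exactly. Their poses are not given: they have to be found in the camera images.
- bed: shaker bed, fixed: aluminium deck 210 (x) x 325 (y) x 20 high; origin: centre of its underside. Near its far (+x) edge stand three steel bridges 80 apart: top plate 36 (x) x 70 (y) x 10, its underside 12 above the deck; the tunnel below is 50 wide, open to -x and +x, no end stop. A 17 mm hole goes down through each top plate and on through the deck. The round drive socket stands near the -y end.
- bridge1_hole (a point): centre of the hole in bridge 1, at the top face of the bridge (42 above the table); x axis as the bed's: carriers go in along +x, deck under them 20 above the table. Low guide strips on the deck, 6 high, bound its lane, 72 wide, from 47 to 127 before the hole. Bridge 1 is the one farthest to +y, then 2, then 3
- bridge2_hole (a point): centre of the hole in bridge 2, at the top face of the bridge (42 above the table); x axis as the bed's: carriers go in along +x, deck under them 20 above the table. Low guide strips on the deck, 6 high, bound its lane, 72 wide, from 47 to 127 before the hole. Bridge 1 is the one farthest to +y, then 2, then 3
- bridge3_hole (a point): centre of the hole in bridge 3, at the top face of the bridge (42 above the table); x axis as the bed's: carriers go in along +x, deck under them 20 above the table. Low guide strips on the deck, 6 high, bound its lane, 72 wide, from 47 to 127 before the hole. Bridge 1 is the one farthest to +y, then 2, then 3
- socket_mouth (a point): centre of the mouth of the drive socket: dark steel sleeve 51 in diameter, top face 72 above the table, with a bore 23 in diameter, 48 deep, and one keyway slot 10 wide, full depth, reaching 20 from the axis. +x points along the keyway, which may start up to 0.8 rad either side of the bed's x. The sleeve turns stiffly (0.25 N m) and stays where it is left
- carrier_1_grip (a point): vial carrier 1 (two or three are there): plate 8 thick, 60 wide, with a white vial block 74 (x) x 40 (y, held across this) x 30, from 8 to 38 above the plate's underside; vial caps rise to 65. Site: middle of the block, 30 above the underside. Along +x the plate narrows to a tongue 34 wide that starts 43 and ends 102 from this point
- carrier_1_hole (a point): centre of the 18 mm hole through the tongue of carrier 1, at the tongue's top face (8 above the plate's underside), 80 from the grip point along the carrier's +x
- carrier_2_grip (a point): vial carrier 2 (two or three are there): plate 8 thick, 60 wide, with a white vial block 74 (x) x 40 (y, held across this) x 30, from 8 to 38 above the plate's underside; vial caps rise to 65. Site: middle of the block, 30 above the underside. Along +x the plate narrows to a tongue 34 wide that starts 43 and ends 102 from this point
- carrier_2_hole (a point): centre of the 18 mm hole through the tongue of carrier 2, at the tongue's top face (8 above the plate's underside), 80 from the grip point along the carrier's +x
- carrier_3_grip (a point): vial carrier 3 (two or three are there): plate 8 thick, 60 wide, with a white vial block 74 (x) x 40 (y, held across this) x 30, from 8 to 38 above the plate's underside; vial caps rise to 65. Site: middle of the block, 30 above the underside. Along +x the plate narrows to a tongue 34 wide that starts 43 and ends 102 from this point
- carrier_3_hole (a point): centre of the 18 mm hole through the tongue of carrier 3, at the tongue's top face (8 above the plate's underside), 80 from the grip point along the carrier's +x
- pin_1_grip (a point): steel locking pin 1 (all alike): shank 14 in diameter, 36 long, chamfered foot; flange 23 in diameter, 4 thick; round grip 17 in diameter, 30 long on top. Site: middle of the grip, 19 above the flange's underside, 55 above the foot. z up along the pin. It stands in the pin rack at first, flange on its top; in place the flange rests on the bridge
- pin_2_grip (a point): steel locking pin 2 (all alike): shank 14 in diameter, 36 long, chamfered foot; flange 23 in diameter, 4 thick; round grip 17 in diameter, 30 long on top. Site: middle of the grip, 19 above the flange's underside, 55 above the foot. z up along the pin. It stands in the pin rack at first, flange on its top; in place the flange rests on the bridge
- pin_3_grip (a point): steel locking pin 3 (all alike): shank 14 in diameter, 36 long, chamfered foot; flange 23 in diameter, 4 thick; round grip 17 in diameter, 30 long on top. Site: middle of the grip, 19 above the flange's underside, 55 above the foot. z up along the pin. It stands in the pin rack at first, flange on its top; in place the flange rests on the bridge
- pin_rack: fixed grey block 44 (x) x 136 (y) x 40 high with three 18 mm holes 45 apart along y; the pins stand in it; origin: centre of its underside
- shaft_grip (a point): keyed drive shaft: shaft 20 in diameter, 44 long, below a collar 54 in diameter, 6 thick; on top a grip bar 46 (x) x 16 (y) x 34 high. Site: centre of the bar, 23 above the collar's underside, 67 above the foot. A key 8 wide stands out along +x to 17 from the axis, from 14 above the foot to the collar: the plain foot enters the bore first, then the key rests on the sleeve until it meets the keyway
- shaft_collar (a point): centre of the underside of the drive shaft's collar; +x points along the key
- shaft_stand: fixed square grey tube 56 x 56 x 50 high, inside 40 x 40, in which the drive shaft hangs by its collar at the start; origin: centre of its underside
- timer: a small white laboratory timer with buttons, 60 x 62 x 28 mm, bystander; origin: centre of its underside
- marker: a lying marker pen, 14 x 127 x 15 mm, bystander; origin: centre of its underside
- socket (a joint): angle of the socket's sleeve about the vertical (rad): 0 where the keyway points along the bed's +x, growing anticlockwise from above. Clockwise it goes down to a hard stop at -1.57 (keyway and key pointing to the bed's -y); there the drive is engaged. At the start between -0.8 and 0.8
- shaft: the keyed drive shaft again; origin at the centre of its foot, x along the key

How it is judged:
On the way, in this order (a step that is already met when the one before it is completed fails the run):
1. every carrier lies under a bridge with a pin fully down through both ((horizontal distance between carrier_1_hole and bridge1_hole below 0.006 m or horizontal distance between carrier_1_hole and bridge2_hole below 0.006 m or horizontal distance between carrier_1_hole and bridge3_hole below 0.006 m) and ((horizontal distance between carrier_1_hole and pin_1_grip below 0.005 m and height (world z) of pin_1_grip below 0.066 m and angle between pin_1_grip's own z axis and vertical below 0.12 rad) or (horizontal distance between carrier_1_hole and pin_2_grip below 0.005 m and height (world z) of pin_2_grip below 0.066 m and angle between pin_2_grip's own z axis and vertical below 0.12 rad) or (horizontal distance between carrier_1_hole and pin_3_grip below 0.005 m and height (world z) of pin_3_grip below 0.066 m and angle between pin_3_grip's own z axis and vertical below 0.12 rad)) and angle between each of carrier_1_hole, carrier_2_hole, carrier_3_hole's own z axis and vertical below 0.06 rad and height (world z) of each of carrier_1_hole, carrier_2_hole, carrier_3_hole below 0.031 m and (horizontal distance between carrier_2_hole and bridge1_hole below 0.006 m or horizontal distance between carrier_2_hole and bridge2_hole below 0.006 m or horizontal distance between carrier_2_hole and bridge3_hole below 0.006 m) and ((horizontal distance between carrier_2_hole and pin_1_grip below 0.005 m and height (world z) of pin_1_grip below 0.066 m and angle between pin_1_grip's own z axis and vertical below 0.12 rad) or (horizontal distance between carrier_2_hole and pin_2_grip below 0.005 m and height (world z) of pin_2_grip below 0.066 m and angle between pin_2_grip's own z axis and vertical below 0.12 rad) or (horizontal distance between carrier_2_hole and pin_3_grip below 0.005 m and height (world z) of pin_3_grip below 0.066 m and angle between pin_3_grip's own z axis and vertical below 0.12 rad)) and (horizontal distance between carrier_3_hole and bridge1_hole below 0.006 m or horizontal distance between carrier_3_hole and bridge2_hole below 0.006 m or horizontal distance between carrier_3_hole and bridge3_hole below 0.006 m) and ((horizontal distance between carrier_3_hole and pin_1_grip below 0.005 m and height (world z) of pin_1_grip below 0.066 m and angle between pin_1_grip's own z axis and vertical below 0.12 rad) or (horizontal distance between carrier_3_hole and pin_2_grip below 0.005 m and height (world z) of pin_2_grip below 0.066 m and angle between pin_2_grip's own z axis and vertical below 0.12 rad) or (horizontal distance between carrier_3_hole and pin_3_grip below 0.005 m and height (world z) of pin_3_grip below 0.066 m and angle between pin_3_grip's own z axis and vertical below 0.12 rad))), for 0.2 s.
2. the keyed drive shaft has dropped fully home in the socket (horizontal distance between shaft_collar and socket_mouth below 0.004 m and z of shaft_collar in the frame of socket_mouth below 0.003 m and angle between shaft_collar's own z axis and vertical below 0.08 rad), for 0.2 s.
3. the drive shaft, still home, has been turned clockwise to its stop (within 0.12 rad) (all of step 2 and value of joint socket below -1.45 rad), for 0.2 s.
At the end, for the whole second after the job is handed in: Each carrier lies flat, its hole within 6 mm of a bridge's hole, an upright pin within 5 mm of its axis, flange within 5 mm of the bridge; the drive shaft is upright, within 4 mm of the socket's axis, collar within 3 mm of the sleeve, within 0.12 rad of its clockwise stop, at rest (all of step 1 and all of step 3 and linear speed of shaft below 0.02 m/s); the robot touches nothing.
It fails at once if a carrier is tipped (over 40 degrees) (angle between any of carrier_1_hole, carrier_2_hole, carrier_3_hole's own z axis and vertical above 0.7 rad).
It fails at once if a bystander is moved more than 40 mm (distance of any of timer, marker from where it was at the start of the episode above 0.04 m).
Of carrier_1, carrier_2, carrier_3 only 2 to 3 are there at a start; the rules pass over those that are not, and their reading is None.
At some moment in a run one of carrier_1, carrier_2, carrier_3 may be knocked a few centimetres aside while the robot is not near it.
It also fails if it takes over 210 s, if anything falls off the work surface, if the arm or the gripper's body presses on something with over 40 N, if the wrist force passes 120 N, or if a joint passes its speed limit or range.

ROBOT

A 6-joint arm with a two-finger parallel gripper is mounted at the origin on a cart in front of the work surface, level with it; the furniture and walls round the work are solid. World frame = base frame: x ahead of the robot, y to its left, z up, the work surface at z = 0. Lengths are in m, angles in rad, forces in N, time in s.
With the tool pointing down it reaches from about 0.25 to 0.775 m from the base axis. Payload 4 kg.
Tool frame: the origin (TCP) lies at the very end of the fingers, on their centre line; the grasp point (between the pads) lies 19 mm behind it; z points along the fingers, x is the direction in which the jaws open and shut, and the axes are right-handed (so a half turn about z gives the same grasp; the last joint's range is limited). The gripper opens to 94 mm and grips with 3 to 60 N. Pads are 16 mm wide; open, the fingers measure 119 mm over their backs; the gripper's body (75 mm by 177 mm) begins 78 mm behind the grasp point.
Start: joints at [-1.4, 0.087, 1.371, -0, 1.684, -0.103], TCP at [0.149, -0.53, 0.206] pointing down, gripper open.
Joint ranges: [-3.1, 3.1], [-0.76, 2.03], [0.27, 2.55], [-1.08, 4.22], [0.17, 2.65], [-2.57, 2.57]. Speed limits (rad/s): [2.79, 2.79, 3.14, 3.14, 3.14, 3.14].

INTERFACE

Orientations are given as a unit quaternion [w, x, y, z].
In Python, from rig import * gives the robot as it stands.
- The arm moves only by the tool apply_moves, never from a script. Its argument "targets" is a list of rows, each a list of 3 entries, a list of its own where there are three numbers: the turn, a rotation vector about the tool's x, y, z in degrees, then the shift along the tool's x, y, z in cm, then the closure, from -1 (fully open) to 1 (shut). A call has 1 to 8 rows; each row is the pose to reach, as a shift and turn from the pose commanded when the call began, along the tool's axes at that moment; what a row does not reach only later rows make up. A row lasts 1/10 s, in which the tool goes at most 50 mm and 8.59 degrees, less where a joint would pass 70% of its speed; a pose out of reach is approached as far as the arm can. A call with a gripper value outside its range is refused whole. The fingers move at their own pace and stop on an object; "grip_force" is the grip in N (left out, the last holds). Time passes only in rows, so rows that repeat a pose let the fingers close. It gives the time, the measured TCP pose, the force and the opening at its end, in the units of the state.
- get_state(): the state, without advancing time (a new reading comes with each control period).
- read_camera(name): name is "scene" or "top"; returns (picture, depth): 480x640x3 uint8, red, green, blue; 480x640 float32, m along the optical axis (not along the pixel's ray), 0 where there is no reading.
- camera_params(name): a dict with "camera_matrix" (3x3 intrinsics, pixels), "dist" ([k1, k2, p1, p2, k3] as OpenCV has them; the pictures are not rectified), "position" and "orientation" of the camera in the world. Camera axes: x right, y down, z forward; pixel columns grow to the right and rows downward; lengths in m; the calibration is good to about 2 mm. A picture is of the moment at which its call begins. camera_params takes no time and is no camera call.
- hand_in(): hands the job in, once; it reports no verdict.
The state is a dict: "time": time; "q": joint angles; "joint_vel": joint speeds; "joint_torque": joint torques, N m; "position": TCP position; "ee_rot": TCP orientation; "contact_force": force on the tool from outside, world axes, zero at the start; "ft_torque": the same for the moment, N m; "gripper_width": finger opening in m.
Only numpy, scipy, OpenCV 4.12 (cv2) and the standard library are available. Lean on these libraries where they do the work, as an engineer would, in place of code of your own. Each camera call takes 0.05 s, during which the arm holds its last target.

## Working session

There is one attempt and no reset: what is moved stays moved. The work goes in short steps, Python scripts to look and compute and a tool call to move; the robot and the scene stay as the last step left them, time stands still between calls to the robot, and variables do not carry over. Pictures are saved under pics/ and viewed, and the job is handed in when it is done.

Besides the shell and the picture viewer there is one more tool, called after "Request:" in YAML: its name, and indented under it one key for each argument. apply_moves: Moves the arm, as the interface text tells. Its arguments: {"type":"object","properties":{"targets":{"type":"array","items":{"type":"array"}},"grip_force":{"type":"number"}},"required":["targets"]}

```bash
ls -la; mkdir -p pics; python3 - <<'E'
from rig import *
import cv2
print(get_state())
for n in ("scene","top"):
    p,d=read_camera(n); cv2.imwrite(f"pics/{n}0.png",p[:,:,::-1]); print(n,camera_params(n), d.min(), d.max())
E
```

```text
total 12
drwxr-xr-x  3 agent agent 4096 Dec  7 14:26 .
drwxr-xr-x 23 root  root  4096 Dec  7 14:26 ..
drwxr-xr-x  2 agent agent 4096 Dec  7 14:26 pics
{'time': 0.0, 'q': array([-1.40011292e+00,  8.79290167e-02,  1.37223349e+00, -1.97885179e-05,
        1.68356571e+00, -1.03089651e-01]), 'joint_vel': array([-8.59449349e-04,  1.24103686e-06,  5.18442726e-04, -9.01135696e-04,
        1.34555083e-03, -2.35278766e-04]), 'joint_torque': array([-8.78783885e-04, -3.40170157e+01, -3.02431870e+01,  7.17225415e-02,
        3.29451088e-02, -1.52101761e-04]), 'position': array([ 0.14860428, -0.52898844,  0.20432889]), 'ee_rot': array([-7.21906099e-04,  7.96982536e-01, -6.04001405e-01, -7.86829411e-04]), 'contact_force': array([ 0.2200917 , -0.33533513, -0.15249835]), 'ft_torque': array([-0.03303409, -0.04323061, -0.01939845]), 'gripper_width': 0.0940559251848472}
scene {'camera_matrix': array([[609.24315404,   0.        , 317.19875166],
       [  0.        , 609.24315404, 235.16687586],
       [  0.        ,   0.        ,   1.        ]]), 'dist': array([-0.21554213,  0.        ,  0.        ,  0.        ,  0.        ]), 'position': array([-0.08242249, -1.12110883,  1.19808424]), 'orientation': array([-0.37868935,  0.88951501, -0.23176133,  0.1079079 ])} 0.0 3.953909
top {'camera_matrix': array([[584.42724235,   0.        , 324.92707395],
       [  0.        , 584.42724235, 236.41790131],
       [  0.        ,   0.        ,   1.        ]]), 'dist': array([0.04687604, 0.        , 0.        , 0.        , 0.        ]), 'position': array([ 0.3460541 , -0.10823229,  1.86034155]), 'orientation': array([ 0.04679465, -0.69551261,  0.71621839, -0.03322175])} 0.0 2.8039088
```

View pics/scene0.png

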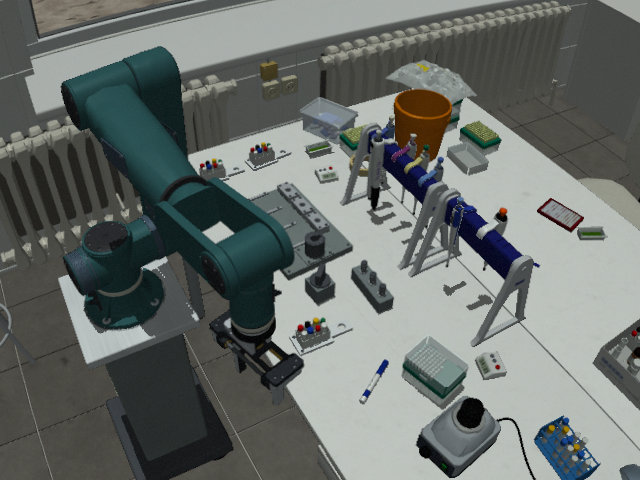

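View pics/top0.png

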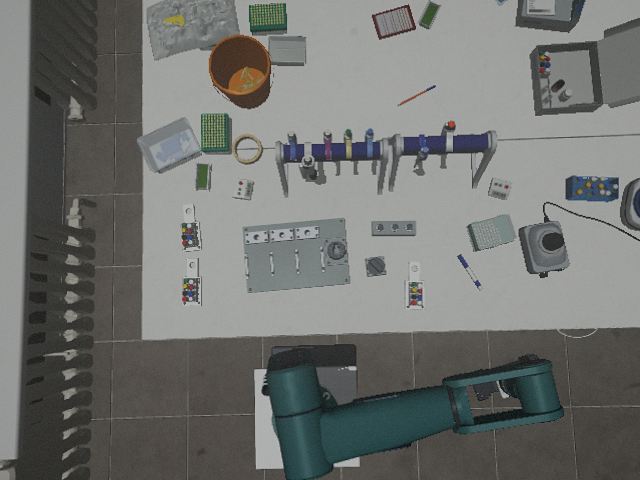

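The top view shows carriers at about (190,228), (190,283) and (415,286), with the bed at (297,255). The socket is at (337,250), the shaft at (376,266), the rack at (394,228) and the marker at (470,272). I'll zoom in to measure.

```bash
cat > h.py <<'E'
import numpy as np, cv2
from scipy.spatial.transform import Rotation as R
from rig import *
def quat(q): return R.from_quat([q[1],q[2],q[3],q[0]])
P={n:camera_params(n) for n in ("scene","top")}
def ray(n,uv):
    p=P[n]; u=cv2.undistortPoints(np.array(uv,float).reshape(-1,1,2),p["camera_matrix"],p["dist"]).reshape(-1,2)
    d=np.c_[u,np.ones(len(u))]@quat(p["orientation"]).as_matrix().T
    return p["position"],d
def onz(n,uv,z):
    o,d=ray(n,uv); return o+d*((z-o[2])/d[:,2])[:,None]
def proj(n,X):
    p=P[n]; M=quat(p["orientation"]).as_matrix(); Xc=(np.array(X,float).reshape(-1,3)-p["position"])@M
    return cv2.projectPoints(Xc.reshape(-1,1,3),np.zeros(3),np.zeros(3),p["camera_matrix"],p["dist"])[0].reshape(-1,2)
def tri(uvs):
    # {cam:uv} two-view point
    A=np.zeros((3,3));b=np.zeros(3)
    for n,uv in uvs.items():
        o,d=ray(n,[uv]);d=d[0]/np.linalg.norm(d);Q=np.eye(3)-np.outer(d,d);A+=Q;b+=Q@o
    return np.linalg.solve(A,b)
def crop(img,x0,y0,w,h,s,name):
    c=cv2.resize(img[y0:y0+h,x0:x0+w],None,fx=s,fy=s,interpolation=cv2.INTER_CUBIC)
    for x in range((x0+9)//10*10,x0+w,10):
        cv2.line(c,(int((x-x0+.5)*s),0),(int((x-x0+.5)*s),8 if x%50 else 16),(255,0,255),1)
        if x%20==0: cv2.putText(c,str(x),(int((x-x0+.5)*s)-10,26),0,.35,(255,0,255),1)
    for y in range((y0+9)//10*10,y0+h,10):
        cv2.line(c,(0,int((y-y0+.5)*s)),(8,int((y-y0+.5)*s)),(255,0,255),1)
        if y%20==0: cv2.putText(c,str(y),(10,int((y-y0+.5)*s)+4),0,.35,(255,0,255),1)
    cv2.imwrite(f"pics/{name}.png",c[:,:,::-1])
E
python3 - <<'E'
from h import *
t=cv2.imread("pics/top0.png")[:,:,::-1]; s=cv2.imread("pics/scene0.png")[:,:,::-1]
crop(t,235,210,130,90,6,"t_bed"); crop(t,355,205,100,110,5,"t_rack"); crop(t,160,170,100,140,4,"t_left")
crop(s,240,170,180,135,4,"s_bed"); crop(s,190,130,160,60,5,"s_left"); crop(s,280,305,120,110,5,"s_c3")
E
```

```text
(no output)
```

View pics/t_bed.png

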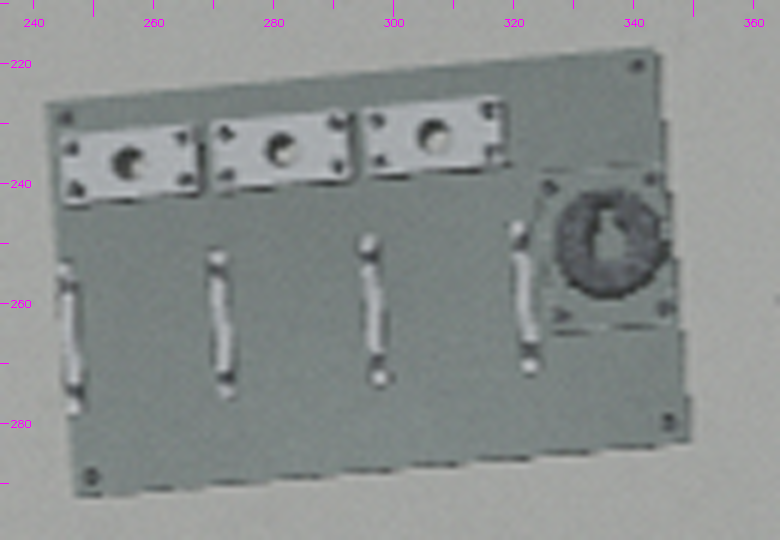

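View pics/t_rack.png

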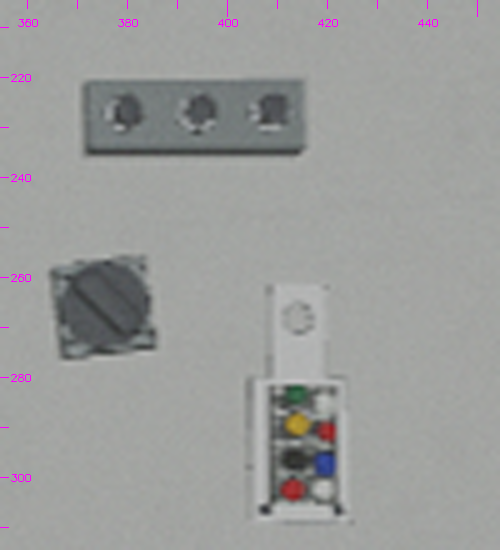

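View pics/t_left.png

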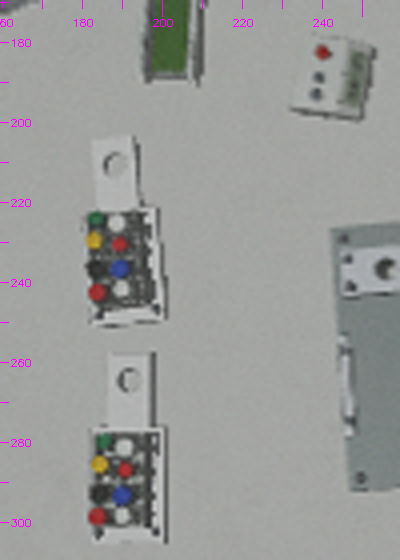

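View pics/s_bed.png

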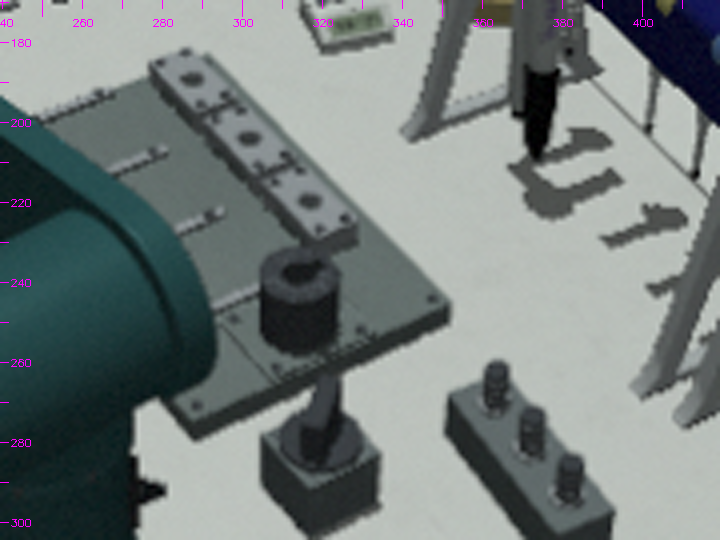

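```bash
python3 - <<'E'
from h import *
t=cv2.imread("pics/top0.png"); 
def comps(m,amin,amax):
    n,l,st,c=cv2.connectedComponentsWithStats(m.astype(np.uint8)); 
    return [(i,st[i],c[i],l==i) for i in range(1,n) if amin<=st[i][4]<=amax]
s=8
def up(img,x0,y0,w,h): return cv2.resize(img[y0:y0+h,x0:x0+w],None,fx=s,fy=s,interpolation=cv2.INTER_CUBIC)
def back(p,x0,y0): return (np.array(p,float)+.5)/s-.5+[x0,y0]
# bridges
x0,y0,w,h=240,215,85,35
g=up(cv2.cvtColor(t,cv2.COLOR_BGR2GRAY),x0,y0,w,h)
print(np.percentile(g,[1,10,50,90,99]))
m=(g>158).astype(np.uint8)
m=cv2.morphologyEx(m,cv2.MORPH_OPEN,np.ones((9,9)))
cv2.imwrite("pics/m1.png",m*255)
cs,_=cv2.findContours(m,cv2.RETR_EXTERNAL,cv2.CHAIN_APPROX_NONE)
for c in cs:
    if cv2.contourArea(c)<2000: continue
    r=cv2.minAreaRect(c); b=back(cv2.boxPoints(r),x0,y0); W=onz("top",b,.042)
    ctr=W.mean(0); e=[np.linalg.norm(W[i]-W[(i+1)%4]) for i in range(4)]
    print(back(r[0],x0,y0),ctr,np.round(e,4),r[2])
for n,px,z in (("hole",[(256.3,236.3),(281.5,234.4),(307,232.2)],.042),("bedcorners",[(242.5,226.3),(344.3,217.3),(349.5,282.5),(247.5,292.2)],.02),("sleeve",[(336,250)],.072),("boretop",[(335.5,250)],.072)):
    print(n,onz("top",px,z).round(4).tolist())
print("scene holes",onz("scene",[(287.3,189.2),(301.3,204),(316.3,219.5)],.042).round(4).tolist(), "sleeve",onz("scene",[(314,238)],.072))
E
```

```text
[ 71. 119. 134. 170. 178.]
[255.88617516 236.77470589] [0.55883579 0.14039487 0.042     ] [0.0684 0.0344 0.0683 0.0344] 84.0938491821289
[281.17826462 234.44174576] [0.56377686 0.06085048 0.042     ] [0.0679 0.0345 0.0678 0.0345] 84.9759292602539
[306.65779114 232.11065865] [ 0.56869051 -0.01928285  0.042     ] [0.0679 0.0345 0.0677 0.0345] 84.80557250976562
[282. 232.] [0.57157947 0.05821004 0.042     ] [0.2676 0.1101 0.2658 0.1104] 90.0
hole [[0.5603, 0.1391, 0.042], [0.5639, 0.0598, 0.042], [0.5684, -0.0204, 0.042]]
bedcorners [[0.5962, 0.1855, 0.02], [0.6151, -0.1391, 0.02], [0.408, -0.1488, 0.02], [0.387, 0.1723, 0.02]]
sleeve [[0.5069, -0.1095, 0.072]]
boretop [[0.507, -0.108, 0.072]]
scene holes [[0.5533, 0.1399, 0.042], [0.5577, 0.0603, 0.042], [0.5629, -0.019, 0.042]] sleeve [[ 0.50453457 -0.10853957  0.072     ]]
```

View pics/m1.png

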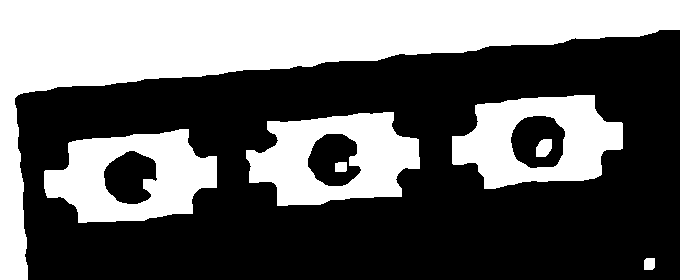

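View pics/s_left.png

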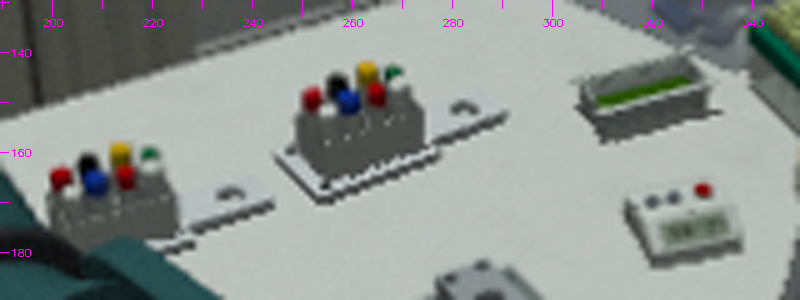

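View pics/s_c3.png

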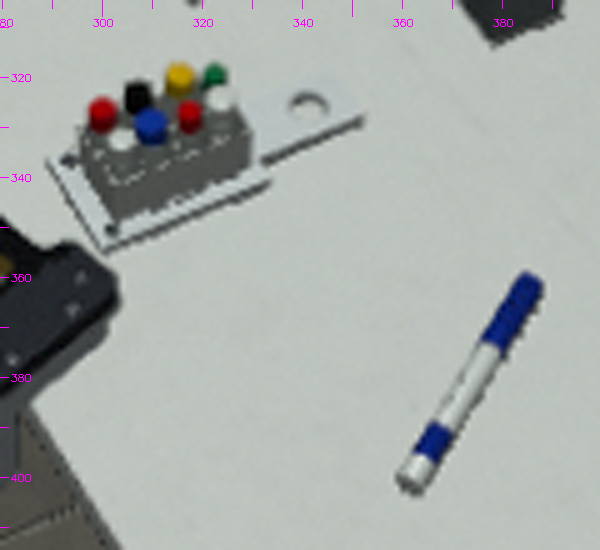

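```bash
python3 - <<'E'
from h import *
for n,boxes in (("top",[(150,320,230,325),(420,440,240,300),(180,240,310,325),(300,320,200,212),(160,180,240,320),(250,252,230,233),(300,310,260,275)]),("scene",[(400,480,240,260),(320,360,320,350),(390,400,330,340),(300,320,150,160),(410,440,300,320),(450,480,380,390)])):
    p,d=read_camera(n)
    for a,b,c,e in boxes:
        v,u=np.mgrid[c:e,a:b]; uv=np.c_[u.ravel(),v.ravel()]; dd=d[v,u].ravel(); o,r=ray(n,uv); X=o+r*dd[:,None]; X=X[dd>0]
        print(n,(a,b,c,e),np.median(X,0).round(4), X[:,2].std().round(4))
E
```

```text
top (150, 320, 230, 325) [0.4364 0.2163 0.0028] 0.0142
top (420, 440, 240, 300) [ 4.417e-01 -4.036e-01  4.000e-04] 0.012
top (180, 240, 310, 325) [ 0.3131  0.2961 -0.0004] 0.0047
top (300, 320, 200, 212) [ 6.599e-01 -2.960e-02 -6.000e-04] 0.0041
top (160, 180, 240, 320) [ 4.346e-01  4.234e-01 -4.000e-04] 0.0048
top (250, 252, 230, 233) [0.5811 0.1594 0.0229] 0.0111
top (300, 310, 260, 275) [ 0.4606 -0.0086  0.0202] 0.0043
scene (400, 480, 240, 260) [ 0.7828 -0.2831  0.0111] 0.062
scene (320, 360, 320, 350) [ 0.4286 -0.374   0.003 ] 0.0147
scene (390, 400, 330, 340) [ 0.5482 -0.4361 -0.0006] 0.0025
scene (300, 320, 150, 160) [0.7215 0.3036 0.001 ] 0.0084
scene (410, 440, 300, 320) [ 6.610e-01 -4.093e-01 -3.000e-04] 0.0028
scene (450, 480, 380, 390) [ 0.6074 -0.6482  0.0025] 0.0278
```

```bash
cat >> h.py <<'E'
def stretch(img,lo=90,hi=215): return np.clip((img.astype(float)-lo)*255/(hi-lo),0,255).astype(np.uint8)
E
python3 - <<'E'
from h import *
t=cv2.imread("pics/top0.png")[:,:,::-1]
a=stretch(t,130,200)
crop(a,395,255,38,60,10,"c3z"); crop(a,172,198,38,60,10,"c1z"); crop(a,172,252,38,60,10,"c2z")
A=np.hstack([cv2.imread(f"pics/{n}.png") for n in("c1z","c2z")]); cv2.imwrite("pics/lz.png",A)
E
```

```text
(no output)
```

View pics/c3z.png

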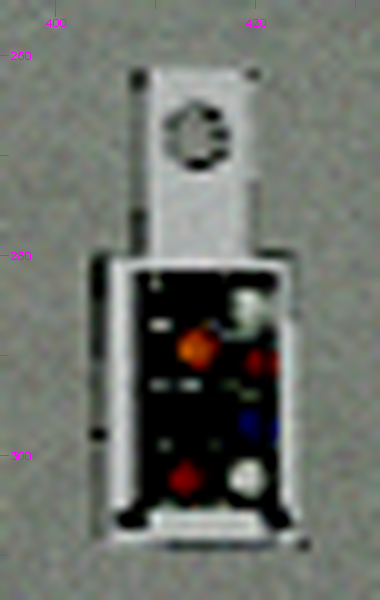

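View pics/lz.png

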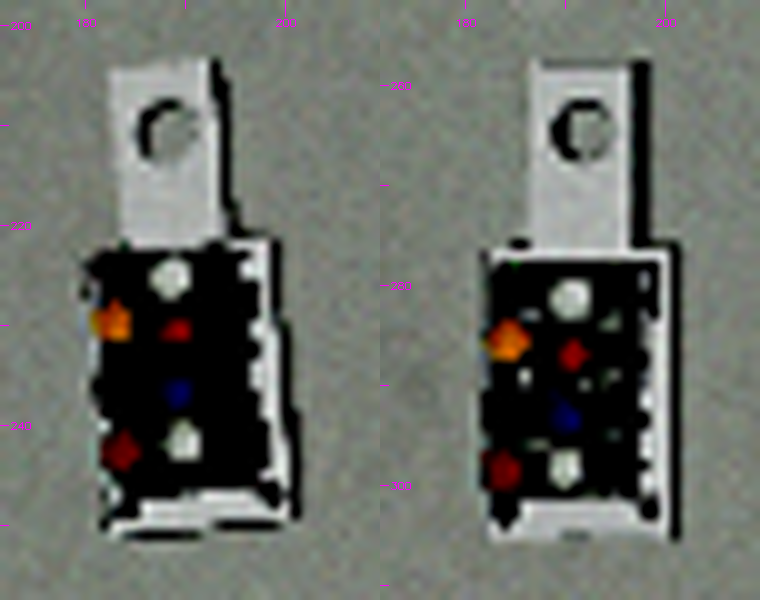

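```bash
python3 - <<'E'
from h import *
def yaw(a,b):
    W=onz("top",[a,b],.008); d=W[0]-W[1]; return np.degrees(np.arctan2(d[1],d[0])), W
def show(n,hole,segs,ends):
    H=onz("top",[hole],.008)[0]
    ys=[yaw(*s)[0] for s in segs]
    print(n,"hole",H.round(4),"yaws",np.round(ys,2))
    E=onz("top",ends,.008); print("  tip,rear",E.round(4).tolist(), np.linalg.norm(E[0]-E[1]).round(4), "tip-hole", np.linalg.norm(E[0]-H).round(4))
show("c3",(414.1,268),[((409.2,262),(409.4,279)),((405.2,281),(405.1,307)),((423.6,281),(423.6,308)),((414.1,261.3),(414.3,308.4))],[(414.1,261.3),(414.3,308.4)])
show("c1",(188.3,210.7),[((182.4,204.5),(183.7,221.5)),((192.2,204),(194,221.5)),((198.3,222),(200.4,249))],[(187.3,204.2),(191.2,250.5)])
show("c2",(191.7,264.7),[((186.4,258.3),(186.4,275)),((196.4,258),(196.4,275)),((200.3,277),(200.4,305)),],[(191.4,257.9),(191.4,305)])
print("pins grip top z=.074:",onz("top",[(379.5,226.7),(394.5,226.5),(409.5,226)],.074).round(4).tolist())
print("rack corners z.04",onz("top",[(372,220.6),(415.2,220.6),(415,234.2),(372,234.2)],.04).round(4).tolist())
print("collar z.056",onz("top",[(375.7,265.7)],.056).round(4).tolist(),"bar z.09", onz("top",[(375.7,265.3),(370,260.5),(381,271)],.09).round(4).tolist())
print("scene: pins top z.074",onz("scene",[(363.5,261.5),(372.3,273),(382,285)],.074).round(4).tolist())
print("scene: collar z.056",onz("scene",[(319.8,277.7)],.056).round(4).tolist())
print("scene hole c3",onz("scene",[(341,325)],.008).round(4).tolist())
s=cv2.imread("pics/scene0.png")[:,:,::-1]; crop(s,275,175,60,45,12,"sb"); crop(s,345,255,60,60,10,"sr")
E
```

```text
c3 hole [ 0.4483 -0.3542  0.008 ] yaws [-1.92 -2.79 -2.79 -2.42]
  tip,rear [[0.4695, -0.3552, 0.008], [0.3219, -0.349, 0.008]] 0.1477 tip-hole 0.0212
c1 hole [0.6538 0.3611 0.008 ] yaws [4.22 5.59 4.18]
  tip,rear [[0.675, 0.3642, 0.008], [0.525, 0.3521, 0.008]] 0.1505 tip-hole 0.0215
c2 hole [0.4797 0.3505 0.008 ] yaws [-0.01 -0.13  0.08]
  tip,rear [[0.5014, 0.3515, 0.008], [0.3525, 0.3516, 0.008]] 0.1489 tip-hole 0.0217
pins grip top z=.074: [[0.5746, -0.2454, 0.074], [0.5738, -0.2914, 0.074], [0.5739, -0.3373, 0.074]]
rack corners z.04 [[0.599, -0.2253, 0.04], [0.5948, -0.3602, 0.04], [0.5519, -0.3576, 0.04], [0.556, -0.2237, 0.04]]
collar z.056 [[0.4561, -0.2304, 0.056]] bar z.09 [[0.4553, -0.2281, 0.09], [0.4703, -0.2115, 0.09], [0.4376, -0.2434, 0.09]]
scene: pins top z.074 [[0.5723, -0.247, 0.074], [0.5701, -0.2917, 0.074], [0.5689, -0.3374, 0.074]]
scene: collar z.056 [[0.4545, -0.2276, 0.056]]
scene hole c3 [[0.4445, -0.3524, 0.008]]
```

View pics/sb.png

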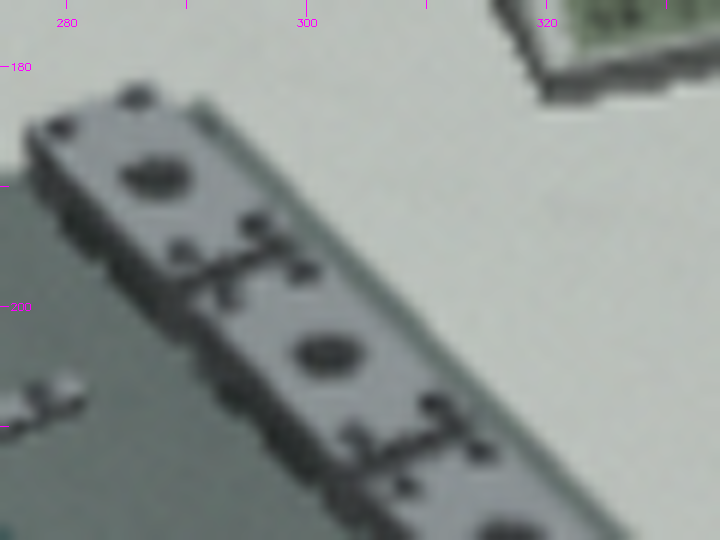

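View pics/sr.png

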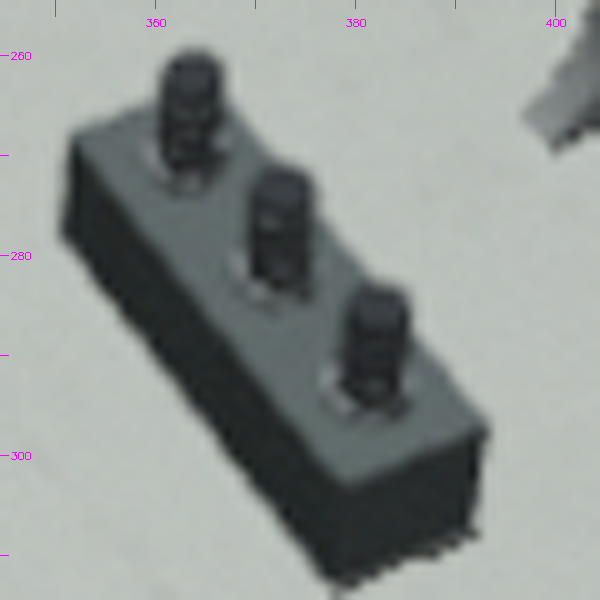

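```bash
cat >> h.py <<'E'
def goal(pos,yawdeg,pose=None):
    """rows: turn(deg about tool axes) and shift(cm) to reach pos with tool down, tool x at yawdeg in world"""
    s=get_state(); Rc=quat(s["ee_rot"]); p=s["position"]
    x=np.array([np.cos(np.radians(yawdeg)),np.sin(np.radians(yawdeg)),0]); z=np.array([0,0,-1.]); y=np.cross(z,x)
    Rt=R.from_matrix(np.c_[x,y,z])
    print("t",round(s["time"],2),"pos",p.round(4),"xyaw",np.degrees(np.arctan2(*Rc.as_matrix()[1::-1,0])).round(2),"w",s["gripper_width"].round(4),"F",s["contact_force"].round(1),"T",s["ft_torque"].round(2))
    print("turn",(Rc.inv()*Rt).as_rotvec(degrees=True).round(2),"shift cm",(Rc.inv().apply(np.array(pos)-p)*100).round(2))
E
python3 -c "
from h import *
goal([.366,-.350,.10],-92.5)
print(quat(get_state()['ee_rot']).as_matrix().round(3))"
```

```text
Traceback (most recent call last):
  File "h.py", line 36, in goal
    print("t",round(s["time"],2),"pos",p.round(4),"xyaw",np.degrees(np.arctan2(*Rc.as_matrix()[1::-1,0])).round(2),"w",s["gripper_width"].round(4),"F",s["contact_force"].round(1),"T",s["ft_torque"].round(2))
                                                                                                                       ^^^^^^^^^^^^^^^^^^^^^^^^
AttributeError: 'float' object has no attribute 'round'
```

```bash
sed -i 's/s\["gripper_width"\].round(4)/round(float(s["gripper_width"]),4)/' h.py
python3 -c "
from h import *
goal([.366,-.350,.10],-92.5)
print(quat(get_state()['ee_rot']).as_matrix().round(3))"
```

```text
t 0.2 pos [ 0.1486 -0.5292  0.2047] xyaw -74.32 w 0.0943 F [ 1.4 -0.2 -0.3] T [-0.05  0.    0.01]
turn [ 0.    0.08 18.18] shift cm [-11.36 -25.77  10.49]
[[ 0.27  -0.963 -0.   ]
 [-0.963 -0.27   0.001]
 [-0.001 -0.    -1.   ]]
```

Request:
apply_moves:
  targets:
    - [[0,0,8],[-4,-4,0],-1]
    - [[0,0,16],[-6,-9,3],-1]
    - [[0,0.1,18.2],[-9,-14,6],-1]
    - [[0,0.1,18.2],[-11.4,-19,8],-1]
    - [[0,0.1,18.2],[-11.4,-24,9],-1]
    - [[0,0.1,18.2],[-11.4,-25.8,10],-1]
    - [[0,0.1,18.2],[-11.4,-25.8,10.5],-1]
    - [[0,0.1,18.2],[-11.4,-25.8,10.5],-1]

```text
time: 1.0
position: [0.3664, -0.3483, 0.0986]
ee_rot: [-0.001, -0.693, 0.721, 0.001]
contact_force: [0.4, 0.3, -1.1]
gripper_width: 0.0938
```

```bash
python3 -c "
from h import *
goal([.366,-.350,.015],-92.5)
s,d=read_camera('scene'); crop(s,280,280,130,110,6,'s1'); cv2.imwrite('pics/s1f.png',s[:,:,::-1])
"
```

```text
t 1.0 pos [ 0.3664 -0.3483  0.0986] xyaw -92.33 w 0.0938 F [ 0.4  0.3 -1.1] T [ 0.    0.03 -0.  ]
turn [0.16 0.05 0.17] shift cm [0.17 0.01 8.36]
```

View pics/s1.png

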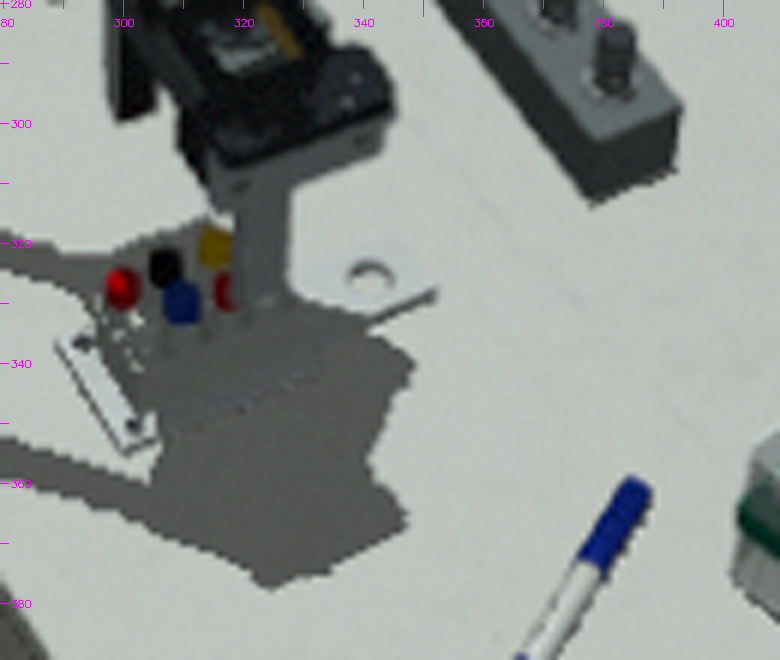

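The open jaws straddle the block; the near fingertip is around (325,329). Descending.

Request:
apply_moves:
  targets:
    - [[0,0,0],[0,0,3],-1]
    - [[0.1,0,0.2],[0.1,0,6],-1]
    - [[0.1,0,0.2],[0.1,0,7.8],-1]
    - [[0.1,0,0.2],[0.1,0,8.4],-1]
    - [[0.1,0,0.2],[0.1,0,8.4],-1]

```text
time: 1.55
position: [0.3651, -0.352, 0.0165]
ee_rot: [-0.0, -0.689, 0.724, -0.001]
contact_force: [0.9, 0.7, -0.6]
gripper_width: 0.0939
```

Request:
apply_moves:
  targets:
    - [[0,0,0],[0,0,0],0.3]
    - [[0,0,0],[0,0,0],0.3]
    - [[0,0,0],[0,0,0],0.3]
    - [[0,0,0],[0,0,0],0.3]
    - [[0,0,0],[0,0,0],0.3]
    - [[0,0,0],[0,0,0],0.3]
  grip_force: 20

```text
time: 2.15
position: [0.3664, -0.3511, 0.0166]
ee_rot: [0.0, -0.69, 0.724, -0.001]
contact_force: [0.6, -0.4, 0.1]
gripper_width: 0.0494
```

Request:
apply_moves:
  targets:
    - [[0,0,0],[0,0,0],1]
    - [[0,0,0],[0,0,0],1]
    - [[0,0,0],[0,0,0],1]
    - [[0,0,0],[0,0,0],1]
    - [[0,0,0],[0,0,0],1]
  grip_force: 25

```text
time: 2.65
position: [0.3663, -0.3512, 0.0165]
ee_rot: [0.0, -0.69, 0.724, -0.001]
contact_force: [0.1, 0.8, -0.2]
gripper_width: 0.0409
```

```bash
python3 -c "
from h import *
goal([.366,-.350,.10],-86.5)
t,d=read_camera('top'); a=stretch(t,100,200); crop(a,385,250,60,65,9,'t2'); s,d=read_camera('scene'); crop(s,280,280,100,80,7,'s2')
"
```

```text
t 2.65 pos [ 0.3663 -0.3512  0.0165] xyaw -92.71 w 0.0409 F [ 0.1  0.8 -0.2] T [ 0.05 -0.05  0.03]
turn [-0.11 -0.1  -6.21] shift cm [-0.1   0.02 -8.35]
```

View pics/t2.png

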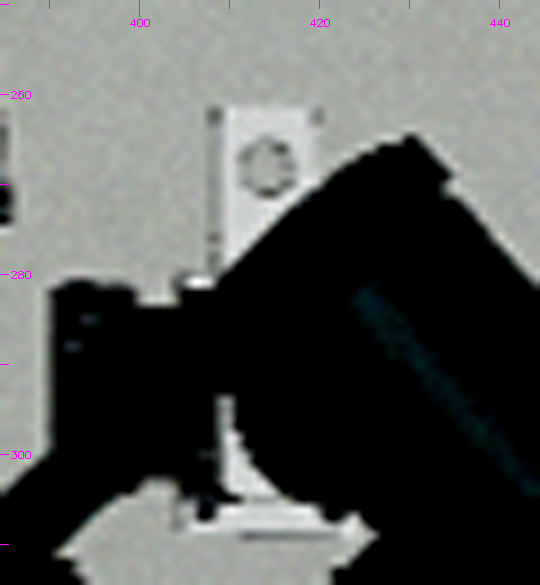

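View pics/s2.png

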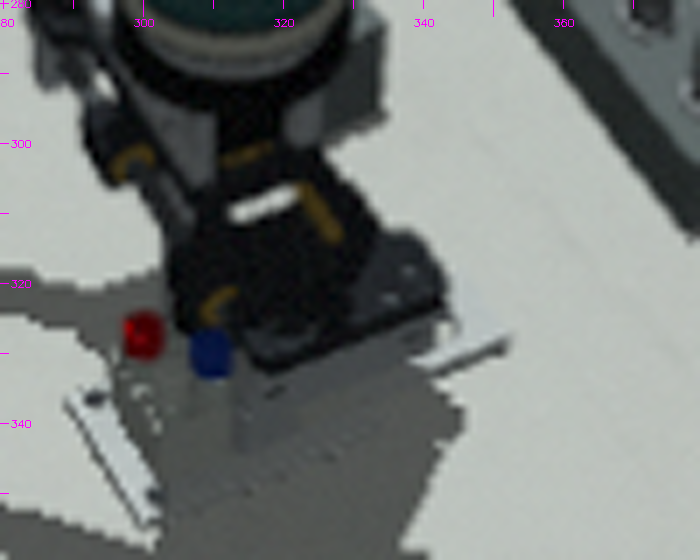

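The jaws closed on the block at 41 mm, with the tongue hole at (414,268). Lifting.

Request:
apply_moves:
  targets:
    - [[0,0,0],[0,0,-1],1]
    - [[0,0,0],[0,0,-3],1]
    - [[0,0,0],[0,0,-6],1]
    - [[0,0,0],[0,0,-9],1]
    - [[0,0,0],[0,0,-11],1]
    - [[0,0,0],[0,0,-12],1]
    - [[0,0,0],[0,0,-12],1]

```text
time: 3.45
position: [0.3665, -0.3516, 0.1381]
ee_rot: [-0.0, -0.69, 0.724, -0.003]
contact_force: [-0.0, -0.3, -1.8]
gripper_width: 0.0407
```

```bash
python3 -c "
from h import *
goal([.4268,-.0292,.135],-86.5)
"
```

```text
t 3.45 pos [ 0.3665 -0.3516  0.1381] xyaw -92.71 w 0.0407 F [-0.  -0.3 -1.8] T [ 0.03 -0.01  0.01]
turn [-0.22 -0.25 -6.21] shift cm [-32.49  -4.5    0.2 ]
```

Request:
apply_moves:
  targets:
    - [[0,0,0],[-2,0,0],1]
    - [[0,0,-1],[-6,-1,0],1]
    - [[0,0,-2],[-10,-1.5,0],1]
    - [[0,0,-3],[-14,-2,0],1]
    - [[0,0,-4],[-18,-2.5,0],1]
    - [[0,0,-5],[-22,-3,0],1]
    - [[0,0,-6.2],[-26,-3.7,0],1]
    - [[-0.2,-0.2,-6.2],[-29,-4,0.2],1]

```text
time: 4.25
position: [0.4182, -0.0596, 0.1323]
ee_rot: [0.0, 0.729, -0.684, -0.003]
contact_force: [0.2, 0.4, -2.6]
gripper_width: 0.0409
```

```bash
python3 -c "
from h import *
goal([.4268,-.0292,.065],-86.5)
"
```

```text
t 4.25 pos [ 0.4182 -0.0596  0.1323] xyaw -86.38 w 0.0409 F [ 0.2  0.4 -2.6] T [-0.03 -0.03 -0.03]
turn [0.24 0.22 0.12] shift cm [-2.96 -1.08  6.74]
```

Request:
apply_moves:
  targets:
    - [[0,0,0],[-2,-0.6,0],1]
    - [[0,0,0],[-3,-1.1,1],1]
    - [[0.2,0.2,0],[-3,-1.1,3],1]
    - [[0.2,0.2,0],[-3,-1.1,5],1]
    - [[0.2,0.2,0],[-3,-1.1,6.5],1]
    - [[0.2,0.2,0],[-3,-1.1,6.5],1]
    - [[0.2,0.2,0],[-3,-1.1,6.5],1]

```text
time: 4.95
position: [0.4277, -0.0324, 0.068]
ee_rot: [0.001, 0.728, -0.685, 0.0]
contact_force: [0.0, -0.7, -1.7]
gripper_width: 0.0409
```

```bash
python3 -c "
from h import *
goal([.4268,-.0292,.0375],-86.5)
t,d=read_camera('top'); crop(t,235,210,130,90,6,'t3'); s,d=read_camera('scene'); crop(s,230,170,130,100,6,'s3')
"
```

```text
t 4.95 pos [ 0.4277 -0.0324  0.068 ] xyaw -86.53 w 0.0409 F [ 0.  -0.7 -1.7] T [0.05 0.06 0.03]
turn [ 0.03 -0.07 -0.03] shift cm [-0.33  0.07  3.05]
```

View pics/t3.png

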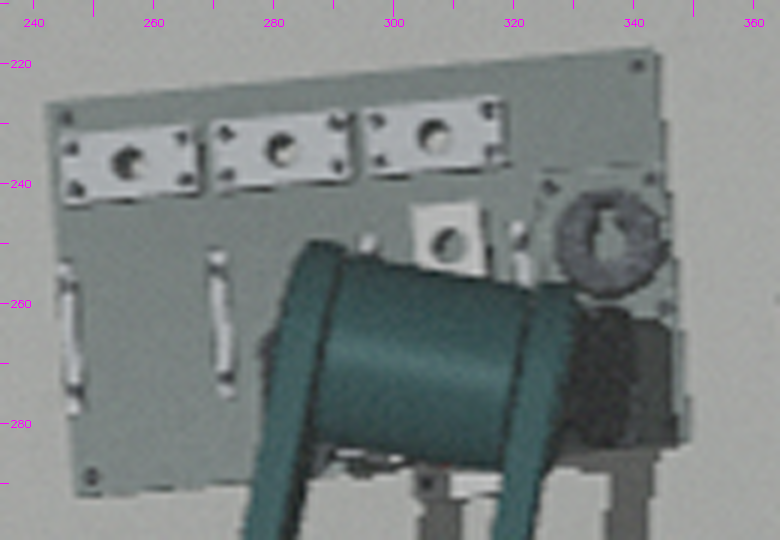

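View pics/s3.png

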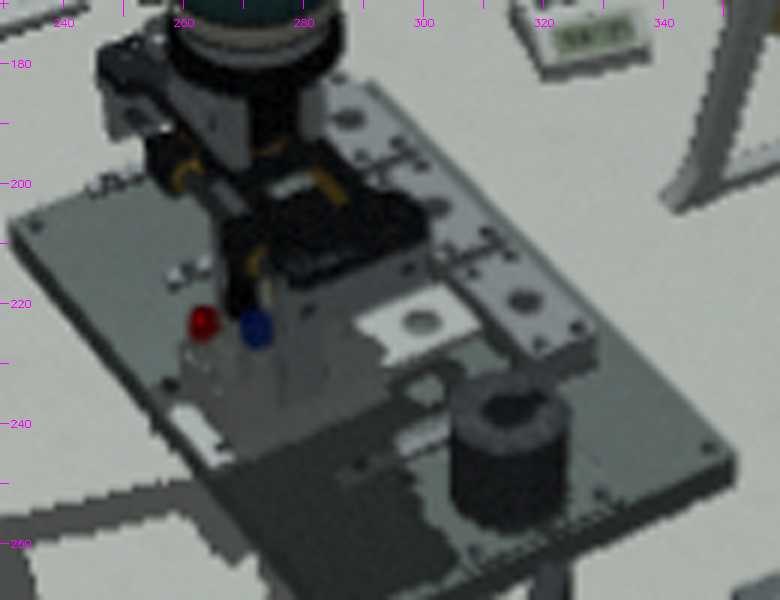

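```bash
python3 -c "
from h import *
a=onz('top',[(309.4,250.1)],.0595)[0];b=onz('top',[(306.9,232.2)],.042)[0]
c=onz('scene',[(299.8,222.8)],.0595)[0];d=onz('scene',[(316.8,219.6)],.042)[0]
y=np.radians(3.54);f=np.array([np.cos(y),np.sin(y)]);l=np.array([-f[1],f[0]])
for p,q in((a,b),(c,d)): print(p,q,'fwd',(q-p)[:2]@f,'lat',(q-p)[:2]@l)
"
```

```text
[ 0.51020246 -0.02725416  0.0595    ] [ 0.56836733 -0.0200407   0.042     ] fwd 0.058499285287520054 lat 0.0036082794812107646
[ 0.50632459 -0.02563261  0.0595    ] [ 0.56393092 -0.02000587  0.042     ] fwd 0.05784384035340678 lat 0.002059082211770911
```

Request:
apply_moves:
  targets:
    - [[0,0,0],[-0.3,0,1],1]
    - [[0,0,0],[-0.3,0,2],1]
    - [[0,0,0],[-0.3,0,2.8],1]
    - [[0,0,0],[-0.3,0,3],1]
    - [[0,0,0],[-0.3,0,3],1]

```text
time: 5.55
position: [0.4281, -0.0294, 0.0383]
ee_rot: [0.0, 0.728, -0.685, 0.001]
contact_force: [-0.2, -0.1, -2.5]
gripper_width: 0.0407
```

```bash
python3 -c "
from h import *
goal([.4857,-.0260,.0375],-86.46)
"
```

```text
t 5.55 pos [ 0.4281 -0.0294  0.0383] xyaw -86.52 w 0.0407 F [-0.2 -0.1 -2.5] T [ 0.06  0.02 -0.02]
turn [-0.03 -0.08 -0.06] shift cm [ 0.01 -5.77  0.08]
```

Request:
apply_moves:
  targets:
    - [[0,0,0],[0,-1,0.05],1]
    - [[0,0,0],[0,-2,0.05],1]
    - [[0,0,0],[0,-3,0.05],1]
    - [[0,0,0],[0,-4,0.05],1]
    - [[0,0,0],[0,-5,0.05],1]
    - [[0,0,0],[0,-5.8,0.05],1]
    - [[0,0,0],[0,-5.8,0.1],1]
    - [[0,0,0],[0,-5.8,0.1],1]

```text
time: 6.35
position: [0.4863, -0.0259, 0.0379]
ee_rot: [0.0, 0.728, -0.685, 0.001]
contact_force: [-0.5, 0.0, -3.1]
gripper_width: 0.0407
```

```bash
python3 -c "
from h import *
goal([.4857,-.0260,.0365],-86.46)
t,d=read_camera('top'); crop(t,285,215,50,35,14,'t4'); s,d=read_camera('scene'); crop(s,270,180,80,60,9,'s4')
"
```

```text
t 6.35 pos [ 0.4863 -0.0259  0.0379] xyaw -86.5 w 0.0407 F [-0.5  0.  -3.1] T [0.08 0.   0.01]
turn [-0.05 -0.1  -0.04] shift cm [0.   0.06 0.14]
```

View pics/t4.png

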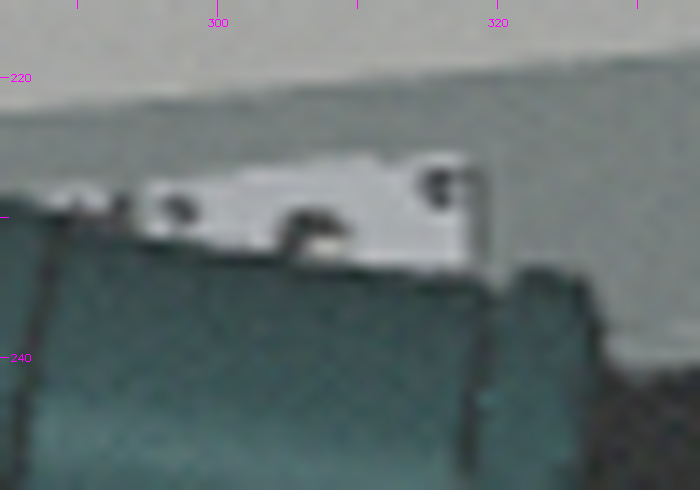

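View pics/s4.png

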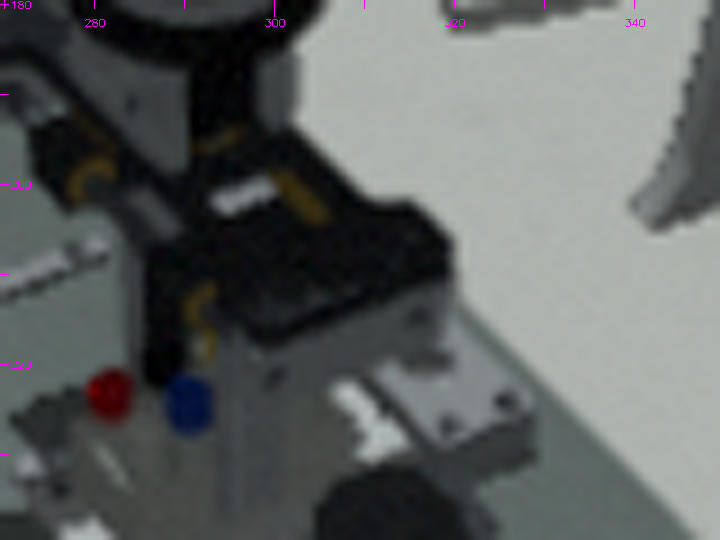

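Request:
apply_moves:
  targets:
    - [[0,0,0],[0,0.05,0.15],1]
    - [[0,0,0],[0,0.05,0.15],1]
    - [[0,0,0],[0,0.05,0.15],-0.3]
    - [[0,0,0],[0,0.05,0.15],-0.3]
    - [[0,0,0],[0,0.05,0.15],-0.3]
    - [[0,0,0],[0,0.05,0.15],-0.3]

```text
time: 7.05
position: [0.4864, -0.0261, 0.0371]
ee_rot: [-0.0, 0.728, -0.685, 0.002]
contact_force: [-0.5, 0.4, 0.1]
gripper_width: 0.061
```

Request:
apply_moves:
  targets:
    - [[0,0,0],[0,0,-2],-0.3]
    - [[0,0,0],[0,0,-6],-0.3]
    - [[0,0,0],[0,0,-10],-0.3]
    - [[0,0,0],[0,0,-10],-0.3]

```text
time: 7.45
position: [0.4899, -0.0265, 0.1437]
ee_rot: [-0.004, 0.728, -0.685, 0.007]
contact_force: [0.9, -0.5, 0.5]
gripper_width: 0.0611
```

```bash
python3 -c "
from h import *
goal([.5735,-.2450,.13],-1.8)
s,d=read_camera('scene'); crop(s,270,180,80,60,9,'s5')
"
```

```text
t 7.45 pos [ 0.4899 -0.0265  0.1437] xyaw -86.51 w 0.0611 F [ 0.9 -0.5  0.5] T [ 0.04  0.02 -0.02]
turn [ -0.49  -0.86 -84.71] shift cm [22.31 -6.99  1.59]
```

View pics/s5.png

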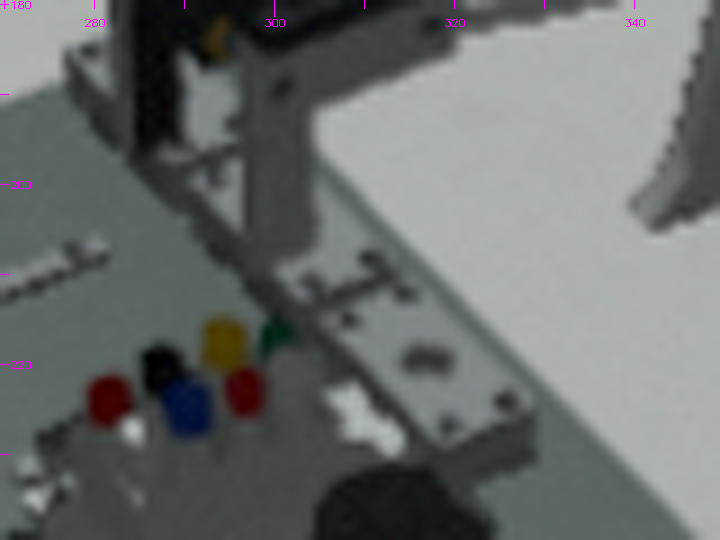

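Request:
apply_moves:
  targets:
    - [[0,0,-8],[4,-1,0],-0.3]
    - [[0,0,-16],[8,-2,0],-0.3]
    - [[0,0,-24],[12,-4,0],-0.3]
    - [[0,0,-32],[16,-5,0],-0.3]
    - [[0,0,-40],[20,-6,0],-0.3]
    - [[0,0,-48],[22.3,-7,0.5],-0.3]
    - [[0,0,-56],[22.3,-7,1],-0.3]
    - [[0,0,-64],[22.3,-7,1.6],-0.3]

```text
time: 8.3
position: [0.5685, -0.2449, 0.1185]
ee_rot: [0.0, 0.981, -0.193, -0.001]
contact_force: [-0.1, 1.1, 0.1]
gripper_width: 0.0611
```

```bash
python3 -c "
from h import *
goal([.5735,-.2450,.10],-1.8)
"
```

```text
t 8.3 pos [ 0.5685 -0.2449  0.1185] xyaw -22.28 w 0.0611 F [-0.1  1.1  0.1] T [-0.05 -0.04  0.07]
turn [ 1.000e-02  6.000e-02 -2.048e+01] shift cm [ 0.46 -0.18  1.85]
```

Request:
apply_moves:
  targets:
    - [[0,0,-8],[0.4,-0.1,0.5],-0.3]
    - [[0,0,-16],[0.5,-0.2,1],-0.3]
    - [[0,0,-20.5],[0.5,-0.2,1.8],-0.3]
    - [[0,0,-20.5],[0.5,-0.2,1.8],-0.3]
    - [[0,0,-20.5],[0.5,-0.2,1.8],-0.3]

```text
time: 8.8
position: [0.574, -0.2439, 0.1017]
ee_rot: [0.0, 1.0, -0.018, -0.0]
contact_force: [-0.7, 0.4, 0.5]
gripper_width: 0.0614
```

```bash
python3 -c "
from h import *
goal([.5735,-.2450,.047],-1.8)
t,d=read_camera('top'); crop(t,285,215,50,35,14,'t6'); crop(t,355,205,75,60,9,'t6b');s,d=read_camera('scene'); crop(s,330,230,90,75,8,'s6')
"
```

```text
t 8.8 pos [ 0.574  -0.2439  0.1017] xyaw -2.11 w 0.0614 F [-0.7  0.4  0.5] T [ 0.04 -0.1  -0.02]
turn [ 0.02  0.02 -0.31] shift cm [-0.04  0.11  5.47]
```

View pics/t6.png

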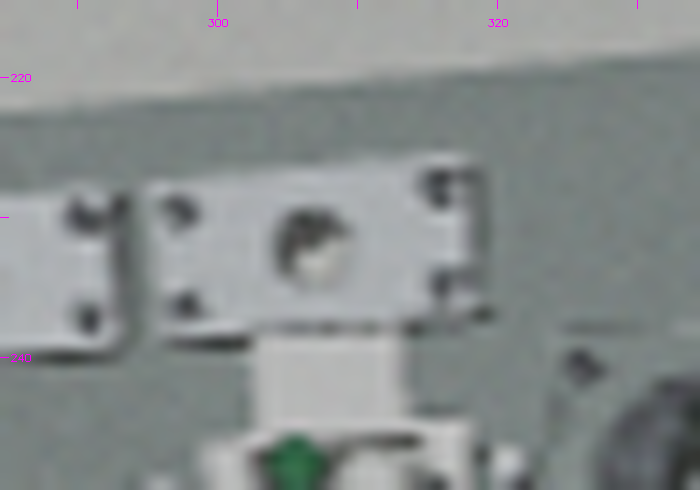

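View pics/s6.png

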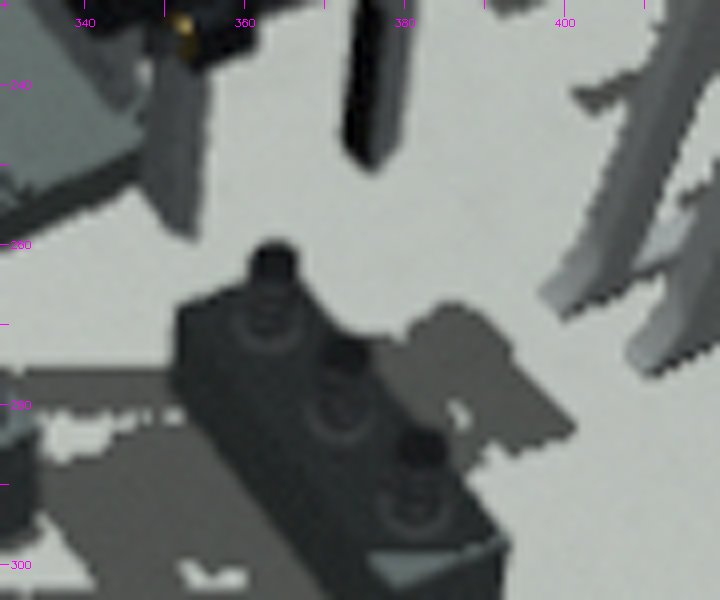

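Carrier 3's tongue is under bridge 3. Its edges are at u 302.7–313.2 and the bridge hole is at (306.9,232), so it's centred. The jaws are over the first pin at (363,262) in the scene view.

Request:
apply_moves:
  targets:
    - [[0,0,0],[0,0.1,2],-0.3]
    - [[0,0,0],[0,0.1,4],-0.3]
    - [[0,0,0],[0,0.1,5.4],-0.3]
    - [[0,0,0],[0,0.1,5.4],-0.3]
    - [[0,0,0],[0,0.1,5.4],-0.3]
    - [[0,0,0],[0,0.1,5.4],1]
    - [[0,0,0],[0,0.1,5.4],1]
    - [[0,0,0],[0,0.1,5.4],1]

```text
time: 9.7
position: [0.5753, -0.2456, 0.0503]
ee_rot: [0.001, 1.0, -0.018, 0.002]
contact_force: [0.7, -0.4, -0.7]
gripper_width: 0.0405
```

Request:
apply_moves:
  targets:
    - [[0,0,0],[0,0,0],1]
    - [[0,0,0],[0,0,0],1]
    - [[0,0,0],[0,0,0],1]
    - [[0,0,0],[0,0,0],1]

```text
time: 10.1
position: [0.575, -0.2454, 0.0494]
ee_rot: [0.001, 1.0, -0.018, 0.001]
contact_force: [1.2, 0.0, 0.8]
gripper_width: 0.0166
```

```bash
python3 -c "
from h import *
goal([.5735,-.2450,.047],-1.8)
s,d=read_camera('scene'); crop(s,330,230,90,75,8,'s7')
"
```

```text
t 10.1 pos [ 0.575  -0.2454  0.0494] xyaw -2.01 w 0.0166 F [1.2 0.  0.8] T [-0.08 -0.16  0.01]
turn [ 0.1  -0.16 -0.21] shift cm [-0.15 -0.04  0.24]
```

View pics/s7.png

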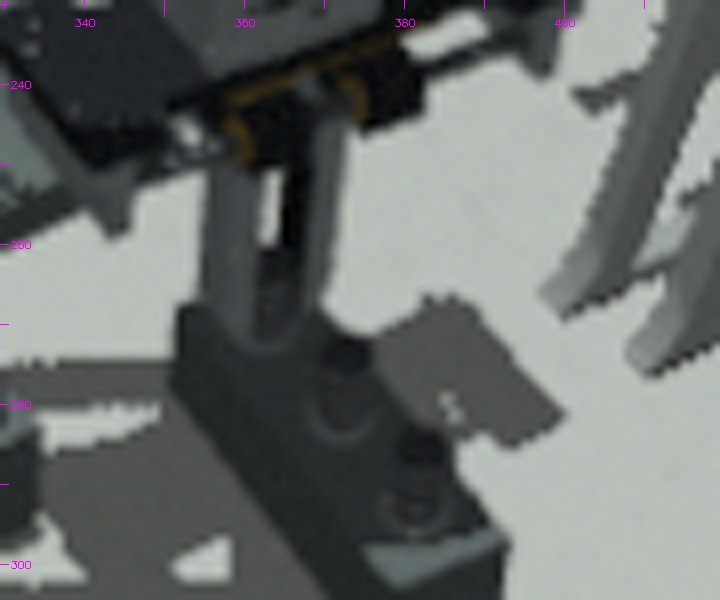

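Request:
apply_moves:
  targets:
    - [[0,0,0],[0,0,-1],1]
    - [[0,0,0],[0,0,-3],1]
    - [[0,0,0],[0,0,-6],1]
    - [[0,0,0],[0,0,-9],1]
    - [[0,0,0],[0,0,-9.5],1]
    - [[0,0,0],[0,0,-9.5],1]

```text
time: 10.75
position: [0.575, -0.2456, 0.1458]
ee_rot: [0.002, 1.0, -0.018, 0.002]
contact_force: [0.4, -0.5, -2.1]
gripper_width: 0.0167
```

```bash
python3 -c "
from h import *
goal([.5685,-.0198,.14],3.54)
"
```

```text
t 10.75 pos [ 0.575  -0.2456  0.1458] xyaw -2.02 w 0.0167 F [ 0.4 -0.5 -2.1] T [ 0.02 -0.06  0.03]
turn [ 0.18 -0.25 -5.56] shift cm [ -1.45 -22.54   0.5 ]
```

Request:
apply_moves:
  targets:
    - [[0,0,0],[0,-3,0],1]
    - [[0,0,-1.5],[-0.4,-7,0],1]
    - [[0,0,-3],[-0.8,-11,0],1]
    - [[0,0,-4.5],[-1.1,-15,0],1]
    - [[0.2,-0.2,-5.6],[-1.4,-19,0.3],1]
    - [[0.2,-0.2,-5.6],[-1.4,-22,0.5],1]
    - [[0.2,-0.2,-5.6],[-1.4,-22.5,0.5],1]
    - [[0.2,-0.2,-5.6],[-1.4,-22.5,0.5],1]

```text
time: 11.55
position: [0.5674, -0.0192, 0.1368]
ee_rot: [-0.001, 0.999, 0.032, -0.003]
contact_force: [-0.1, 0.0, -0.9]
gripper_width: 0.0165
```

```bash
python3 -c "
from h import *
goal([.5685,-.0198,.10],3.54)
"
```

```text
t 11.55 pos [ 0.5674 -0.0192  0.1368] xyaw 3.69 w 0.0165 F [-0.1  0.  -0.9] T [-0.03 -0.06 -0.01]
turn [-0.11  0.29  0.15] shift cm [0.13 0.07 3.68]
```

Request:
apply_moves:
  targets:
    - [[0,0.1,0],[0.1,0.07,2],1]
    - [[-0.1,0.2,0],[0.1,0.07,3.5],1]
    - [[-0.1,0.2,0.1],[0.1,0.07,3.7],1]
    - [[-0.1,0.2,0.1],[0.1,0.07,3.7],1]

```text
time: 11.95
position: [0.5689, -0.0217, 0.1009]
ee_rot: [-0.0, 1.0, 0.03, -0.0]
contact_force: [-0.0, -0.3, -0.6]
gripper_width: 0.0164
```

```bash
python3 -c "
from h import *
goal([.5685,-.0198,.10],3.54)
s,d=read_camera('scene'); crop(s,275,170,80,60,9,'s8'); t,d=read_camera('top'); crop(t,275,205,70,50,10,'t8')
"
```

```text
t 11.95 pos [ 0.5689 -0.0217  0.1009] xyaw 3.39 w 0.0164 F [-0.  -0.3 -0.6] T [-0.07 -0.05 -0.03]
turn [-0.01  0.01 -0.15] shift cm [-0.03 -0.2   0.09]
```

View pics/s8.png

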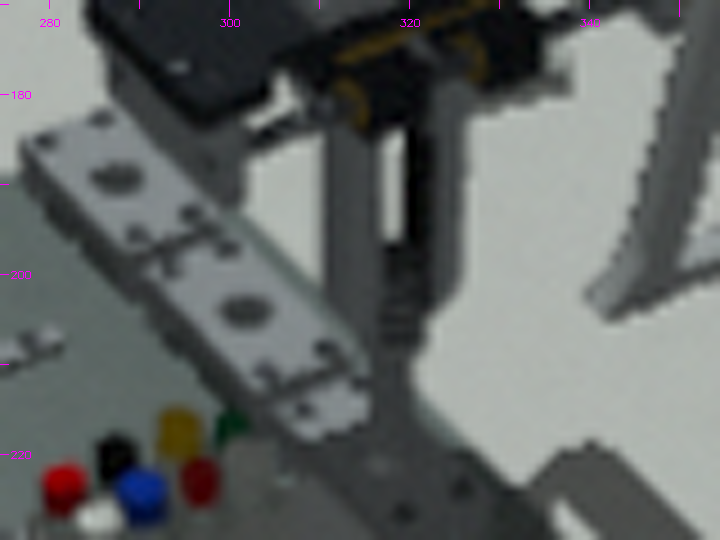

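View pics/t8.png

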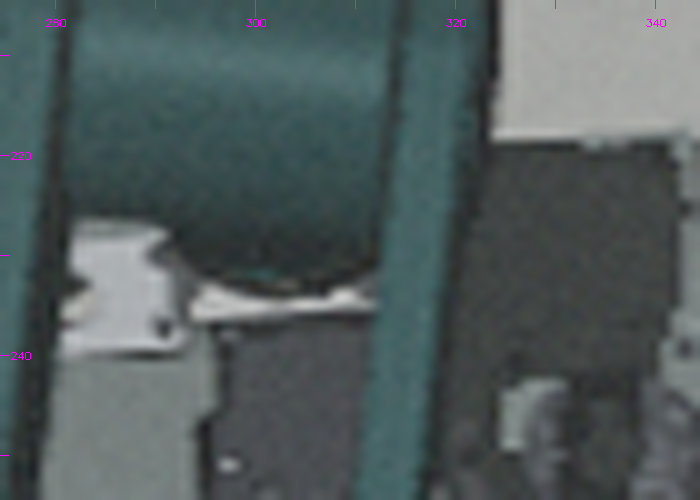

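Request:
apply_moves:
  targets:
    - [[0,0,0],[0,-0.2,0.1],1]
    - [[0,0,0],[0,-0.2,0.1],1]
    - [[0,0,0],[0,-0.2,0.1],1]

```text
time: 12.35
position: [0.5696, -0.0184, 0.1014]
ee_rot: [0.0, 1.0, 0.031, 0.002]
contact_force: [-0.7, 0.1, -1.0]
gripper_width: 0.0166
```

```bash
python3 -c "
from h import *
goal([.5685,-.0198,.10],3.54)
s,d=read_camera('scene'); crop(stretch(s,20,120),300,190,40,40,15,'s9')
p=get_state()['position']; print(proj('scene',[[.5685,-.0204,.042],p+[0,0,-.0094],p+[0,0,-.0454]]))
"
```

```text
t 12.35 pos [ 0.5696 -0.0184  0.1014] xyaw 3.5 w 0.0166 F [-0.7  0.1 -1. ] T [-0.1  -0.04 -0.04]
turn [ 0.01 -0.18 -0.04] shift cm [-0.12  0.13  0.14]
[[318.27313589 219.16355457]
 [318.58119891 205.28248469]
 [318.35140859 214.95824561]]
```

View pics/s9.png

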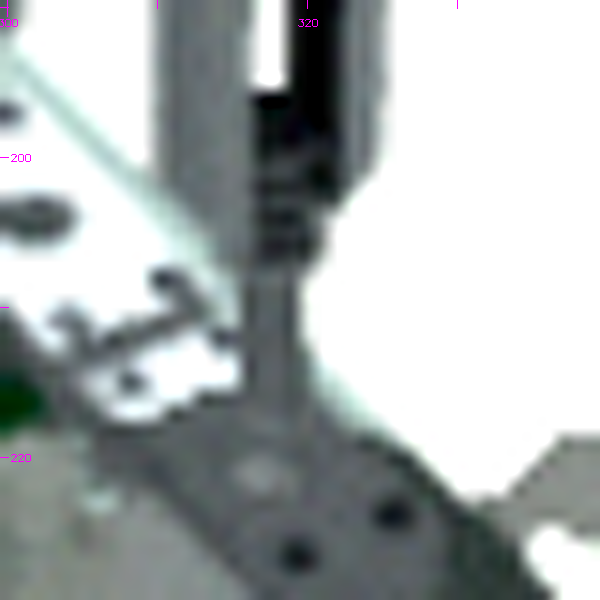

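The hole shows at (317,221) and the pin shank axis at u≈317.6, so it is within about 1.5 mm. I'll correct by 1 mm and lower.

Request:
apply_moves:
  targets:
    - [[0,-0.1,0],[-0.1,0.1,0.3],1]
    - [[0,-0.1,0],[-0.1,0.1,0.8],1]
    - [[0,-0.1,0],[-0.1,0.1,1.2],1]
    - [[0,-0.1,0],[-0.1,0.1,1.5],1]
    - [[0,-0.1,0],[-0.1,0.1,1.8],1]
    - [[0,-0.1,0],[-0.1,0.1,1.8],1]

```text
time: 13.0
position: [0.5681, -0.0193, 0.0821]
ee_rot: [-0.0, 1.0, 0.03, -0.0]
contact_force: [0.8, 0.1, -0.7]
gripper_width: 0.0166
```

```bash
python3 -c "
from h import *
goal([.5685,-.0198,.06],3.54)
"
```

```text
t 13.0 pos [ 0.5681 -0.0193  0.0821] xyaw 3.49 w 0.0166 F [ 0.8  0.1 -0.7] T [ 0.01 -0.05 -0.07]
turn [-0.04  0.03 -0.05] shift cm [0.03 0.05 2.21]
```

Request:
apply_moves:
  targets:
    - [[0,0,0],[0,0,0.4],1]
    - [[0,0,0],[0,0,0.8],1]
    - [[0,0,0],[0,0,1.2],1]
    - [[0,0,0],[0,0,1.6],1]
    - [[0,0,0],[0,0,1.6],1]

```text
time: 13.5
position: [0.5681, -0.0193, 0.0659]
ee_rot: [-0.0, 1.0, 0.03, -0.0]
contact_force: [0.2, 1.9, -1.3]
gripper_width: 0.0162
```

Foot at about z 0.020, which is through the tongue. Continuing down.

Request:
apply_moves:
  targets:
    - [[0,0,0],[0,0,0.4],1]
    - [[0,0,0],[0,0,0.8],1]
    - [[0,0,0],[0,0,1.2],1]
    - [[0,0,0],[0,0,1.5],1]
    - [[0,0,0],[0,0,1.5],1]

```text
time: 14.0
position: [0.5684, -0.0193, 0.0514]
ee_rot: [-0.0, 1.0, 0.03, 0.0]
contact_force: [0.5, 2.7, -1.2]
gripper_width: 0.0165
```

Request:
apply_moves:
  targets:
    - [[0,0,0],[0,0,0],0.3]
    - [[0,0,0],[0,0,0],0.3]
    - [[0,0,0],[0,0,0],0.3]
    - [[0,0,0],[0,0,-1],0.3]
    - [[0,0,0],[0,0,-4],0.3]
    - [[0,0,0],[0,0,-8],0.3]
    - [[0,0,0],[0,0,-11],0.3]
    - [[0,0,0],[0,0,-11],0.3]

```text
time: 14.8
position: [0.5718, -0.0201, 0.1691]
ee_rot: [0.001, 1.0, 0.03, 0.006]
contact_force: [0.7, 0.5, 0.6]
gripper_width: 0.0331
```

```bash
python3 -c "
from h import *
goal([.5755,-.2906,.14],-1.8)
s,d=read_camera('scene'); crop(s,280,180,60,60,10,'s10');crop(s,190,130,160,60,5,'s10b'); t,d=read_camera('top'); crop(stretch(t,110,200),165,195,50,120,5,'t10')
"
```

```text
t 14.8 pos [ 0.5718 -0.0201  0.1691] xyaw 3.48 w 0.0331 F [0.7 0.5 0.6] T [-0.06 -0.04 -0.01]
turn [ 0.11 -0.73  5.28] shift cm [-1.31 27.01  2.96]
```

View pics/s10.png

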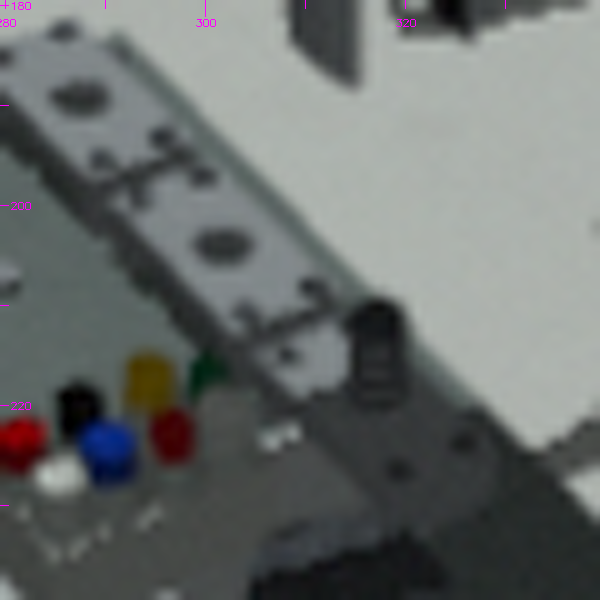

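View pics/t10.png

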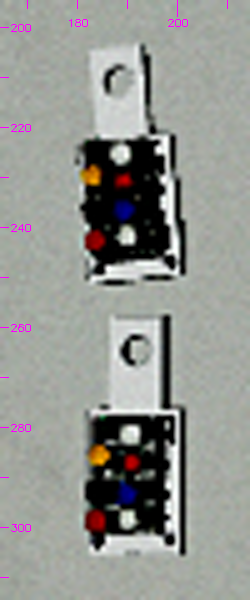

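Pin 1 is seated in bridge 3, with its top at (317,210). The left carriers haven't moved: holes at (188,211) and (192,265). Going for the nearer left carrier.

```bash
python3 -c "
from h import *
goal([.3997,.3496,.13],90)
"
```

```text
t 14.9 pos [ 0.569  -0.0197  0.1631] xyaw 3.48 w 0.0331 F [-1.1  0.9 -0.2] T [-0.04 -0.1  -0.06]
turn [  0.16  -0.11 -86.52] shift cm [-14.66 -37.9    3.25]
```

Request:
apply_moves:
  targets:
    - [[0,0,-8],[-1,-4,0],-0.3]
    - [[0,0,-16],[-3,-8,0],-0.6]
    - [[0,0,-24],[-5,-12,0],-1]
    - [[0,0,-32],[-7,-16,0],-1]
    - [[0,0,-40],[-9,-20,0],-1]
    - [[0,0,-48],[-11,-24,0],-1]
    - [[0,0,-56],[-13,-29,0],-1]
    - [[0,0,-64],[-14.6,-33,0],-1]

```text
time: 15.7
position: [0.4004, 0.3018, 0.1597]
ee_rot: [0.0, 0.83, 0.558, -0.002]
contact_force: [0.7, 0.1, 0.8]
gripper_width: 0.0921
```

```bash
python3 -c "
from h import *
goal([.3997,.3496,.11],90)
"
```

```text
t 15.7 pos [0.4004 0.3018 0.1597] xyaw 67.81 w 0.0921 F [0.7 0.1 0.8] T [-0.01 -0.14  0.01]
turn [ -0.13   0.13 -22.19] shift cm [ 4.41 -1.86  4.96]
```

Request:
apply_moves:
  targets:
    - [[0,0,-8],[3,-1.2,0],-1]
    - [[0,0,-16],[4.4,-1.9,1],-1]
    - [[-0.1,0.1,-22.2],[4.4,-1.9,3],-1]
    - [[-0.1,0.1,-22.2],[4.4,-1.9,5],-1]
    - [[-0.1,0.1,-22.2],[4.4,-1.9,5],-1]
    - [[-0.1,0.1,-22.2],[4.4,-1.9,5],-1]

```text
time: 16.3
position: [0.4011, 0.3482, 0.1103]
ee_rot: [0.0, 0.709, 0.705, -0.0]
contact_force: [0.3, -0.3, 0.4]
gripper_width: 0.0941
```

```bash
python3 -c "
from h import *
goal([.3997,.3496,.0165],90)
"
```

```text
t 16.3 pos [0.4011 0.3482 0.1103] xyaw 89.67 w 0.0941 F [ 0.3 -0.3  0.4] T [ 0.04 -0.17  0.01]
turn [-0.02  0.04 -0.33] shift cm [ 0.15 -0.14  9.38]
```

Request:
apply_moves:
  targets:
    - [[0,0,-0.3],[0.1,-0.1,3],-1]
    - [[0,0,-0.3],[0.1,-0.1,6],-1]
    - [[0,0,-0.3],[0.1,-0.1,8.5],-1]
    - [[0,0,-0.3],[0.1,-0.1,9.4],-1]
    - [[0,0,-0.3],[0.1,-0.1,9.4],0]
    - [[0,0,-0.3],[0.1,-0.1,9.4],1]
    - [[0,0,-0.3],[0.1,-0.1,9.4],1]
    - [[0,0,-0.3],[0.1,-0.1,9.4],1]

```text
time: 17.1
position: [0.4022, 0.3508, 0.0195]
ee_rot: [0.001, 0.707, 0.707, 0.003]
contact_force: [-0.0, 0.6, -0.1]
gripper_width: 0.0653
```

Request:
apply_moves:
  targets:
    - [[0,0,0],[0,0,0],1]
    - [[0,0,0],[0,0,0],1]
    - [[0,0,0],[0,0,0],1]
    - [[0,0,0],[0,0,0],1]
    - [[0,0,0],[0,0,0],1]

```text
time: 17.6
position: [0.4013, 0.3505, 0.0181]
ee_rot: [0.0, 0.707, 0.707, 0.002]
contact_force: [0.5, 1.9, 1.9]
gripper_width: 0.041
```

```bash
python3 -c "
from h import *
goal([.3997,.3496,.0165],90)
"
```

```text
t 17.6 pos [0.4013 0.3505 0.0181] xyaw 89.99 w 0.041 F [0.5 1.9 1.9] T [ 0.25 -0.04 -0.05]
turn [ 0.16 -0.14 -0.01] shift cm [-0.09 -0.16  0.16]
```

Request:
apply_moves:
  targets:
    - [[0,0,0],[0,0,-1],1]
    - [[0,0,0],[0,0,-3],1]
    - [[0,0,0],[0,0,-6],1]
    - [[0,0,0],[0,0,-8.5],1]
    - [[0,0,0],[0,0,-8.5],1]

```text
time: 18.1
position: [0.4032, 0.3512, 0.1072]
ee_rot: [0.001, 0.707, 0.707, 0.005]
contact_force: [1.0, 0.4, -2.0]
gripper_width: 0.0407
```

```bash
python3 -c "
from h import *
goal([.4259,.0515,.095],93.54)
"
```

```text
t 18.1 pos [0.4032 0.3512 0.1072] xyaw 89.98 w 0.0407 F [ 1.   0.4 -2. ] T [ 0.09 -0.2   0.02]
turn [ 0.54 -0.31 -3.56] shift cm [-29.98   2.27   1.07]
```

Request:
apply_moves:
  targets:
    - [[0,0,0],[-2,0,0],1]
    - [[0,0,-1],[-6,0.5,0],1]
    - [[0,0,-2],[-10,1,0],1]
    - [[0,0,-3],[-14,1.5,0],1]
    - [[0.2,-0.2,-3.6],[-18,2,0],1]
    - [[0.2,-0.2,-3.6],[-22,2.2,0.3],1]
    - [[0.2,-0.2,-3.6],[-26,2.2,0.6],1]
    - [[0.2,-0.2,-3.6],[-29,2.2,1],1]

```text
time: 18.9
position: [0.4215, 0.0576, 0.0906]
ee_rot: [-0.0, 0.685, 0.728, -0.002]
contact_force: [0.4, -0.0, -3.6]
gripper_width: 0.0409
```

```bash
python3 -c "
from h import *
goal([.4259,.0515,.065],93.54)
"
```

```text
t 18.9 pos [0.4215 0.0576 0.0906] xyaw 93.52 w 0.0409 F [ 0.4 -0.  -3.6] T [ 0.06 -0.13  0.04]
turn [-0.23  0.17 -0.02] shift cm [-0.63  0.41  2.56]
```

Request:
apply_moves:
  targets:
    - [[-0.1,0,0],[-0.6,0.4,0.5],1]
    - [[-0.1,0,0],[-0.6,0.4,1.6],1]
    - [[-0.1,0.1,0],[-0.6,0.4,2.5],1]
    - [[-0.1,0.1,0],[-0.6,0.4,2.5],1]
    - [[-0.1,0.1,0],[-0.6,0.4,2.5],1]

```text
time: 19.4
position: [0.4267, 0.0551, 0.0667]
ee_rot: [-0.0, 0.684, 0.73, -0.0]
contact_force: [-0.1, 0.7, -2.0]
gripper_width: 0.0409
```

```bash
python3 -c "
from h import *
goal([.4259,.0515,.0395],93.54)
t,d=read_camera('top'); crop(t,260,220,60,45,13,'t12')
s,d=read_camera('scene'); crop(s,260,180,70,50,11,'s12')
"
```

```text
t 19.4 pos [0.4267 0.0551 0.0667] xyaw 93.69 w 0.0409 F [-0.1  0.7 -2. ] T [ 0.09 -0.13  0.05]
turn [-0.05  0.    0.15] shift cm [-0.36 -0.11  2.72]
```

View pics/t12.png

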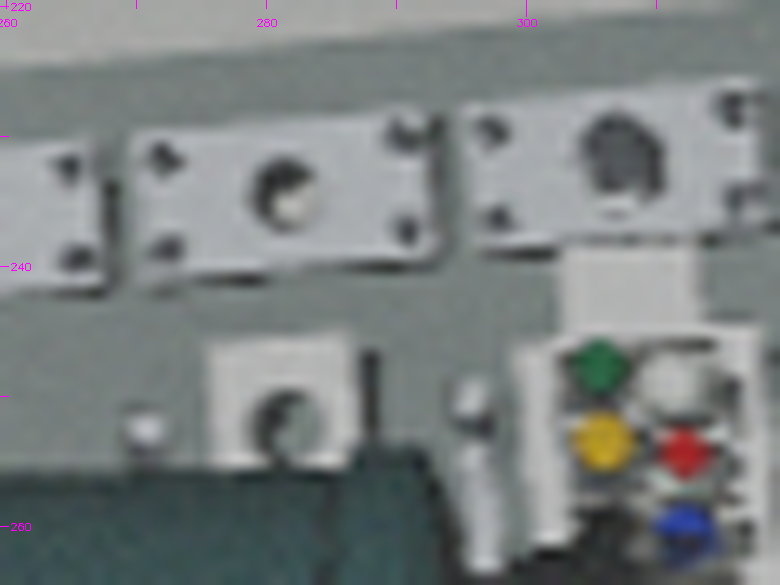

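View pics/s12.png

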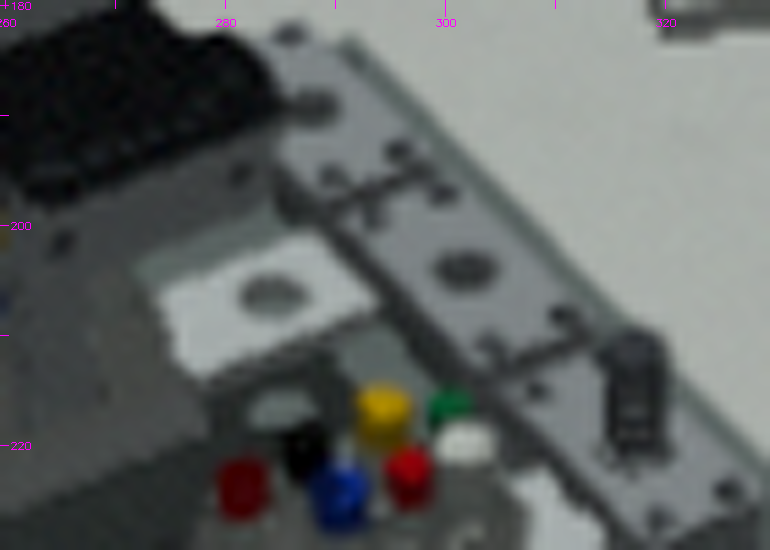

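```bash
cat >> h.py <<'E'
def rel(tc,tb,sc,sb,zc,yawd=3.54):
    y=np.radians(yawd);f=np.array([np.cos(y),np.sin(y)]);l=np.array([-f[1],f[0]])
    for n,c,b in(('top',tc,tb),('scene',sc,sb)):
        if c is None: continue
        v=(onz(n,[b],.042)-onz(n,[c],zc))[0,:2]; print(n,'fwd',(v@f).round(4),'lat',(v@l).round(4),'world',v.round(4))
E
python3 -c "
from h import *
rel((281.8,252.2),(281.4,234.5),(284.6,206.3),(301.7,204),.0566)"
```

```text
top fwd 0.057 lat -0.002 world [0.057  0.0015]
scene fwd 0.0557 lat -0.0031 world [0.0558 0.0004]
```

Request:
apply_moves:
  targets:
    - [[0,0,0.1],[-0.2,0,1],1]
    - [[0,0,0.1],[-0.2,0,2],1]
    - [[0,0,0.1],[-0.2,0,2.6],1]
    - [[0,0,0.1],[-0.2,0,2.8],1]
    - [[0,0,0.1],[-0.2,0,2.8],1]

```text
time: 20.0
position: [0.4271, 0.0521, 0.039]
ee_rot: [0.0, 0.685, 0.728, -0.0]
contact_force: [-0.3, 0.1, -2.8]
gripper_width: 0.0411
```

```bash
python3 -c "
from h import *
goal([.4844,.0564,.039],93.54)
"
```

```text
t 20.0 pos [0.4271 0.0521 0.039 ] xyaw 93.48 w 0.0411 F [-0.3  0.1 -2.8] T [ 0.06 -0.12  0.03]
turn [-0.01  0.01 -0.06] shift cm [0.08 5.74 0.  ]
```

Request:
apply_moves:
  targets:
    - [[0,0,0],[0.05,1,0],1]
    - [[0,0,0],[0.05,2,0],1]
    - [[0,0,0],[0.05,3,0],1]
    - [[0,0,0],[0.05,4,0],1]
    - [[0,0,0],[0.05,5,0],1]
    - [[0,0,0],[0.05,5.7,0],1]
    - [[0,0,0],[0.05,5.7,0],1]
    - [[0,0,0],[0.05,5.7,0],1]

```text
time: 20.8
position: [0.4841, 0.0561, 0.0393]
ee_rot: [0.0, 0.685, 0.728, -0.0]
contact_force: [-0.8, -0.0, -2.2]
gripper_width: 0.0411
```

```bash
python3 -c "
from h import *
goal([.4844,.0564,.038],93.54)
t,d=read_camera('top'); crop(t,260,215,60,45,13,'t13')
s,d=read_camera('scene'); crop(s,270,180,60,45,13,'s13')
"
```

```text
t 20.8 pos [0.4841 0.0561 0.0393] xyaw 93.49 w 0.0411 F [-0.8 -0.  -2.2] T [ 0.1  -0.11 -0.03]
turn [-0.01  0.02 -0.05] shift cm [0.03 0.03 0.13]
```

View pics/t13.png

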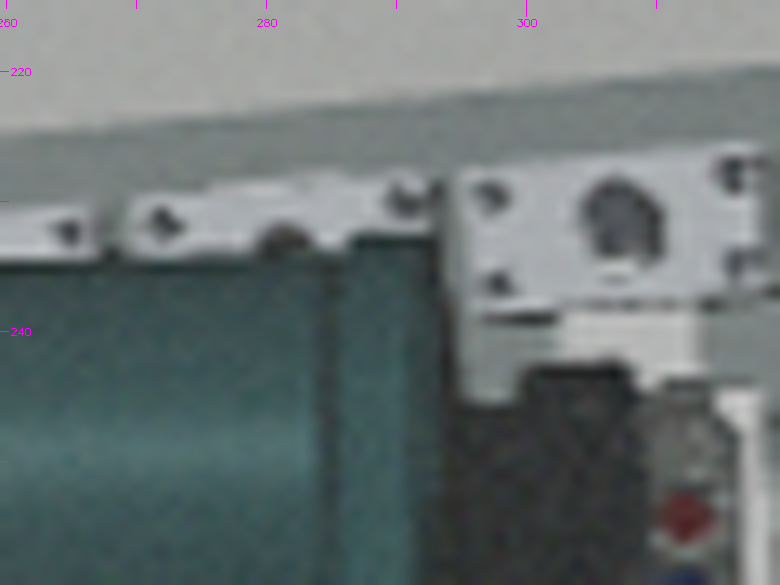

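View pics/s13.png

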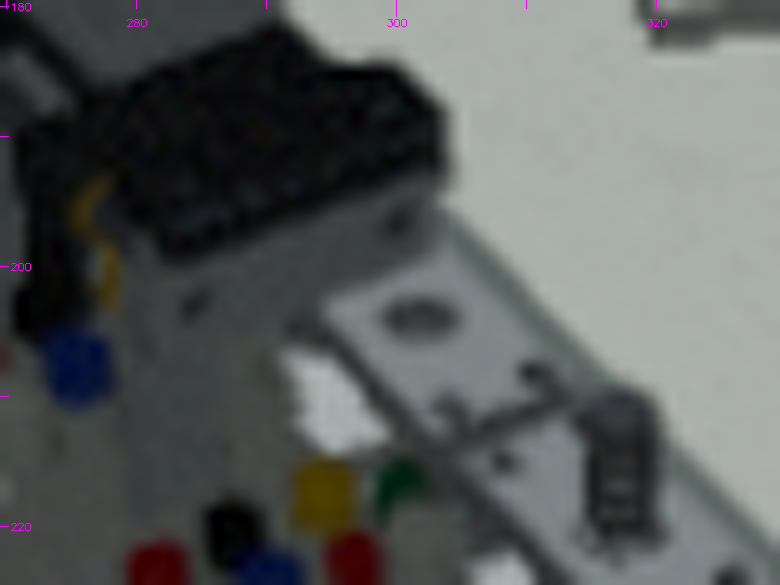

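Request:
apply_moves:
  targets:
    - [[0,0,0],[0,0,0.15],1]
    - [[0,0,0],[0,0,0.15],1]
    - [[0,0,0],[0,0,0.15],-0.2]
    - [[0,0,0],[0,0,0.15],-0.2]
    - [[0,0,0],[0,0,0.15],-0.2]
    - [[0,0,0],[0,0,-2],-0.2]
    - [[0,0,0],[0,0,-6],-0.2]
    - [[0,0,0],[0,0,-10],-0.2]

```text
time: 21.7
position: [0.4835, 0.0561, 0.14]
ee_rot: [-0.0, 0.685, 0.728, -0.001]
contact_force: [0.8, 0.3, 0.6]
gripper_width: 0.0569
```

```bash
python3 -c "
from h import *
goal([.575,-.2910,.12],-1.8)
"
```

```text
t 21.7 pos [0.4835 0.0561 0.14  ] xyaw 93.48 w 0.0569 F [0.8 0.3 0.6] T [ 0.01 -0.22  0.  ]
turn [-5.000e-02  7.000e-02  9.528e+01] shift cm [-35.2    7.02   2.  ]
```

Request:
apply_moves:
  targets:
    - [[0,0,8.5],[-3,1,0],-0.2]
    - [[0,0,17],[-7,2,0],-0.2]
    - [[0,0,25.5],[-11,3,0],-0.2]
    - [[0,0,34],[-15,4,0],-0.2]
    - [[0,0,42.5],[-20,5,0],-0.2]
    - [[0,0,51],[-25,6,0],-0.2]
    - [[0,0,59.5],[-30,7,0.5],-0.2]
    - [[0,0,68],[-34,7,1],-0.2]

```text
time: 22.5
position: [0.5757, -0.2815, 0.1297]
ee_rot: [0.001, 0.976, 0.217, 0.001]
contact_force: [0.9, 0.2, 0.2]
gripper_width: 0.0562
```

```bash
python3 -c "
from h import *
goal([.575,-.2910,.1],-1.8)
t,d=read_camera('top'); crop(t,260,220,60,45,13,'t14')
"
```

```text
t 22.5 pos [ 0.5757 -0.2815  0.1297] xyaw 25.12 w 0.0562 F [0.9 0.2 0.2] T [ 0.05 -0.07 -0.02]
turn [ 0.08 -0.11 26.92] shift cm [-0.47  0.82  2.97]
```

View pics/t14.png

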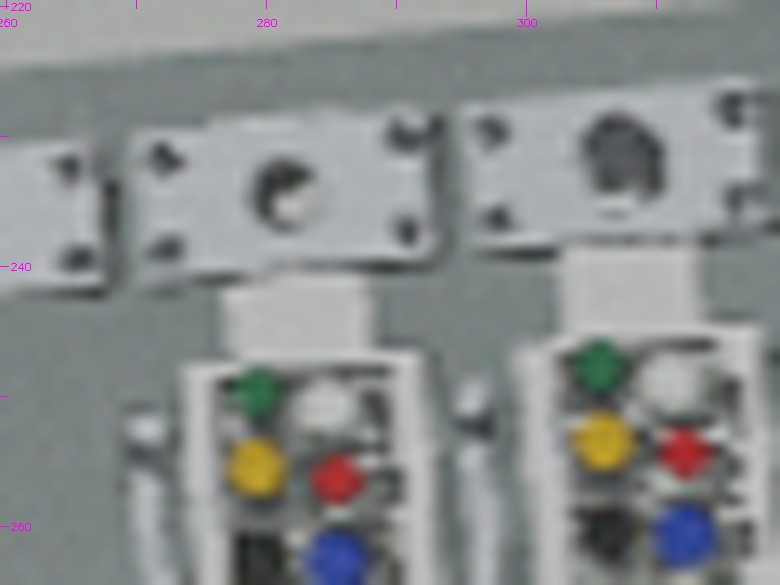

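```bash
python3 -c "
from h import *
p,d=read_camera('top'); g=cv2.cvtColor(p,cv2.COLOR_RGB2GRAY)
rel((283,246.6),(281.4,234.5),None,None,.028)
rel((308.6,245.4),(306.9,232.2),None,None,.028)
crop(stretch(p,90,210),272,228,22,24,30,'t15')
crop(stretch(p,90,210),297,226,22,24,30,'t15b')
a=np.hstack([cv2.imread('pics/t15.png'),cv2.imread('pics/t15b.png')]);cv2.imwrite('pics/t15c.png',cv2.resize(a,None,fx=.6,fy=.6))
"
```

```text
top fwd 0.037 lat 0.0007 world [0.0369 0.003 ]
top fwd 0.0405 lat 0.0011 world [0.0404 0.0036]
```

View pics/t15c.png

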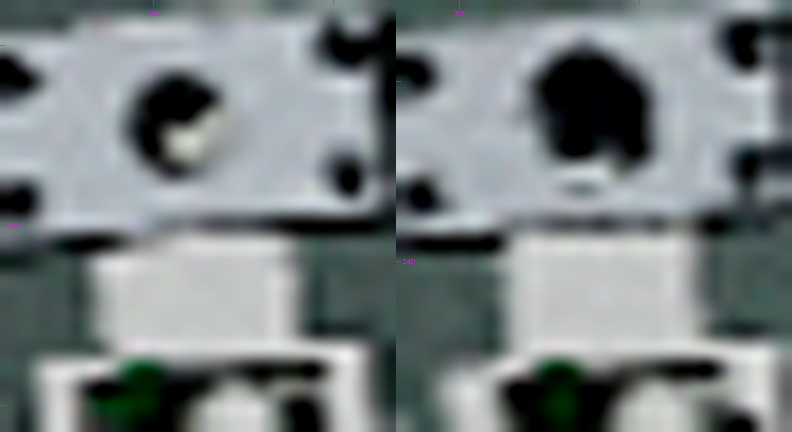

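Request:
apply_moves:
  targets:
    - [[0,0,8.5],[-0.5,0.8,0],-0.2]
    - [[0,0,17],[-0.5,0.8,0.5],-0.2]
    - [[0,0,25],[-0.5,0.8,1.5],-0.2]
    - [[0,0,27],[-0.5,0.8,3],-0.2]
    - [[0,0,27],[-0.5,0.8,3],-0.2]
    - [[0,0,27],[-0.5,0.8,3],-0.2]

```text
time: 23.2
position: [0.5737, -0.2875, 0.0997]
ee_rot: [-0.0, 1.0, -0.012, 0.0]
contact_force: [-0.3, 0.4, 0.7]
gripper_width: 0.0566
```

```bash
python3 -c "
from h import *
goal([.574,-.2914,.0492],-1.8)
s,d=read_camera('scene'); crop(s,330,230,90,75,8,'s16')
"
```

```text
t 23.2 pos [ 0.5737 -0.2875  0.0997] xyaw -1.39 w 0.0566 F [-0.3  0.4  0.7] T [-0.03 -0.06 -0.04]
turn [-0.02 -0.02  0.41] shift cm [0.04 0.39 5.05]
```

View pics/s16.png

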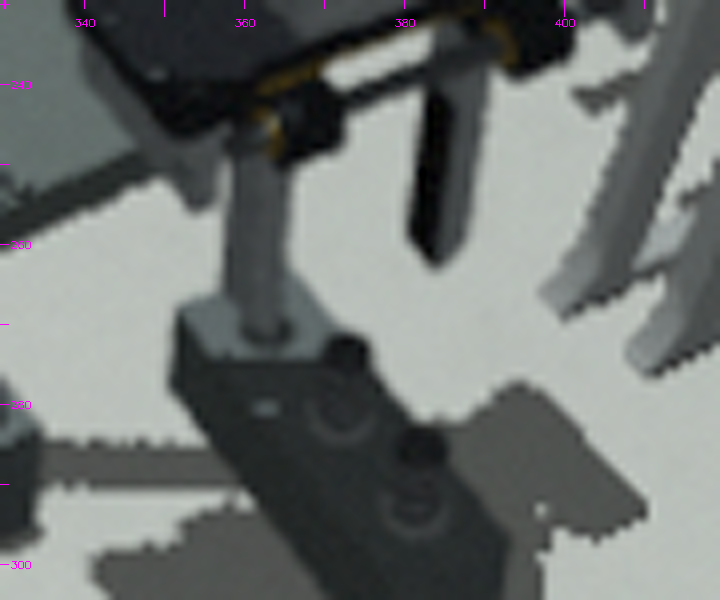

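Request:
apply_moves:
  targets:
    - [[0,0,0.4],[0,0.4,1],-0.2]
    - [[0,0,0.4],[0,0.4,3],-0.2]
    - [[0,0,0.4],[0,0.4,4.6],-0.2]
    - [[0,0,0.4],[0,0.4,5.1],-0.2]
    - [[0,0,0.4],[0,0.4,5.1],0.2]
    - [[0,0,0.4],[0,0.4,5.1],1]
    - [[0,0,0.4],[0,0.4,5.1],1]
    - [[0,0,0.4],[0,0.4,5.1],1]

```text
time: 24.05
position: [0.5742, -0.2927, 0.0498]
ee_rot: [0.001, 1.0, -0.017, 0.001]
contact_force: [-0.5, -0.3, -0.5]
gripper_width: 0.028
```

Request:
apply_moves:
  targets:
    - [[0,0,0],[0,0,0],1]
    - [[0,0,0],[0,0,0],1]
    - [[0,0,0],[0,0,0],1]
    - [[0,0,0],[0,0,0],1]

```text
time: 24.45
position: [0.5741, -0.2926, 0.0494]
ee_rot: [0.0, 1.0, -0.017, 0.001]
contact_force: [1.1, 0.6, 1.9]
gripper_width: 0.0163
```

Request:
apply_moves:
  targets:
    - [[0,0,0],[0,0,-1],1]
    - [[0,0,0],[0,0,-3],1]
    - [[0,0,0],[0,0,-6],1]
    - [[0,0,0],[0,0,-9],1]
    - [[0,0,0],[0,0,-9.5],1]
    - [[0,0,0],[0,0,-9.5],1]

```text
time: 25.05
position: [0.5739, -0.2927, 0.1449]
ee_rot: [0.001, 1.0, -0.017, 0.001]
contact_force: [-0.1, 0.2, -0.7]
gripper_width: 0.0161
```

```bash
python3 -c "
from h import *
goal([.5637,.0602,.14],3.54)
"
```

```text
t 25.05 pos [ 0.5739 -0.2927  0.1449] xyaw -1.91 w 0.0161 F [-0.1  0.2 -0.7] T [-0.04 -0.05  0.01]
turn [ 0.09 -0.14 -5.45] shift cm [ -2.2  -35.23   0.43]
```

Request:
apply_moves:
  targets:
    - [[0,0,0],[0,-4,0],1]
    - [[0,0,-1],[-0.4,-9,0],1]
    - [[0,0,-2],[-0.8,-14,0],1]
    - [[0,0,-3],[-1.2,-19,0],1]
    - [[0,0,-4],[-1.6,-24,0],1]
    - [[0,0,-5.4],[-2.2,-29,0],1]
    - [[0,0,-5.4],[-2.2,-33,0.2],1]
    - [[0.1,-0.1,-5.4],[-2.2,-35,0.4],1]

```text
time: 25.85
position: [0.5612, 0.0618, 0.1368]
ee_rot: [-0.001, 0.999, 0.032, -0.003]
contact_force: [-0.7, -0.3, -0.8]
gripper_width: 0.0163
```

```bash
python3 -c "
from h import *
goal([.5635,.0592,.10],3.54)
"
```

```text
t 25.85 pos [0.5612 0.0618 0.1368] xyaw 3.7 w 0.0163 F [-0.7 -0.3 -0.8] T [-0.07 -0.14 -0.04]
turn [-0.16  0.33  0.16] shift cm [0.24 0.28 3.68]
```

Request:
apply_moves:
  targets:
    - [[0,0.1,0],[0.2,0.1,1.5],1]
    - [[0,0.1,0],[0.2,0.1,3],1]
    - [[0,0.1,0],[0.2,0.1,3.7],1]
    - [[0,0.1,0],[0.2,0.1,3.7],1]
    - [[0,0.1,0],[0.2,0.1,3.7],1]
    - [[0,0.1,0],[0.2,0.1,3.7],1]

```text
time: 26.45
position: [0.5658, 0.0568, 0.1033]
ee_rot: [-0.001, 1.0, 0.03, 0.001]
contact_force: [0.7, -0.7, -0.7]
gripper_width: 0.0162
```

```bash
python3 -c "
from h import *
goal([.5635,.0592,.10],3.54)
s,d=read_camera('scene'); crop(stretch(s,20,140),280,175,45,40,15,'s17')
p=get_state()['position']; print(proj('scene',[[.5635,.0592,.042],p+[0,0,-.0094],p+[0,0,-.0454]]))
"
```

```text
t 26.45 pos [0.5658 0.0568 0.1033] xyaw 3.43 w 0.0162 F [ 0.7 -0.7 -0.7] T [ 0.01 -0.12  0.  ]
turn [-0.08 -0.12 -0.11] shift cm [-0.22 -0.25  0.33]
[[303.23123818 203.59687168]
 [304.38006325 189.94228942]
 [304.35050467 199.57439253]]
```

View pics/s17.png

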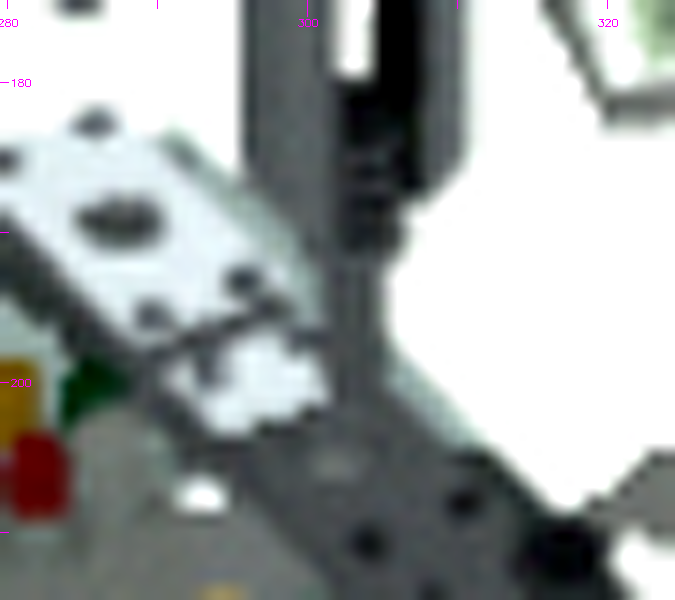

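Request:
apply_moves:
  targets:
    - [[0,-0.1,0],[-0.2,-0.2,0.2],1]
    - [[0,-0.1,0],[-0.2,-0.2,0.3],1]
    - [[0,-0.1,0],[-0.2,-0.2,0.3],1]
    - [[0,-0.1,0],[-0.2,-0.2,0.3],1]

```text
time: 26.9
position: [0.5632, 0.0593, 0.0996]
ee_rot: [-0.001, 1.0, 0.03, -0.0]
contact_force: [-0.2, -0.1, -1.3]
gripper_width: 0.0163
```

```bash
python3 -c "
from h import *
goal([.5633,.0592,.082],3.54)
s,d=read_camera('scene'); crop(stretch(s,20,140),280,175,45,40,15,'s18')
"
```

```text
t 26.9 pos [0.5632 0.0593 0.0996] xyaw 3.49 w 0.0163 F [-0.2 -0.1 -1.3] T [-0.1  -0.12  0.  ]
turn [-0.08  0.05 -0.05] shift cm [0.01 0.01 1.76]
```

View pics/s18.png

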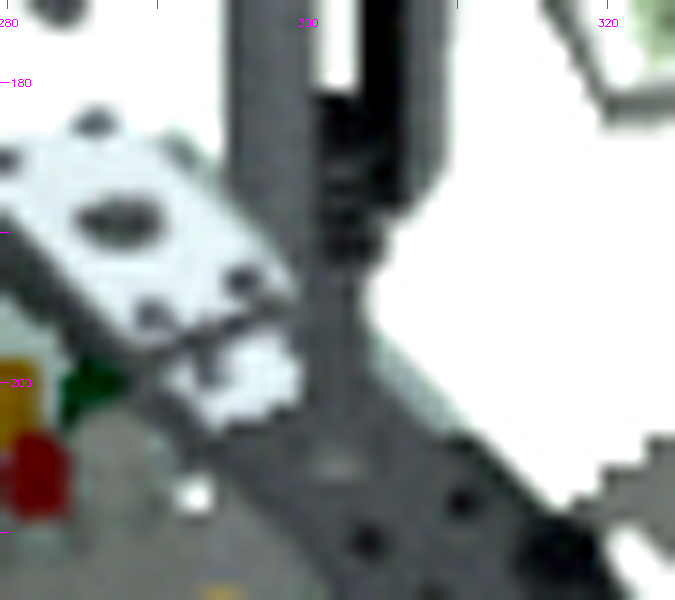

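The hole is at (301.9,205) and the shank at u≈302, so they're aligned. Lowering.

Request:
apply_moves:
  targets:
    - [[0,0,0],[0,0,0.4],1]
    - [[0,0,0],[0,0,0.9],1]
    - [[0,0,0],[0,0,1.3],1]
    - [[0,0,0],[0,0,1.7],1]
    - [[0,0,0],[0,0,2.1],1]
    - [[0,0,0],[0,0,2.5],1]
    - [[0,0,0],[0,0,2.5],1]

```text
time: 27.65
position: [0.5627, 0.0593, 0.0737]
ee_rot: [-0.001, 1.0, 0.03, -0.001]
contact_force: [0.9, 0.1, -1.4]
gripper_width: 0.0163
```

Request:
apply_moves:
  targets:
    - [[0,0,0],[0,0,0.3],1]
    - [[0,0,0],[0,0,0.6],1]
    - [[0,0,0],[0,0,0.9],1]
    - [[0,0,0],[0,0,0.9],1]

```text
time: 28.05
position: [0.5628, 0.0593, 0.0649]
ee_rot: [-0.001, 1.0, 0.03, -0.001]
contact_force: [-0.8, 1.3, -1.0]
gripper_width: 0.0165
```

Request:
apply_moves:
  targets:
    - [[0,0,0],[0,0,0.4],1]
    - [[0,0,0],[0,0,0.8],1]
    - [[0,0,0],[0,0,1.2],1]
    - [[0,0,0],[0,0,1.4],1]
    - [[0,0,0],[0,0,1.4],1]

```text
time: 28.55
position: [0.5631, 0.0593, 0.0515]
ee_rot: [-0.001, 1.0, 0.03, -0.001]
contact_force: [0.7, -0.4, -1.0]
gripper_width: 0.0166
```

Request:
apply_moves:
  targets:
    - [[0,0,0],[0,0,0],0.3]
    - [[0,0,0],[0,0,0],0.3]
    - [[0,0,0],[0,0,0],0.3]
    - [[0,0,0],[0,0,-1],0.3]
    - [[0,0,0],[0,0,-4],0.3]
    - [[0,0,0],[0,0,-8],0.3]
    - [[0,0,0],[0,0,-10],0.3]
    - [[0,0,0],[0,0,-10],0.3]

```text
time: 29.35
position: [0.5659, 0.0592, 0.157]
ee_rot: [-0.001, 1.0, 0.03, 0.004]
contact_force: [0.2, -0.6, 0.7]
gripper_width: 0.0333
```

```bash
python3 -c "
from h import *
t,d=read_camera('top'); crop(stretch(t,110,200),172,195,38,60,10,'t19')
s,d=read_camera('scene'); crop(s,280,175,60,60,10,'s19'); crop(s,230,130,80,55,9,'s19b')
goal([.574,.3545,.14],94.5)
"
```

```text
t 29.45 pos [0.5633 0.0592 0.1517] xyaw 3.49 w 0.0328 F [-0.6 -0.3  0.1] T [-0.06 -0.07 -0.  ]
turn [-7.000e-02 -6.000e-02 -9.101e+01] shift cm [  2.86 -29.41   1.22]
```

View pics/t19.png

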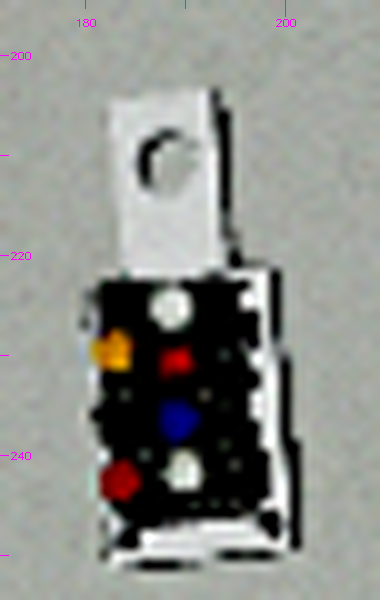

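View pics/s19.png

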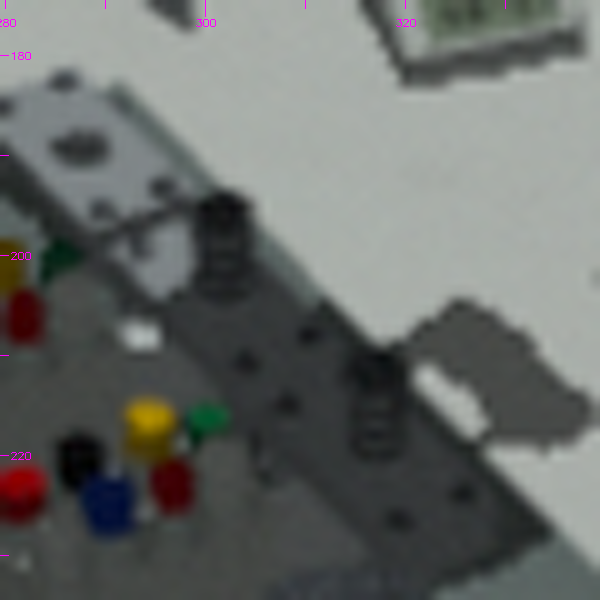

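View pics/s19b.png

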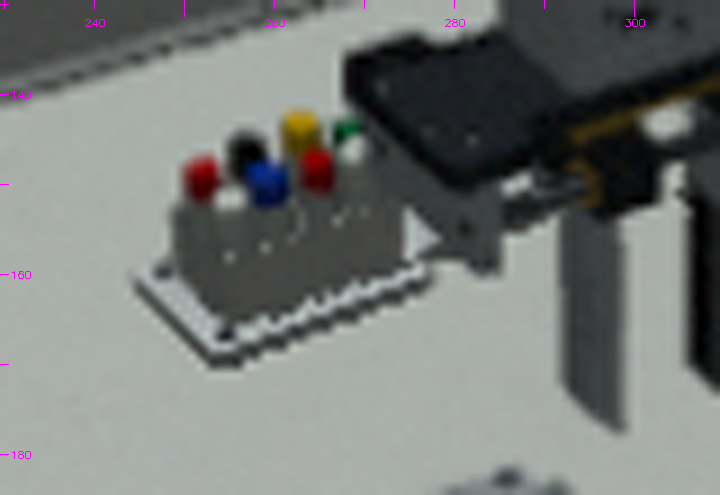

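Request:
apply_moves:
  targets:
    - [[0,0,-8.5],[0.4,-4,0],0]
    - [[0,0,-17],[0.8,-8,0],-0.5]
    - [[0,0,-25.5],[1.2,-12,0],-1]
    - [[0,0,-34],[1.6,-16,0],-1]
    - [[0,0,-42.5],[2,-20,0],-1]
    - [[0,0,-51],[2.4,-24,0],-1]
    - [[0,0,-59.5],[2.8,-28,0.5],-1]
    - [[0,0,-68],[2.8,-29,1],-1]

```text
time: 30.25
position: [0.5716, 0.354, 0.1383]
ee_rot: [-0.002, 0.809, 0.588, -0.002]
contact_force: [0.2, 0.3, -0.1]
gripper_width: 0.0926
```

```bash
python3 -c "
from h import *
goal([.574,.3543,.11],94.5)
"
```

```text
t 30.25 pos [0.5716 0.354  0.1383] xyaw 72.08 w 0.0926 F [ 0.2  0.3 -0.1] T [ 0.03 -0.11  0.06]
turn [-3.300e-01 -1.000e-02 -2.242e+01] shift cm [0.11 0.24 2.83]
```

Request:
apply_moves:
  targets:
    - [[0,0,-8.5],[0.1,0.2,0.5],-1]
    - [[0,0,-17],[0.1,0.2,1.5],-1]
    - [[-0.1,0,-22.4],[0.1,0.2,2.8],-1]
    - [[-0.1,0,-22.4],[0.1,0.2,2.8],-1]
    - [[-0.1,0,-22.4],[0.1,0.2,2.8],-1]
    - [[-0.1,0,-22.4],[0.1,0.2,2.8],-1]

```text
time: 30.85
position: [0.5757, 0.3506, 0.1138]
ee_rot: [-0.0, 0.683, 0.73, 0.0]
contact_force: [0.7, 0.7, 0.2]
gripper_width: 0.0943
```

```bash
python3 -c "
from h import *
goal([.574,.3543,.0175],94.5)
"
```

```text
t 30.85 pos [0.5757 0.3506 0.1138] xyaw 93.8 w 0.0943 F [0.7 0.7 0.2] T [ 0.08 -0.13  0.01]
turn [ 0.02 -0.06 -0.7 ] shift cm [ 0.37 -0.15  9.63]
```

Request:
apply_moves:
  targets:
    - [[0,0,-0.7],[0.3,-0.15,3],-1]
    - [[0,0,-0.7],[0.3,-0.15,6],-1]
    - [[0,0,-0.7],[0.3,-0.15,8.5],-1]
    - [[0,0,-0.7],[0.3,-0.15,9.6],-1]
    - [[0,0,-0.7],[0.3,-0.15,9.6],0]
    - [[0,0,-0.7],[0.3,-0.15,9.6],1]
    - [[0,0,-0.7],[0.3,-0.15,9.6],1]
    - [[0,0,-0.7],[0.3,-0.15,9.6],1]

```text
time: 31.65
position: [0.5753, 0.3543, 0.0201]
ee_rot: [0.0, 0.678, 0.735, 0.002]
contact_force: [0.6, 0.7, -1.3]
gripper_width: 0.0651
```

Request:
apply_moves:
  targets:
    - [[0,0,0],[0,0,0],1]
    - [[0,0,0],[0,0,0],1]
    - [[0,0,0],[0,0,0],1]
    - [[0,0,0],[0,0,0],1]
    - [[0,0,0],[0,0,0],1]

```text
time: 32.15
position: [0.5742, 0.354, 0.0183]
ee_rot: [-0.0, 0.678, 0.735, 0.001]
contact_force: [-0.8, 0.7, 1.5]
gripper_width: 0.0406
```

```bash
python3 -c "
from h import *
goal([.574,.3543,.0175],94.5)
"
```

```text
t 32.15 pos [0.5742 0.354  0.0183] xyaw 94.59 w 0.0406 F [-0.8  0.7  1.5] T [ 0.19 -0.11 -0.03]
turn [ 0.07 -0.1   0.09] shift cm [ 0.03 -0.02  0.08]
```

Request:
apply_moves:
  targets:
    - [[0,0,0],[0,0,-1],1]
    - [[0,0,0],[0,0,-3],1]
    - [[0,0,0],[0,0,-6],1]
    - [[0,0,0],[0,0,-8.5],1]
    - [[0,0,0],[0,0,-8.5],1]
    - [[0,0,0],[0,0,-8.5],1]

```text
time: 32.75
position: [0.5741, 0.3535, 0.1029]
ee_rot: [0.0, 0.678, 0.735, 0.001]
contact_force: [0.1, 0.7, -2.9]
gripper_width: 0.0408
```

```bash
python3 -c "
from h import *
goal([.4195,.1314,.095],93.54)
"
```

```text
t 32.75 pos [0.5741 0.3535 0.1029] xyaw 94.59 w 0.0408 F [ 0.1  0.7 -2.9] T [ 0.06 -0.09 -0.04]
turn [ 0.07 -0.06  1.05] shift cm [-20.9  -17.18   0.75]
```

Request:
apply_moves:
  targets:
    - [[0,0,0],[-2,-2,0],1]
    - [[0,0,0],[-5,-5,0],1]
    - [[0,0,0.5],[-8,-8,0],1]
    - [[0,0,1],[-11,-11,0],1]
    - [[0,0,1],[-14,-13.5,0],1]
    - [[0,0,1],[-17,-15.5,0],1]
    - [[0,0,1],[-20,-17,0],1]
    - [[0,0,1],[-20.9,-17.2,0.5],1]

```text
time: 33.55
position: [0.4168, 0.1292, 0.0956]
ee_rot: [-0.001, 0.685, 0.728, -0.001]
contact_force: [0.2, 0.7, -2.2]
gripper_width: 0.0406
```

```bash
python3 -c "
from h import *
goal([.4195,.1314,.067],93.54)
"
```

```text
t 33.55 pos [0.4168 0.1292 0.0956] xyaw 93.47 w 0.0406 F [ 0.2  0.7 -2.2] T [ 0.1  -0.14  0.05]
turn [-0.16  0.02 -0.07] shift cm [0.21 0.29 2.86]
```

Request:
apply_moves:
  targets:
    - [[0,0,0],[0.1,0.2,1],1]
    - [[0,0,0],[0.1,0.2,2.2],1]
    - [[0,0,0],[0.1,0.2,2.8],1]
    - [[0,0,0],[0.1,0.2,2.8],1]
    - [[0,0,0],[0.1,0.2,2.8],1]

```text
time: 34.05
position: [0.4213, 0.1333, 0.0691]
ee_rot: [-0.001, 0.684, 0.729, 0.0]
contact_force: [0.2, 0.5, -2.3]
gripper_width: 0.0412
```

```bash
python3 -c "
from h import *
goal([.4195,.1314,.067],93.54)
t,d=read_camera('top'); crop(t,238,220,50,45,14,'t20')
s,d=read_camera('scene'); crop(s,245,165,70,50,11,'s20')
"
```

```text
t 34.05 pos [0.4213 0.1333 0.0691] xyaw 93.65 w 0.0412 F [ 0.2  0.5 -2.3] T [ 0.05 -0.13 -0.03]
turn [-0.02 -0.07  0.11] shift cm [-0.18 -0.19  0.21]
```

View pics/t20.png

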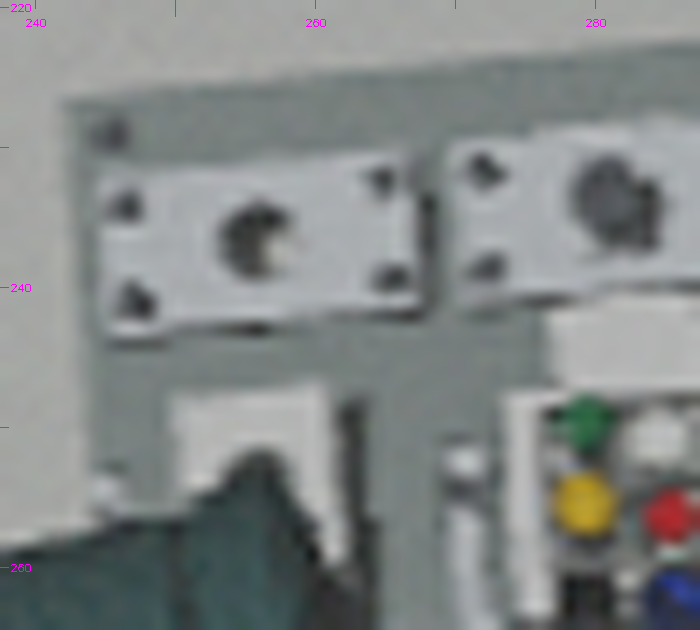

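View pics/s20.png

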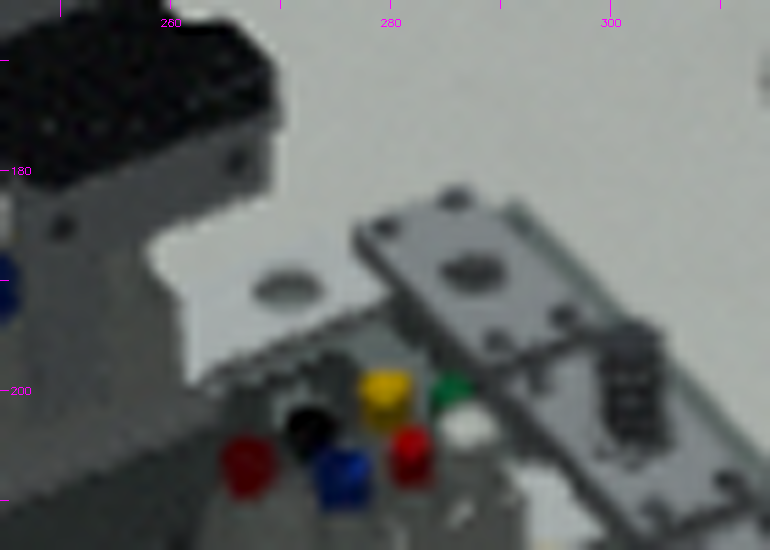

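```bash
python3 -c "
from h import *
rel((255.5,247.4),(256.3,236.4),(270.7,191),(287.5,189.2),.0588)"
```

```text
top fwd 0.0361 lat -0.0029 world [ 0.0362 -0.0007]
scene fwd 0.0564 lat -0.0014 world [0.0564 0.0021]
```

Request:
apply_moves:
  targets:
    - [[0,0,0.1],[-0.2,0,1],1]
    - [[0,0,0.1],[-0.2,0,2],1]
    - [[0,0,0.1],[-0.2,0,2.7],1]
    - [[0,0,0.1],[-0.2,0,3],1]
    - [[0,0,0.1],[-0.2,0,3],1]

```text
time: 34.65
position: [0.4211, 0.1306, 0.0391]
ee_rot: [-0.0, 0.685, 0.728, 0.0]
contact_force: [-0.2, -0.3, -1.5]
gripper_width: 0.0411
```

```bash
python3 -c "
from h import *
goal([.4794,.1349,.0392],93.54)
"
```

```text
t 34.65 pos [0.4211 0.1306 0.0391] xyaw 93.48 w 0.0411 F [-0.2 -0.3 -1.5] T [ 0.07 -0.12 -0.02]
turn [-0.01 -0.06 -0.06] shift cm [ 0.07  5.85 -0.01]
```

Request:
apply_moves:
  targets:
    - [[0,0,0],[0.07,1,0],1]
    - [[0,0,0],[0.07,2,0],1]
    - [[0,0,0],[0.07,3,0],1]
    - [[0,0,0],[0.07,4,0],1]
    - [[0,0,0],[0.07,5,0],1]
    - [[0,0,0],[0.07,5.8,0],1]
    - [[0,0,0],[0.07,5.8,0],1]
    - [[0,0,0],[0.07,5.8,0.05],1]

```text
time: 35.45
position: [0.4792, 0.1349, 0.039]
ee_rot: [-0.0, 0.685, 0.728, 0.0]
contact_force: [0.4, -0.1, -2.7]
gripper_width: 0.0408
```

```bash
python3 -c "
from h import *
goal([.4794,.1349,.0383],93.54)
"
```

```text
t 35.45 pos [0.4792 0.1349 0.039 ] xyaw 93.48 w 0.0408 F [ 0.4 -0.1 -2.7] T [ 0.03 -0.12 -0.01]
turn [ 0.   -0.06 -0.06] shift cm [-0.    0.02  0.07]
```

Request:
apply_moves:
  targets:
    - [[0,0,0],[0,0,0.1],1]
    - [[0,0,0],[0,0,0.1],1]
    - [[0,0,0],[0,0,0.1],-0.2]
    - [[0,0,0],[0,0,0.1],-0.2]
    - [[0,0,0],[0,0,0.1],-0.2]
    - [[0,0,0],[0,0,-2],-0.2]
    - [[0,0,0],[0,0,-6],-0.2]
    - [[0,0,0],[0,0,-10],-0.2]

```text
time: 36.25
position: [0.4784, 0.1347, 0.1395]
ee_rot: [-0.001, 0.685, 0.728, -0.0]
contact_force: [0.4, 0.4, -0.1]
gripper_width: 0.0566
```

```bash
python3 -c "
from h import *
goal([.5725,-.3375,.13],-1.8)
"
```

```text
t 36.25 pos [0.4784 0.1347 0.1395] xyaw 93.49 w 0.0566 F [ 0.4  0.4 -0.1] T [ 0.03 -0.16 -0.01]
turn [-1.100e-01  2.000e-02  9.529e+01] shift cm [-47.71   6.52   0.9 ]
```

Request:
apply_moves:
  targets:
    - [[0,0,8.5],[-4,1,0],-0.2]
    - [[0,0,17],[-9,2,0],-0.2]
    - [[0,0,25.5],[-14,3,0],-0.2]
    - [[0,0,34],[-19,4,0],-0.2]
    - [[0,0,42.5],[-24,5,0],-0.2]
    - [[0,0,51],[-29,6,0],-0.2]
    - [[0,0,59.5],[-34,6.5,0],-0.2]
    - [[0,0,68],[-39,6.5,0],-0.2]

```text
time: 37.05
position: [0.5679, -0.2474, 0.1387]
ee_rot: [-0.0, 0.976, 0.218, 0.001]
contact_force: [0.1, -0.3, 0.6]
gripper_width: 0.0565
```

```bash
python3 -c "
from h import *
goal([.5725,-.3375,.1],-1.8)
t,d=read_camera('top'); crop(stretch(t,90,210),240,220,90,50,8,'t22')
"
```

```text
t 37.05 pos [ 0.5679 -0.2474  0.1387] xyaw 25.15 w 0.0565 F [ 0.1 -0.3  0.6] T [-0.07 -0.18 -0.02]
turn [-0.06 -0.09 26.95] shift cm [-3.42  8.36  3.86]
```

View pics/t22.png

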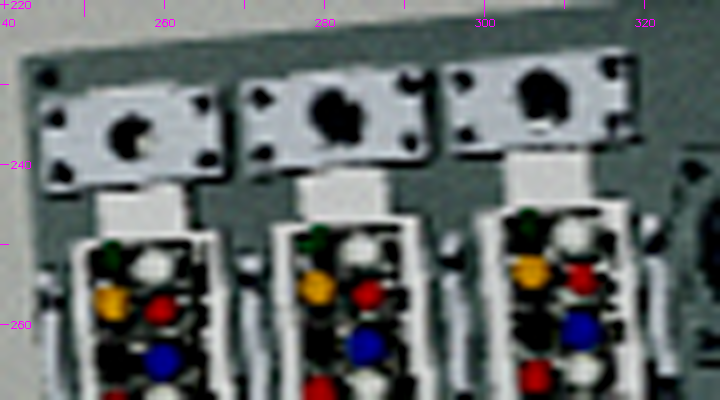

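Request:
apply_moves:
  targets:
    - [[0,0,8.5],[-1.5,4,0],-0.2]
    - [[0,0,17],[-3.4,8.3,0.5],-0.2]
    - [[0,0,25],[-3.4,8.3,2],-0.2]
    - [[0,0,27],[-3.4,8.3,3.8],-0.2]
    - [[0,0,27],[-3.4,8.3,3.8],-0.2]
    - [[0,0,27],[-3.4,8.3,3.8],-0.2]

```text
time: 37.7
position: [0.5723, -0.3344, 0.1004]
ee_rot: [-0.001, 1.0, -0.013, -0.0]
contact_force: [0.3, 0.2, 0.3]
gripper_width: 0.0561
```

```bash
python3 -c "
from h import *
goal([.5725,-.3375,.0492],-1.8)
s,d=read_camera('scene'); crop(s,340,230,90,75,8,'s23')
"
```

```text
t 37.7 pos [ 0.5723 -0.3344  0.1004] xyaw -1.43 w 0.0561 F [0.3 0.2 0.3] T [-0.04 -0.14  0.05]
turn [-0.1   0.01  0.37] shift cm [0.02 0.31 5.12]
```

View pics/s23.png

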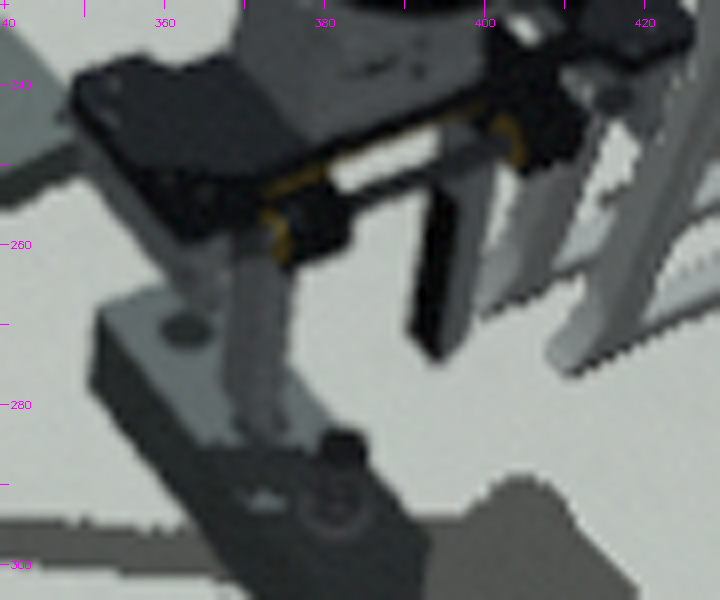

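Request:
apply_moves:
  targets:
    - [[0,0,0.3],[0,0.25,1],-0.2]
    - [[0,0,0.3],[0,0.25,3],-0.2]
    - [[0,0,0.3],[0,0.25,4.6],-0.2]
    - [[0,0,0.3],[0,0.25,5.1],-0.2]
    - [[0,0,0.3],[0,0.25,5.1],0.2]
    - [[0,0,0.3],[0,0.25,5.1],1]
    - [[0,0,0.3],[0,0.25,5.1],1]
    - [[0,0,0.3],[0,0.25,5.1],1]

```text
time: 38.55
position: [0.573, -0.3377, 0.0508]
ee_rot: [-0.0, 1.0, -0.016, 0.001]
contact_force: [0.5, -0.4, 0.3]
gripper_width: 0.0278
```

Request:
apply_moves:
  targets:
    - [[0,0,0],[0,0,0],1]
    - [[0,0,0],[0,0,0],1]
    - [[0,0,0],[0,0,0],1]
    - [[0,0,0],[0,0,0],1]

```text
time: 38.95
position: [0.5729, -0.3375, 0.0503]
ee_rot: [-0.0, 1.0, -0.016, 0.001]
contact_force: [0.0, -0.3, 0.8]
gripper_width: 0.0164
```

Request:
apply_moves:
  targets:
    - [[0,0,0],[0,0,-1],1]
    - [[0,0,0],[0,0,-3],1]
    - [[0,0,0],[0,0,-6],1]
    - [[0,0,0],[0,0,-9],1]
    - [[0,0,0],[0,0,-9.5],1]
    - [[0,0,0],[0,0,-9.5],1]

```text
time: 39.55
position: [0.5728, -0.3378, 0.146]
ee_rot: [0.0, 1.0, -0.016, 0.001]
contact_force: [-0.1, 0.1, -1.0]
gripper_width: 0.0165
```

```bash
python3 -c "
from h import *
goal([.5585,.1394,.14],3.54)
"
```

```text
t 39.55 pos [ 0.5728 -0.3378  0.146 ] xyaw -1.81 w 0.0165 F [-0.1  0.1 -1. ] T [-0.03 -0.09  0.04]
turn [ 0.02 -0.14 -5.35] shift cm [ -2.94 -47.65   0.58]
```

Request:
apply_moves:
  targets:
    - [[0,0,0],[-0.2,-4,0],1]
    - [[0,0,-1],[-0.5,-9,0],1]
    - [[0,0,-2],[-0.8,-14,0],1]
    - [[0,0,-3],[-1.1,-19,0],1]
    - [[0,0,-4],[-1.5,-24,0],1]
    - [[0,0,-5.3],[-1.9,-29,0],1]
    - [[0,0,-5.3],[-2.3,-34,0],1]
    - [[0,0,-5.3],[-2.6,-39,0],1]

```text
time: 40.35
position: [0.5567, 0.0543, 0.1423]
ee_rot: [-0.001, 1.0, 0.03, -0.002]
contact_force: [0.7, 0.9, 0.1]
gripper_width: 0.0167
```

```bash
python3 -c "
from h import *
goal([.5585,.1394,.10],3.54)
"
```

```text
t 40.35 pos [0.5567 0.0543 0.1423] xyaw 3.47 w 0.0167 F [0.7 0.9 0.1] T [-0.03 -0.13 -0.04]
turn [-0.08  0.23 -0.07] shift cm [ 0.71 -8.48  4.24]
```

Request:
apply_moves:
  targets:
    - [[0,0,0],[0.4,-4,0],1]
    - [[0,0,0],[0.6,-7,0.5],1]
    - [[0,0.1,0],[0.6,-8.4,2],1]
    - [[0,0.1,0],[0.6,-8.4,4],1]
    - [[0,0.1,0],[0.6,-8.4,4.2],1]
    - [[0,0.1,0],[0.6,-8.4,4.2],1]
    - [[0,0.1,0],[0.6,-8.4,4.2],1]

```text
time: 41.05
position: [0.5597, 0.1361, 0.1032]
ee_rot: [-0.001, 1.0, 0.03, 0.001]
contact_force: [0.2, -0.4, -0.9]
gripper_width: 0.0164
```

```bash
python3 -c "
from h import *
goal([.5585,.1398,.10],3.54)
"
```

```text
t 41.05 pos [0.5597 0.1361 0.1032] xyaw 3.44 w 0.0164 F [ 0.2 -0.4 -0.9] T [-0.08 -0.16  0.01]
turn [-0.06 -0.13 -0.1 ] shift cm [-0.1  -0.37  0.32]
```

Request:
apply_moves:
  targets:
    - [[0,0,0],[-0.1,-0.35,0.2],1]
    - [[0,-0.1,0],[-0.1,-0.35,0.3],1]
    - [[0,-0.1,0],[-0.1,-0.35,0.3],1]
    - [[0,-0.1,0],[-0.1,-0.35,0.3],1]

```text
time: 41.45
position: [0.5586, 0.14, 0.1005]
ee_rot: [-0.001, 1.0, 0.03, 0.001]
contact_force: [0.2, -0.0, -0.3]
gripper_width: 0.0164
```

```bash
python3 -c "
from h import *
goal([.5585,.1398,.075],3.54)
s,d=read_camera('scene'); crop(stretch(s,20,140),265,160,45,40,15,'s24')
p=get_state()['position']; print(proj('scene',[[.5585,.1395,.042],p+[0,0,-.0454]]))
"
```

```text
t 41.45 pos [0.5586 0.14   0.1005] xyaw 3.48 w 0.0164 F [ 0.2 -0.  -0.3] T [-0.08 -0.08 -0.03]
turn [-0.07 -0.07 -0.06] shift cm [-0.02  0.02  2.55]
[[288.90081101 188.75728665]
 [288.79890705 185.25231332]]
```

View pics/s24.png

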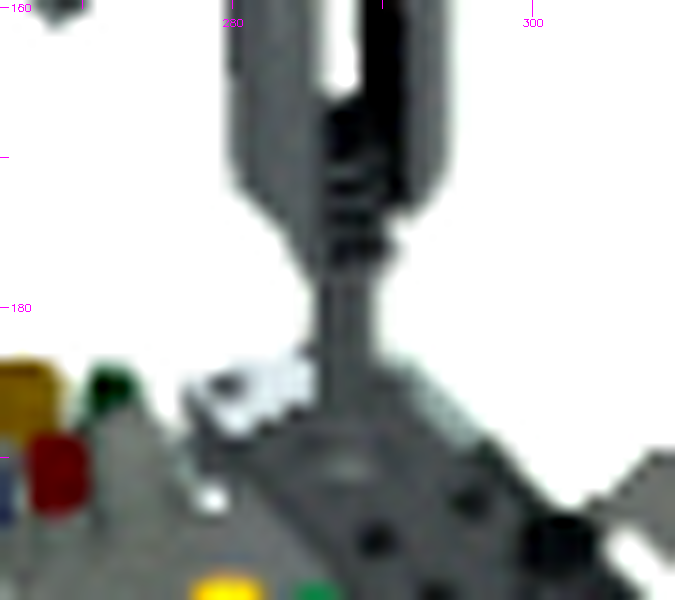

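The hole (287.6,190) and shank (u≈287.5) are aligned. Lowering.

Request:
apply_moves:
  targets:
    - [[0,0,0],[0,0,0.4],1]
    - [[0,0,0],[0,0,0.9],1]
    - [[0,0,0],[0,0,1.3],1]
    - [[0,0,0],[0,0,1.7],1]
    - [[0,0,0],[0,0,2.1],1]
    - [[0,0,0],[0,0,2.5],1]
    - [[0,0,0],[0,0,2.5],1]

```text
time: 42.2
position: [0.558, 0.14, 0.0743]
ee_rot: [-0.001, 1.0, 0.03, -0.0]
contact_force: [0.2, -1.0, -0.5]
gripper_width: 0.0161
```

Request:
apply_moves:
  targets:
    - [[0,0,0],[0,0,0.3],1]
    - [[0,0,0],[0,0,0.6],1]
    - [[0,0,0],[0,0,0.9],1]
    - [[0,0,0],[0,0,0.9],1]

```text
time: 42.6
position: [0.5581, 0.1401, 0.0656]
ee_rot: [-0.001, 1.0, 0.03, -0.0]
contact_force: [-0.1, -0.2, 0.1]
gripper_width: 0.0163
```

Request:
apply_moves:
  targets:
    - [[0,0,0],[0,0,0.4],1]
    - [[0,0,0],[0,0,0.8],1]
    - [[0,0,0],[0,0,1.2],1]
    - [[0,0,0],[0,0,1.3],1]
    - [[0,0,0],[0,0,1.35],1]

```text
time: 43.1
position: [0.5583, 0.1401, 0.0524]
ee_rot: [-0.001, 1.0, 0.03, 0.0]
contact_force: [0.1, 0.3, -0.5]
gripper_width: 0.0165
```

Request:
apply_moves:
  targets:
    - [[0,0,0],[0,0,0],0.3]
    - [[0,0,0],[0,0,0],0.3]
    - [[0,0,0],[0,0,0],0.3]
    - [[0,0,0],[0,0,-1],0.3]
    - [[0,0,0],[0,0,-4],0.3]
    - [[0,0,0],[0,0,-8],0.3]
    - [[0,0,0],[0,0,-11],0.3]
    - [[0,0,0],[0,0,-11],0.3]

```text
time: 43.9
position: [0.5617, 0.1405, 0.17]
ee_rot: [-0.001, 1.0, 0.03, 0.007]
contact_force: [-0.8, -0.4, 0.5]
gripper_width: 0.0331
```

```bash
python3 -c "
from h import *
s,d=read_camera('scene'); crop(s,230,170,170,130,4,'s25'); cv2.imwrite('pics/s25f.png',s[:,:,::-1]); t,d=read_camera('top'); crop(stretch(t,30,160),320,235,75,50,10,'t25')
print(get_state()['position'])
"
```

```text
[0.55895658 0.14009132 0.16406433]
```

View pics/s25.png

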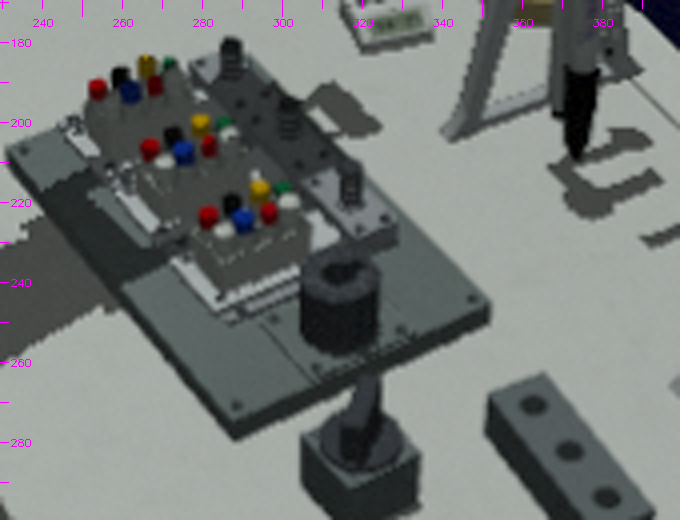

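View pics/t25.png

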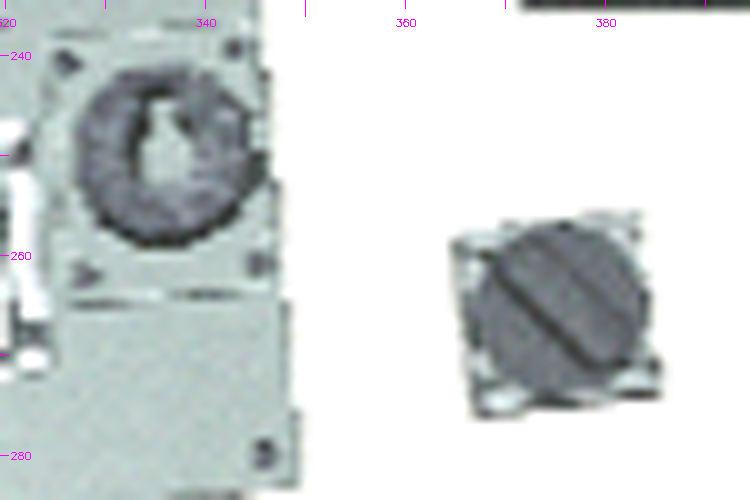

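All three pins are seated: tops at (287,182), (301,197) and (317,213) in the scene view. Next I'll measure the shaft and socket.

```bash
python3 - <<'E'
from h import *
t,d=read_camera('top'); s,_=read_camera('scene')
a=stretch(t,30,150)
crop(a,322,236,30,28,24,'t26'); crop(stretch(s,20,130),295,222,50,75,8,'s26')
print(onz('top',[(375.5,265.2),(375.6,265.5)],.056)); 
l=onz('top',[(368.5,260.5),(379,271.5)],.06)-0; dd=l[0]-l[1]; print('bar yaw a',np.degrees(np.arctan2(dd[1],dd[0])))
l=onz('top',[(373.5,259.5),(382,267.5)],.09); dd=l[0]-l[1]; print('bar yaw b',np.degrees(np.arctan2(dd[1],dd[0])))
crop(stretch(t,30,130),362,252,28,26,25,'t27')
E
```

```text
[[ 0.4576923  -0.22983205  0.056     ]
 [ 0.45675843 -0.23010412  0.056     ]]
bar yaw a 41.66025709439806
bar yaw b 44.7096251987123
```

View pics/t26.png

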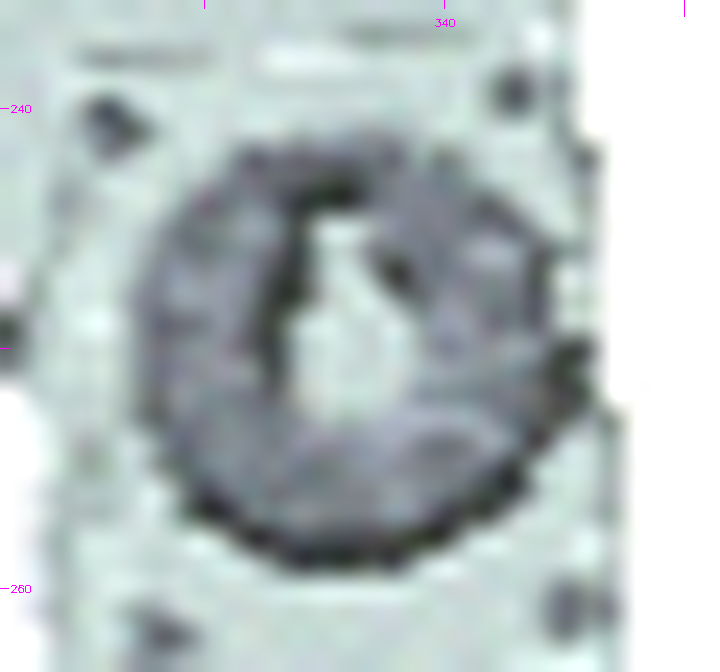

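View pics/t27.png

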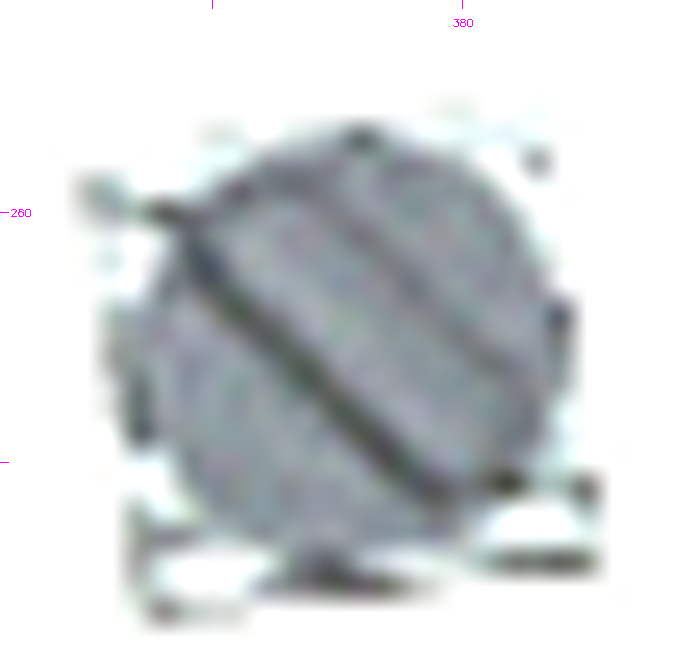

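View pics/s26.png

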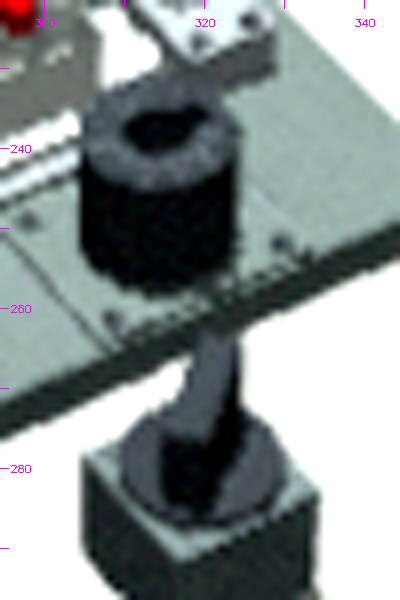

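```bash
python3 - <<'E'
from h import *
print('collar',onz('top',[(375.9,265.2)],.056), 'scene',onz('scene',[(320.2,277.8)],.056))
print('socket',onz('top',[(335.8,249.6)],.072),'scene',onz('scene',[(314.5,237.8)],.072))
for a,b in(((374,259.3),(382.5,267.3)),((369.6,261.3),(379.3,271))):
    l=onz('top',[a,b],.09); dd=l[0]-l[1]; print(np.degrees(np.arctan2(dd[1],dd[0])),l.mean(0))
k=onz('top',[(335.4,244.3),(335.8,249.6)],.072); dd=k[0]-k[1]; print('keyway',np.degrees(np.arctan2(dd[1],dd[0])))
goal([.4555,-.2295,.17],-46)
E
```

```text
collar [[ 0.45765651 -0.23106213  0.056     ]] scene [[ 0.45526458 -0.22842048  0.056     ]]
socket [[ 0.50816739 -0.10895739  0.072     ]] scene [[ 0.50608264 -0.10850842  0.072     ]]
44.704664392886386 [ 0.46110963 -0.23604708  0.09      ]
43.00017914465639 [ 0.45282618 -0.22424486  0.09      ]
keyway 2.563901187234933
t 44.1 pos [0.5575 0.1398 0.1612] xyaw 3.49 w 0.0328 F [ 0.3 -0.6 -0.8] T [-0.07 -0.08 -0.03]
turn [ 0.    0.13 49.49] shift cm [-12.43  36.25  -0.89]
```

Request:
apply_moves:
  targets:
    - [[0,0,6],[-1.5,4.5,0],0.2]
    - [[0,0,12],[-3,9,0],-0.2]
    - [[0,0,18],[-4.5,13.5,0],-0.2]
    - [[0,0,24],[-6,18,0],-0.2]
    - [[0,0,30],[-7.5,22.5,0],-0.2]
    - [[0,0,36],[-9,27,0],-0.2]
    - [[0,0,43],[-10.5,31.5,0],-0.2]
    - [[0,0,49.5],[-12,36,0],-0.2]

```text
time: 44.9
position: [0.4588, -0.2277, 0.16]
ee_rot: [-0.001, 0.92, -0.393, -0.002]
contact_force: [0.7, -0.1, -0.0]
gripper_width: 0.0564
```

```bash
python3 -c "
from h import *
goal([.457,-.231,.12],-46)
"
```

```text
t 44.9 pos [ 0.4588 -0.2277  0.16  ] xyaw -46.29 w 0.0564 F [ 0.7 -0.1 -0. ] T [ 0.03 -0.07  0.07]
turn [-0.04  0.23 -0.29] shift cm [0.13 0.36 4.  ]
```

Request:
apply_moves:
  targets:
    - [[0,0,0],[0.1,0.2,2],-0.2]
    - [[0,0,0],[0.1,0.2,3.5],-0.2]
    - [[0,0,0],[0.1,0.2,3.5],-0.2]
    - [[0,0,0],[0.1,0.2,3.5],-0.2]
    - [[0,0,0],[0.1,0.2,3.5],-0.2]

```text
time: 45.4
position: [0.4605, -0.2278, 0.1276]
ee_rot: [-0.001, 0.921, -0.39, 0.0]
contact_force: [-0.9, 0.5, 0.3]
gripper_width: 0.0567
```

```bash
python3 -c "
from h import *
goal([.457,-.231,.061],-46)
"
```

```text
t 45.4 pos [ 0.4605 -0.2278  0.1276] xyaw -45.9 w 0.0567 F [-0.9  0.5  0.3] T [-0.04 -0.03  0.07]
turn [-0.09 -0.01  0.1 ] shift cm [-0.02  0.48  6.66]
```

Request:
apply_moves:
  targets:
    - [[0,0,0],[0,0.45,1],-0.2]
    - [[0,0,0],[0,0.45,3],-0.2]
    - [[0,0,0],[0,0.45,5],-0.2]
    - [[0,0,0],[0,0.45,6],-0.2]
    - [[0,0,0],[0,0.45,6.6],-0.2]
    - [[0,0,0],[0,0.45,6.6],-0.2]
    - [[0,0,0],[0,0.45,6.6],-0.2]

```text
time: 46.1
position: [0.4572, -0.2321, 0.062]
ee_rot: [-0.001, 0.92, -0.391, 0.001]
contact_force: [-1.3, 0.5, -0.1]
gripper_width: 0.0564
```

```bash
python3 -c "
from h import *
goal([.457,-.231,.0605],-46)
s,_=read_camera('scene'); crop(stretch(s,20,150),285,240,70,65,10,'s28')
"
```

```text
t 46.1 pos [ 0.4572 -0.2321  0.062 ] xyaw -46.0 w 0.0564 F [-1.3  0.5 -0.1] T [ 0.01 -0.09  0.01]
turn [-0.09 -0.06 -0.  ] shift cm [-0.09 -0.06  0.15]
```

View pics/s28.png

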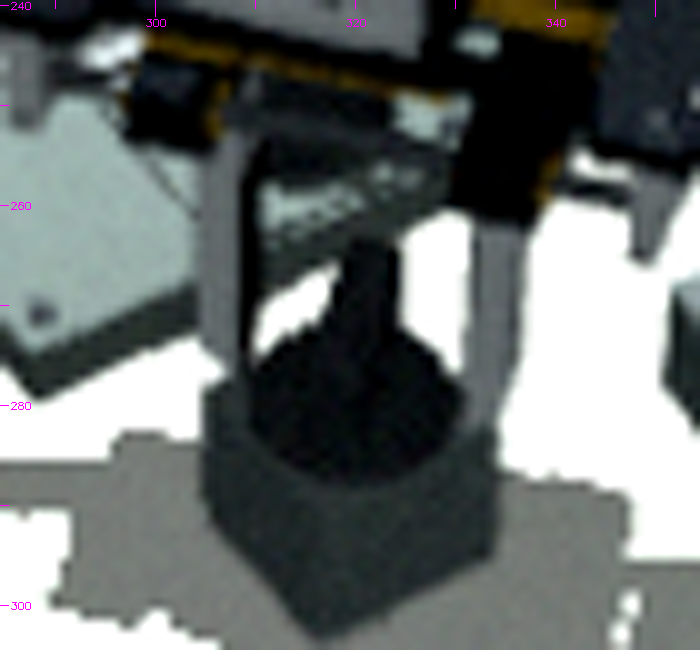

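Request:
apply_moves:
  targets:
    - [[0,0,0],[0,0,0],1]
    - [[0,0,0],[0,0,0],1]
    - [[0,0,0],[0,0,0],1]
    - [[0,0,0],[0,0,0],1]
    - [[0,0,0],[0,0,0],1]
    - [[0,0,0],[0,0,0],1]
    - [[0,0,0],[0,0,0],1]
  grip_force: 40

```text
time: 46.85
position: [0.4564, -0.2315, 0.0612]
ee_rot: [-0.001, 0.92, -0.391, -0.0]
contact_force: [-1.0, 1.6, 1.3]
gripper_width: 0.0156
```

```bash
python3 -c "
from h import *
goal([.457,-.231,.155],-46)
"
```

```text
t 46.85 pos [ 0.4564 -0.2315  0.0612] xyaw -46.01 w 0.0156 F [-1.   1.6  1.3] T [0.16 0.11 0.02]
turn [-0.07  0.06 -0.01] shift cm [-0.01 -0.09 -9.38]
```

Request:
apply_moves:
  targets:
    - [[0,0,0],[0,0,-1],1]
    - [[0,0,0],[0,0,-3],1]
    - [[0,0,0],[0,0,-6],1]
    - [[0,0,0],[0,0,-9],1]
    - [[0,0,0],[0,0,-11],1]
    - [[0,0,0],[0,0,-11],1]
    - [[0,0,0],[0,0,-11],1]

```text
time: 47.55
position: [0.4565, -0.2319, 0.1709]
ee_rot: [-0.001, 0.92, -0.391, 0.0]
contact_force: [-0.8, -0.0, -3.6]
gripper_width: 0.0157
```

```bash
python3 -c "
from h import *
goal([.508,-.109,.165],-46)
s,_=read_camera('scene'); crop(stretch(s,10,120),290,210,60,60,11,'s29')
"
```

```text
t 47.55 pos [ 0.4565 -0.2319  0.1709] xyaw -46.02 w 0.0157 F [-0.8 -0.  -3.6] T [-0.   -0.04  0.04]
turn [-0.07  0.01 -0.02] shift cm [ -5.26 -12.24   0.61]
```

View pics/s29.png

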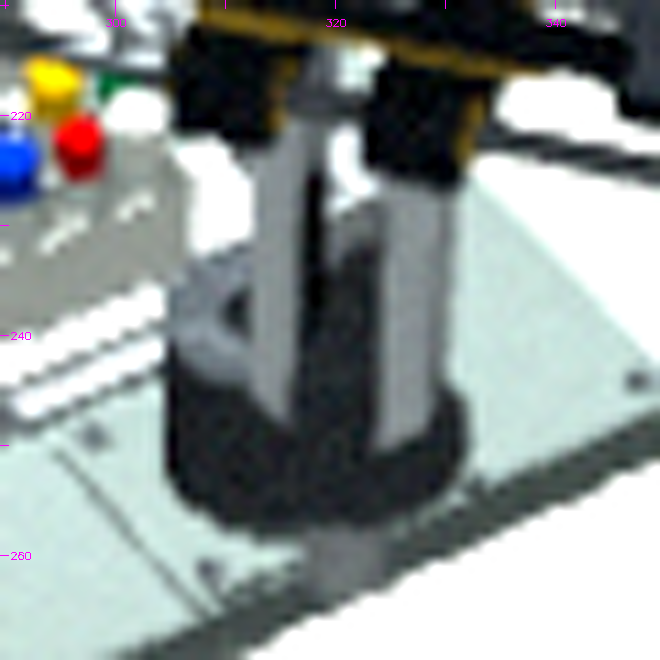

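```bash
python3 -c "
from h import *
s,_=read_camera('scene'); crop(stretch(s,10,100),305,245,32,26,22,'s30')
p=get_state()['position']; print(proj('scene',[p-[0,0,.0112],p-[0,0,.0552]]))
y=np.radians(44)
for sg in(1,-1):
  k=np.array([np.cos(y),np.sin(y),0])*.017*sg
  print(proj('scene',[p+k-[0,0,.0112],p+k-[0,0,.0412]]))
"
```

```text
[[321.78808184 250.01516224]
 [321.40030204 262.63291417]]
[[323.7229571  245.29521347]
 [323.43227922 253.95420167]]
[[319.82187948 254.81072351]
 [319.5814917  263.47004844]]
```

View pics/s30.png

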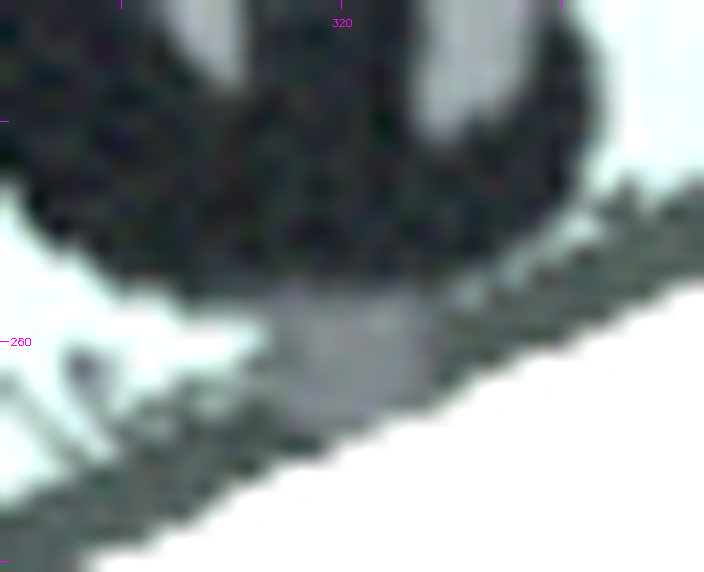

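Request:
apply_moves:
  targets:
    - [[0,0,8],[0,0,0],1]
    - [[0,0,16],[0,0,0],1]
    - [[0,0,24],[0,0,0],1]
    - [[0,0,32],[0,0,0],1]
    - [[0,0,41],[0,0,0],1]
    - [[0,0,41],[0,0,0],1]
    - [[0,0,41],[0,0,0],1]

```text
time: 48.35
position: [0.456, -0.2315, 0.1698]
ee_rot: [-0.0, 0.726, -0.687, -0.001]
contact_force: [-0.4, -1.1, -2.5]
gripper_width: 0.016
```

```bash
python3 -c "
from h import *
s,_=read_camera('scene'); crop(stretch(s,10,110),305,240,36,32,20,'s31')
goal([.508,-.109,.165],-87)
"
```

```text
t 48.4 pos [ 0.4561 -0.2316  0.1701] xyaw -86.87 w 0.0156 F [ 0.4  0.5 -1.8] T [ 0.03 -0.04 -0.02]
turn [0.05 0.14 0.13] shift cm [-11.96  -5.85   0.53]
```

View pics/s31.png

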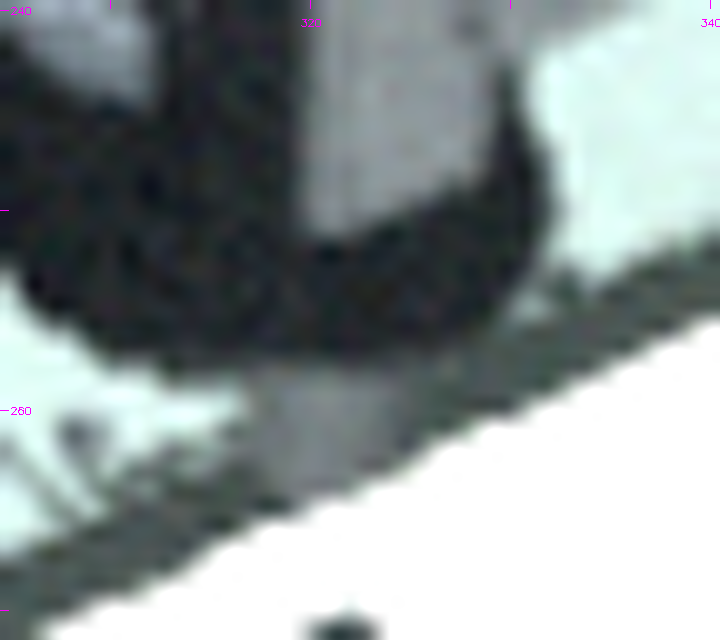

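```bash
python3 -c "
from h import *
s,_=read_camera('scene'); crop(stretch(s,40,230),300,240,50,50,14,'s32')
"
```

```text
(no output)
```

View pics/s32.png

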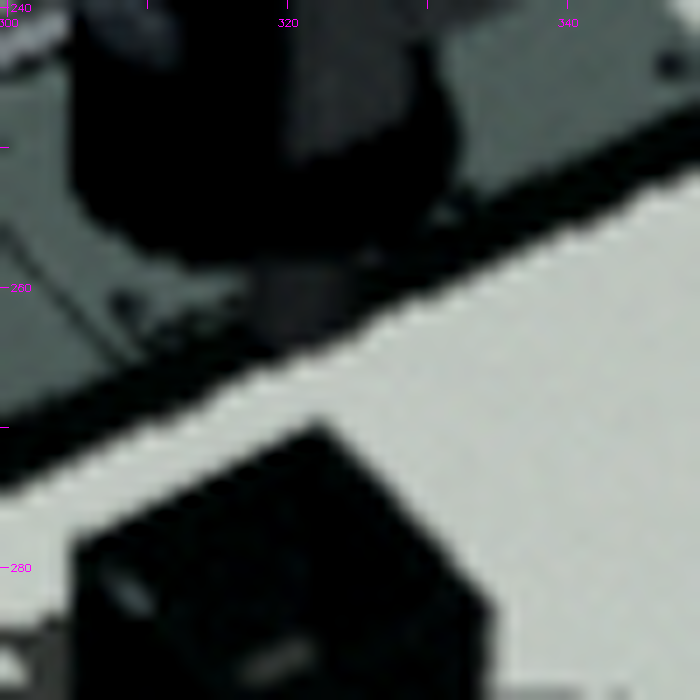

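Request:
apply_moves:
  targets:
    - [[0,0,8],[2,0,-1],1]
    - [[0,0,16],[5,0,-3],1]
    - [[0,0,24],[8,0,-4],1]
    - [[0,0,34],[10,0,-4],1]
    - [[0,0,34],[10,0,-4],1]
    - [[0,0,34],[10,0,-4],1]

```text
time: 49.05
position: [0.4615, -0.3314, 0.2103]
ee_rot: [0.001, -0.493, 0.87, 0.001]
contact_force: [-0.2, 0.7, -1.9]
gripper_width: 0.0155
```

```bash
python3 -c "
from h import *
goal([.508,-.109,.165],-87)
s,_=read_camera('scene'); 
p=get_state()['position']; c=proj('scene',[p-[0,0,.0112],p-[0,0,.0552]]); print(c)
u,v=c[1].astype(int); crop(stretch(s,10,230),u-25,v-35,50,50,14,'s33')
"
```

```text
t 49.05 pos [ 0.4615 -0.3314  0.2103] xyaw -120.89 w 0.0155 F [-0.2  0.7 -1.9] T [ 0.1   0.07 -0.02]
turn [  0.06   0.16 -33.89] shift cm [-21.46   7.42   4.6 ]
[[346.30490464 263.53457829]
 [345.35333579 276.628586  ]]
```

View pics/s33.png

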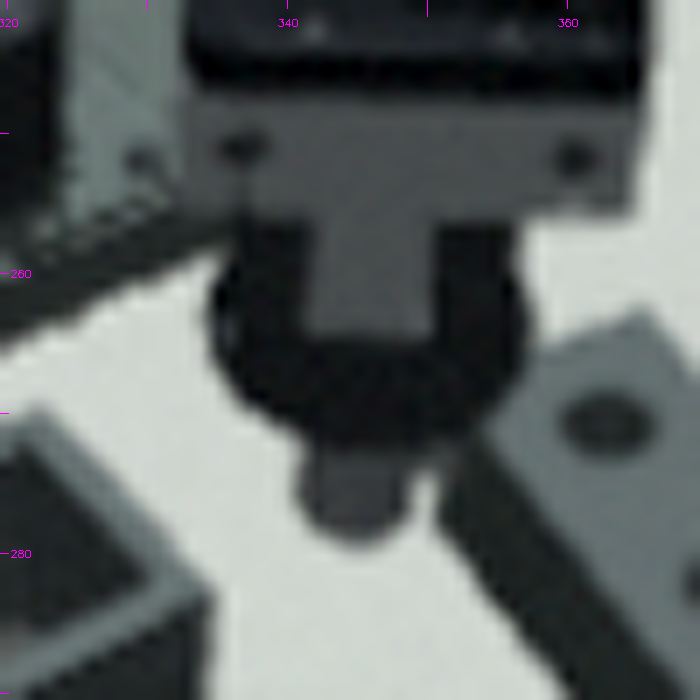

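Request:
apply_moves:
  targets:
    - [[0,0,0],[3,2,0],1]
    - [[0,0,0],[4,4,0],1]
    - [[0,0,0],[4,5,0],1]
    - [[0,0,0],[4,5,0],1]

```text
time: 49.5
position: [0.398, -0.3388, 0.2114]
ee_rot: [0.001, -0.493, 0.87, 0.0]
contact_force: [0.4, 0.1, -2.1]
gripper_width: 0.0159
```

```bash
python3 -c "
from h import *
goal([.508,-.109,.175],-87)
s,_=read_camera('scene'); 
p=get_state()['position']; c=proj('scene',[p-[0,0,.0112],p-[0,0,.0552]]); print(c)
u,v=c[1].astype(int); crop(stretch(s,10,230),u-20,v-25,40,35,18,'s34')
"
```

```text
t 49.5 pos [ 0.398  -0.3388  0.2114] xyaw -120.92 w 0.0159 F [ 0.4  0.1 -2.1] T [0.08 0.01 0.01]
turn [ -0.07   0.11 -33.92] shift cm [-25.36   2.38   3.69]
[[324.20965131 275.44684743]
 [323.73284178 288.53648838]]
```

View pics/s34.png

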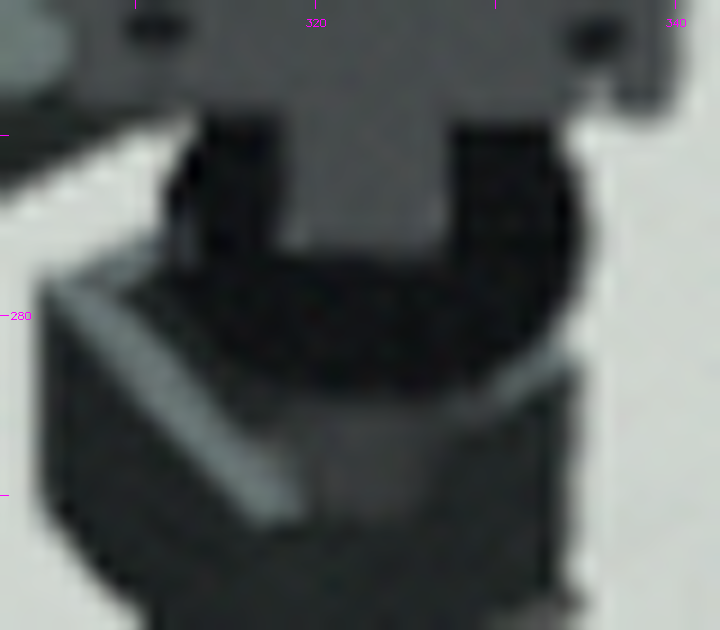

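Request:
apply_moves:
  targets:
    - [[0,0,0],[3,0,0],1]
    - [[0,0,0],[6,-1,0],1]
    - [[0,0,0],[8,-2,0],1]
    - [[0,0,0],[8,-2,0],1]

```text
time: 49.95
position: [0.3747, -0.421, 0.21]
ee_rot: [0.0, -0.492, 0.871, 0.0]
contact_force: [-0.3, 0.5, -2.7]
gripper_width: 0.0156
```

```bash
python3 -c "
from h import *
goal([.508,-.109,.175],-87)
s,_=read_camera('scene'); 
p=get_state()['position']; c=proj('scene',[p-[0,0,.0112],p-[0,0,.0552]]); print(c)
u,v=c[1].astype(int); crop(stretch(s,10,230),u-20,v-25,40,35,18,'s35')
"
```

```text
t 49.95 pos [ 0.3747 -0.421   0.21  ] xyaw -121.06 w 0.0156 F [-0.3  0.5 -2.7] T [ 0.08 -0.01 -0.01]
turn [-2.000e-02  7.000e-02 -3.406e+01] shift cm [-33.6    4.68   3.54]
[[333.40415199 304.04882458]
 [332.68380642 316.97333615]]
```

View pics/s35.png

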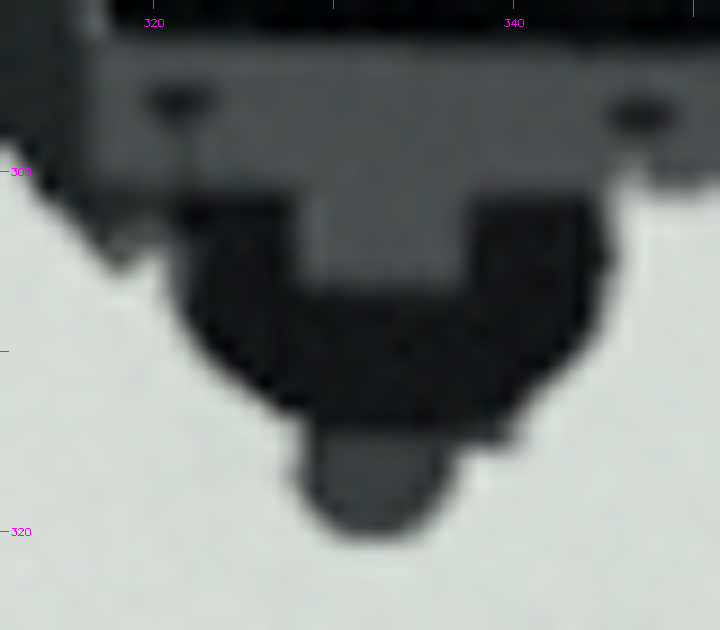

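```bash
python3 -c "
from h import *
st=get_state(); p=st['position']; x=quat(st['ee_rot']).apply([1,0,0])
print(proj('scene',[p+x*.02,p+x*.008,p+x*.02+[0,0,.01], p-[0,0,.0052],p-[0,0,.0552]]))
s,_=read_camera('scene'); g=cv2.cvtColor(s,cv2.COLOR_RGB2GRAY)
for v in (302,303,304,316,317): print(v,g[v,316:350].tolist())
"
```

```text
[[333.53780224 307.95483497]
 [333.57098371 303.55649008]
 [333.70989945 304.8975226 ]
 [333.5048743  302.23586637]
 [332.68380642 316.97333615]]
302 [39, 44, 44, 47, 53, 40, 26, 27, 24, 29, 29, 27, 47, 79, 78, 76, 77, 76, 77, 76, 78, 67, 32, 28, 27, 25, 27, 28, 28, 114, 184, 197, 196, 196]
303 [83, 48, 56, 63, 71, 54, 46, 26, 29, 29, 27, 26, 51, 78, 76, 78, 79, 76, 76, 77, 75, 66, 26, 27, 29, 26, 28, 28, 26, 88, 162, 197, 199, 197]
304 [144, 71, 78, 80, 76, 56, 54, 31, 29, 27, 27, 34, 53, 74, 77, 78, 76, 77, 78, 76, 82, 71, 28, 29, 27, 29, 28, 27, 27, 74, 153, 199, 196, 197]
316 [199, 196, 198, 196, 198, 198, 198, 196, 195, 195, 196, 176, 104, 59, 63, 63, 66, 63, 60, 59, 82, 146, 188, 187, 194, 197, 198, 198, 197, 197, 198, 197, 198, 198]
317 [198, 197, 198, 197, 197, 196, 196, 194, 195, 196, 195, 175, 108, 61, 62, 64, 65, 62, 60, 58, 103, 170, 197, 197, 197, 197, 199, 197, 198, 198, 197, 197, 199, 197]
```

```bash
python3 -c "
from h import *
print(proj('scene',[[.508,-.109,.072],[.511,-.109,.072],[.508,-.112,.072]]))
s,_=read_camera('scene'); crop(stretch(s,20,130),298,224,34,28,22,'s36')
a=proj('scene',[[.508+.0255*np.cos(t),-.109+.0255*np.sin(t),.072] for t in np.linspace(0,2*np.pi,60)]); print(a.min(0),a.max(0))
g=cv2.cvtColor(s,cv2.COLOR_RGB2GRAY)
for v in (242,246,250): print(v,g[v,300:330].tolist())
"
```

```text
[[315.21654664 237.67337256]
 [316.19489209 237.30013094]
 [315.77053777 238.35833148]]
[305.65870532 231.12228788] [324.7736161  244.36703488]
242 [122, 147, 145, 138, 111, 27, 47, 65, 69, 66, 72, 72, 74, 74, 68, 73, 76, 58, 18, 11, 6, 10, 13, 9, 3, 9, 30, 53, 67, 67]
246 [115, 115, 113, 115, 108, 28, 28, 24, 29, 25, 26, 26, 30, 29, 27, 26, 29, 33, 48, 67, 65, 47, 23, 8, 10, 9, 8, 9, 6, 12]
250 [98, 112, 111, 112, 95, 25, 23, 26, 27, 27, 31, 26, 30, 26, 27, 29, 25, 29, 30, 30, 31, 40, 50, 52, 48, 63, 77, 70, 37, 3]
```

View pics/s36.png

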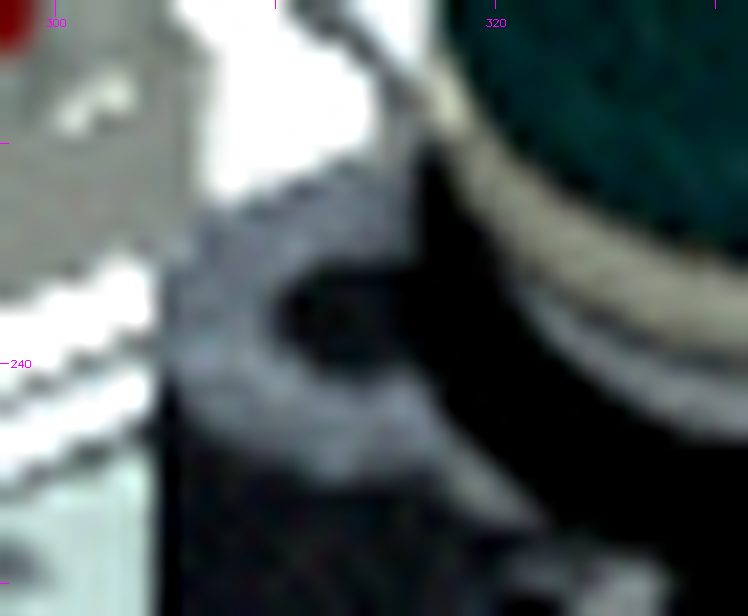

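```bash
python3 -c "
from h import *
s=cv2.imread('pics/s25f.png'); g=cv2.cvtColor(s,cv2.COLOR_BGR2GRAY)
for v in (242,246,250): print(v,g[v,300:330].tolist())
for u in (312,314,316): print(u,g[226:252,u].tolist())
c=[.508,-.109]
for z in (.055,.05): 
  a=proj('scene',[[c[0]+.0255*np.cos(t),c[1]+.0255*np.sin(t),z] for t in np.linspace(0,2*np.pi,60)]); print(z,a.min(0),a.max(0))
"
```

```text
242 [103, 124, 124, 118, 95, 27, 40, 52, 53, 57, 60, 58, 62, 64, 57, 63, 62, 57, 60, 54, 60, 61, 46, 35, 46, 81, 92, 92, 91, 93]
246 [97, 99, 99, 98, 92, 19, 23, 19, 19, 24, 19, 19, 25, 25, 23, 20, 26, 24, 21, 24, 19, 23, 19, 23, 45, 83, 99, 99, 87, 90]
250 [86, 94, 93, 94, 82, 22, 19, 19, 26, 24, 20, 21, 20, 26, 20, 24, 22, 24, 22, 20, 19, 24, 26, 15, 48, 86, 95, 95, 95, 93]
312 [111, 164, 166, 165, 149, 91, 59, 61, 58, 52, 25, 22, 17, 22, 28, 51, 62, 55, 58, 43, 25, 17, 22, 23, 20, 22]
314 [52, 97, 145, 135, 94, 62, 53, 53, 55, 46, 23, 25, 25, 24, 21, 38, 57, 59, 52, 41, 23, 23, 21, 24, 20, 20]
316 [116, 82, 52, 58, 63, 54, 55, 60, 52, 47, 23, 17, 19, 18, 34, 56, 62, 59, 51, 35, 26, 24, 22, 23, 22, 26]
0.055 [305.6376665  235.67920777] [324.61513096 248.93071836]
0.05 [305.63158876 237.00722182] [324.56891697 250.26024353]
```

```bash
python3 -c "
from h import *
t=cv2.imread('pics/top0.png'); g=cv2.cvtColor(t,cv2.COLOR_BGR2GRAY)
for v in range(240,262): print(v,g[v,322:352].tolist())
c=[.508,-.109]
for z in (.072,.02):
  a=proj('top',[[c[0]+.0255*np.cos(t),c[1]+.0255*np.sin(t),z] for t in np.linspace(0,2*np.pi,60)]); print(z,a.min(0),a.max(0))
"
```

```text
240 [129, 128, 124, 100, 71, 106, 127, 126, 125, 130, 126, 128, 127, 123, 125, 125, 125, 126, 126, 127, 102, 80, 102, 106, 147, 166, 166, 164, 164, 163]
241 [125, 123, 123, 101, 84, 71, 112, 125, 130, 122, 128, 120, 114, 117, 110, 104, 101, 114, 126, 126, 128, 127, 127, 103, 137, 168, 166, 163, 165, 164]
242 [125, 124, 121, 113, 97, 111, 128, 123, 126, 104, 80, 81, 78, 82, 82, 84, 77, 104, 93, 105, 126, 123, 124, 107, 85, 142, 164, 164, 163, 164]
243 [124, 127, 107, 115, 129, 129, 127, 120, 108, 94, 86, 80, 68, 63, 63, 76, 84, 92, 87, 95, 116, 127, 126, 119, 98, 145, 165, 164, 161, 163]
244 [127, 123, 110, 109, 125, 129, 127, 100, 82, 87, 86, 70, 57, 57, 62, 76, 86, 89, 86, 83, 76, 107, 126, 125, 101, 145, 165, 164, 165, 162]
245 [124, 125, 110, 118, 124, 126, 107, 83, 85, 90, 97, 82, 70, 115, 124, 105, 93, 89, 84, 88, 87, 78, 107, 125, 111, 147, 167, 162, 162, 164]
246 [127, 123, 112, 125, 130, 115, 99, 84, 79, 94, 84, 74, 65, 108, 119, 89, 77, 85, 84, 93, 107, 96, 76, 98, 106, 147, 166, 160, 164, 164]
247 [132, 108, 128, 129, 128, 111, 90, 94, 98, 99, 88, 60, 61, 112, 129, 94, 60, 
[... 1497 characters left out ...]
9, 133, 131, 127, 125, 133, 104, 58, 58, 68, 69, 64, 64, 59, 58, 61, 111, 127, 129, 123, 124, 139, 124, 144, 163, 161, 163]
259 [175, 134, 115, 126, 129, 128, 123, 122, 127, 128, 117, 89, 66, 61, 62, 64, 63, 109, 127, 126, 127, 126, 127, 125, 128, 117, 143, 163, 164, 162]
260 [174, 136, 118, 123, 138, 132, 127, 128, 126, 126, 125, 129, 129, 130, 134, 133, 128, 125, 126, 125, 126, 128, 111, 90, 98, 111, 148, 166, 164, 162]
261 [171, 131, 112, 124, 124, 107, 103, 121, 128, 125, 124, 128, 128, 127, 123, 125, 125, 126, 125, 124, 127, 126, 105, 82, 88, 90, 147, 166, 166, 165]
0.072 [327.52409676 241.39915964] [344.12326458 257.93727267]
0.02 [327.7939921  243.11166768] [343.92892805 259.1920138 ]
```

```bash
python3 -c "
from h import *
s=cv2.imread('pics/s25f.png')[:,:,::-1]; crop(stretch(s,15,110),302,226,26,22,28,'s37')
for a in (-5,0,5,10,15):
  r=np.radians(a); print(a,proj('scene',[[.508,-.109,.072],[.508+.02*np.cos(r),-.109+.02*np.sin(r),.072]]).round(1).tolist())
goal([.508,-.1088,.165],-85)
"
```

```text
-5 [[315.2, 237.7], [322.0, 235.6]]
0 [[315.2, 237.7], [321.7, 235.2]]
5 [[315.2, 237.7], [321.4, 234.8]]
10 [[315.2, 237.7], [321.0, 234.4]]
15 [[315.2, 237.7], [320.5, 234.1]]
t 50.1 pos [ 0.3751 -0.4183  0.2106] xyaw -120.92 w 0.0157 F [ 0.3 -0.4 -2.2] T [ 0.06  0.   -0.01]
turn [-2.000e-02  1.500e-01 -3.592e+01] shift cm [-33.37   4.5    4.65]
```

View pics/s37.png

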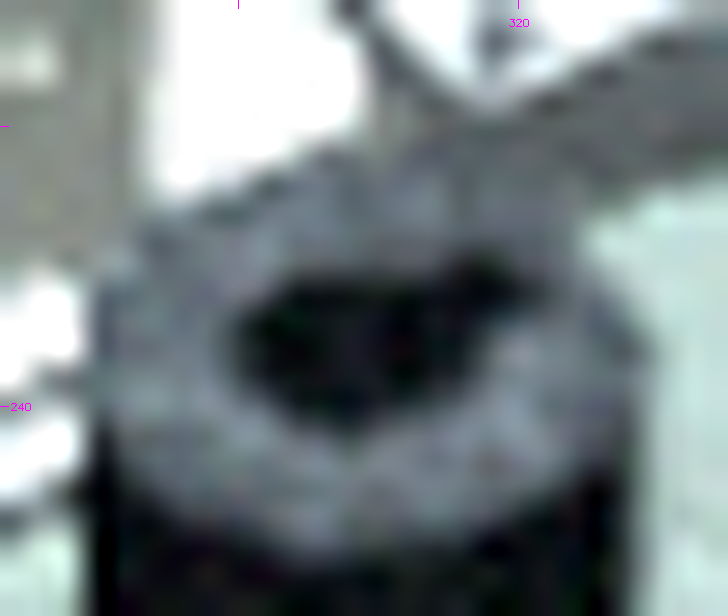

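Request:
apply_moves:
  targets:
    - [[0,0,-4],[-4,0.5,0],1]
    - [[0,0,-9],[-8,1,0],1]
    - [[0,0,-14],[-12,1.5,0],1]
    - [[0,0,-19],[-16,2,0],1]
    - [[0,0,-24],[-20,2.5,0],1]
    - [[0,0,-29],[-24,3,0.5],1]
    - [[0,0,-34],[-28,3.8,1],1]
    - [[0,0,-36.4],[-32,4.5,2],1]

```text
time: 50.9
position: [0.5013, -0.1187, 0.1924]
ee_rot: [-0.001, 0.741, -0.671, 0.001]
contact_force: [0.6, -0.2, -2.5]
gripper_width: 0.0158
```

Request:
apply_moves:
  targets:
    - [[0,0,0],[-0.5,0,0.5],1]
    - [[0,0,0],[-1,0,1.5],1]
    - [[0,0,0],[-1,0,2.5],1]
    - [[0,0,0],[-1,0,2.5],1]
    - [[0,0,0],[-1,0,2.5],1]

```text
time: 51.4
position: [0.4991, -0.1126, 0.166]
ee_rot: [-0.0, 0.739, -0.674, -0.0]
contact_force: [0.4, -0.5, -2.4]
gripper_width: 0.0156
```

```bash
python3 -c "
from h import *
goal([.508,-.1088,.145],-84.5)
"
```

```text
t 51.4 pos [ 0.4991 -0.1126  0.166 ] xyaw -84.71 w 0.0156 F [ 0.4 -0.5 -2.4] T [-0.    0.04 -0.04]
turn [-0.    0.07 -0.21] shift cm [-0.3  -0.92  2.1 ]
```

Request:
apply_moves:
  targets:
    - [[0,0,0],[-0.3,-0.9,0.5],1]
    - [[0,0,-0.2],[-0.3,-0.9,1.5],1]
    - [[0,0,-0.2],[-0.3,-0.9,2.1],1]
    - [[0,0,-0.2],[-0.3,-0.9,2.1],1]
    - [[0,0,-0.2],[-0.3,-0.9,2.1],1]

```text
time: 51.9
position: [0.508, -0.1079, 0.1449]
ee_rot: [-0.0, 0.741, -0.672, -0.001]
contact_force: [-0.7, 0.5, -1.4]
gripper_width: 0.0157
```

```bash
python3 -c "
from h import *
goal([.508,-.1088,.135],-84.5)
s,_=read_camera('scene'); crop(stretch(s,10,110),295,215,45,45,14,'s38')
p=get_state()['position']; print(proj('scene',[p+[.001,0,-.0112],p+[.001,0,-.0552],[.509,-.1088,.072]]))
"
```

```text
t 51.9 pos [ 0.508  -0.1079  0.1449] xyaw -84.42 w 0.0157 F [-0.7  0.5 -1.4] T [-0.04  0.   -0.  ]
turn [0.   0.08 0.08] shift cm [0.09 0.01 0.99]
[[315.78901856 220.02270789]
 [315.54226218 232.32767988]
 [315.50590433 237.50331483]]
```

View pics/s38.png

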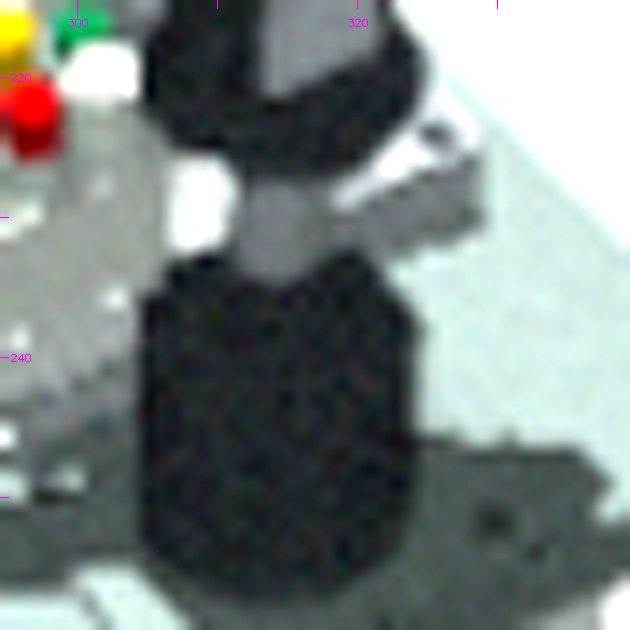

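Request:
apply_moves:
  targets:
    - [[0,0,0],[0.05,0,0.5],1]
    - [[0,0,0],[0.05,0,1],1]
    - [[0,0,0],[0.05,0,1.4],1]
    - [[0,0,0],[0.05,0,1.7],1]
    - [[0,0,0],[0.05,0,1.9],1]
    - [[0,0,0],[0.05,0,2.1],1]

```text
time: 52.55
position: [0.5083, -0.1083, 0.1242]
ee_rot: [-0.001, 0.741, -0.672, -0.0]
contact_force: [-0.3, 0.2, -2.9]
gripper_width: 0.0158
```

Request:
apply_moves:
  targets:
    - [[0,0,0],[0,0,0.3],1]
    - [[0,0,0],[0,0,0.6],1]
    - [[0,0,0],[0,0,0.9],1]
    - [[0,0,0],[0,0,1.1],1]
    - [[0,0,0],[0,0,1.1],1]

```text
time: 53.05
position: [0.5081, -0.1083, 0.1129]
ee_rot: [-0.0, 0.741, -0.672, -0.0]
contact_force: [-0.3, 0.3, -0.9]
gripper_width: 0.0158
```

Foot is in the bore; the key is now at the sleeve face. I'll go down gently and watch the force.

Request:
apply_moves:
  targets:
    - [[0,0,0],[0,0,0.15],1]
    - [[0,0,0],[0,0,0.3],1]
    - [[0,0,0],[0,0,0.4],1]
    - [[0,0,0],[0,0,0.4],1]

```text
time: 53.45
position: [0.5083, -0.1084, 0.1092]
ee_rot: [-0.001, 0.741, -0.672, -0.0]
contact_force: [0.3, 0.2, -3.0]
gripper_width: 0.0157
```

Request:
apply_moves:
  targets:
    - [[0,0,0],[0,0,0.3],1]
    - [[0,0,0],[0,0,0.6],1]
    - [[0,0,0],[0,0,0.9],1]
    - [[0,0,0],[0,0,0.9],1]

```text
time: 53.85
position: [0.5081, -0.1084, 0.0997]
ee_rot: [-0.0, 0.741, -0.672, -0.0]
contact_force: [0.4, -1.3, -2.5]
gripper_width: 0.0159
```

```bash
python3 -c "
from h import *
s,d=read_camera('scene'); crop(s,240,165,100,75,8,'s40'); t,dt=read_camera('top'); crop(t,238,215,90,60,8,'t40')
for (u,v) in ((286.5,180),(301,194.5),(316,210.5)):
  pass
"
```

```text
(no output)
```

View pics/s40.png

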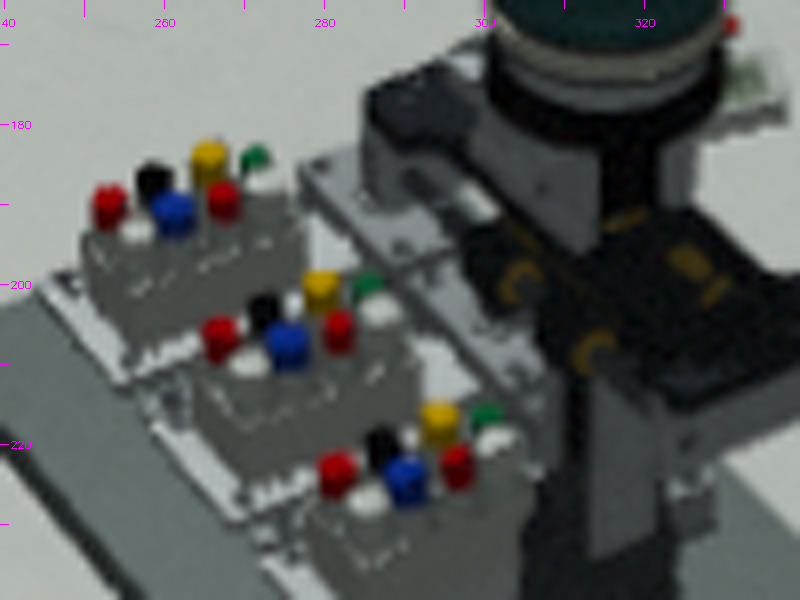

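View pics/t40.png

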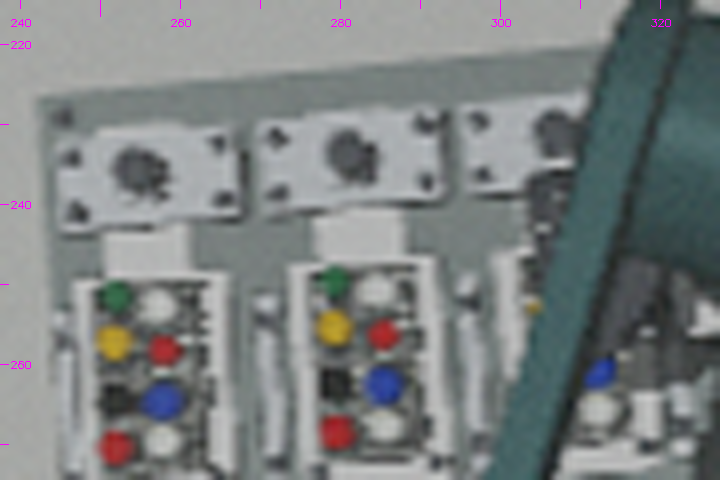

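All three pins are seated: each top sits about 11.4 px above its hole. Lowering the shaft home.

Request:
apply_moves:
  targets:
    - [[0,0,0],[0,0,0.4],1]
    - [[0,0,0],[0,0,0.8],1]
    - [[0,0,0],[0,0,1.2],1]
    - [[0,0,0],[0,0,1.5],1]
    - [[0,0,0],[0,0,1.6],1]
    - [[0,0,0],[0,0,1.6],1]

```text
time: 54.55
position: [0.5082, -0.1084, 0.084]
ee_rot: [-0.0, 0.741, -0.672, -0.0]
contact_force: [1.0, -1.0, -2.5]
gripper_width: 0.0157
```

Request:
apply_moves:
  targets:
    - [[0,0,0],[0,0,0.1],1]
    - [[0,0,0],[0,0,0.15],1]
    - [[0,0,0],[0,0,0.2],1]
    - [[0,0,0],[0,0,0.2],1]

```text
time: 54.95
position: [0.5084, -0.1084, 0.0836]
ee_rot: [-0.001, 0.741, -0.672, 0.0]
contact_force: [-3.4, -1.0, 5.0]
gripper_width: 0.0162
```

Request:
apply_moves:
  targets:
    - [[0,0,0],[0,0,-0.15],1]
    - [[0,0,0],[0,0,-0.15],0.1]
    - [[0,0,0],[0,0,-0.15],0.1]
    - [[0,0,0],[0,0,-0.15],0.1]
    - [[0,0,0],[0,0,-1],0.1]
    - [[0,0,0],[0,0,-4],0.1]
    - [[0,0,0],[0,0,-7],0.1]
    - [[0,0,0],[0,0,-7],0.1]

```text
time: 55.75
position: [0.5114, -0.1093, 0.1582]
ee_rot: [-0.003, 0.741, -0.672, 0.005]
contact_force: [-0.2, -0.7, 0.5]
gripper_width: 0.0425
```

Request:
apply_moves:
  targets:
    - [[0,0,-8.5],[0,0,0],0.1]
    - [[0,0,-17],[0,0,0],0.1]
    - [[0,0,-25.5],[0,0,0],0.1]
    - [[0,0,-34],[0,0,0],0.1]
    - [[0,0,-42.5],[0,0,0],0.1]
    - [[0,0,-51],[0,0,0],0.1]
    - [[0,0,-59.5],[0,0,0],0.1]
    - [[0,0,-68],[0,0,0],0.1]

```text
time: 56.55
position: [0.5081, -0.1082, 0.1517]
ee_rot: [-0.001, 0.99, -0.14, -0.0]
contact_force: [0.0, -0.8, -0.2]
gripper_width: 0.0423
```

```bash
python3 -c "
from h import *
goal([.5082,-.1084,.15],95.6)
s,d=read_camera('scene'); crop(stretch(s,10,150),285,205,60,55,12,'s41')
"
```

```text
t 56.55 pos [ 0.5081 -0.1082  0.1517] xyaw -16.06 w 0.0423 F [ 0.  -0.8 -0.2] T [-0.07 -0.01 -0.05]
turn [-9.0000e-02 -6.0000e-02 -1.1166e+02] shift cm [0.02 0.01 0.17]
```

View pics/s41.png

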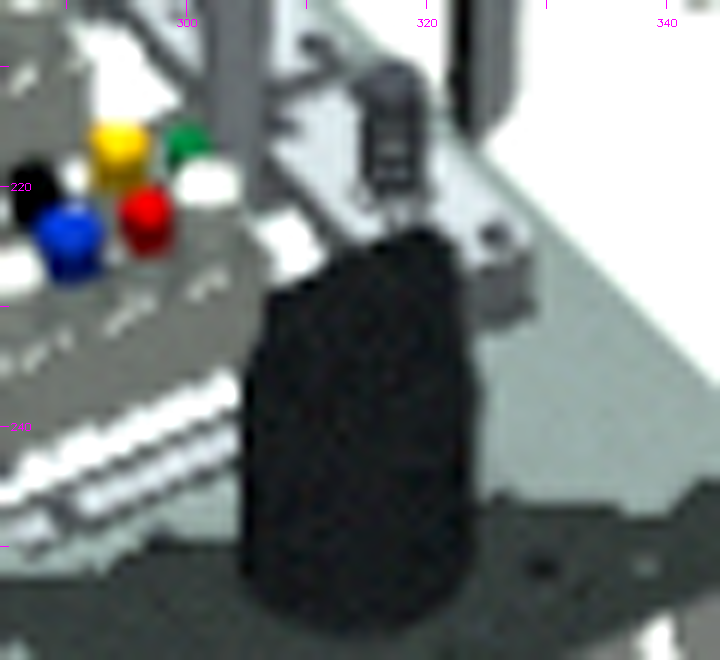

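The shaft stands in the sleeve with its collar on the sleeve face. Continuing the wrist flip to regrip.

Request:
apply_moves:
  targets:
    - [[0,0,-8.5],[0,0,0],0.1]
    - [[0,0,-17],[0,0,0],0.1]
    - [[0,0,-25.5],[0,0,0],0.1]
    - [[0,0,-34],[0,0,0],0.1]
    - [[0,0,-42.5],[0,0,0],0.1]
    - [[0,0,-51],[0,0,0],0.1]
    - [[0,0,-59.5],[0,0,0],0.1]
    - [[0,0,-68],[0,0,0],0.1]

```text
time: 57.4
position: [0.5081, -0.1082, 0.1518]
ee_rot: [-0.001, 0.9, 0.437, 0.0]
contact_force: [-0.3, -0.0, 0.9]
gripper_width: 0.0422
```

```bash
python3 -c "
from h import *
goal([.5082,-.1084,.15],95.6)
"
```

```text
t 57.4 pos [ 0.5081 -0.1082  0.1518] xyaw 51.79 w 0.0422 F [-0.3 -0.   0.9] T [ 0.04 -0.12 -0.04]
turn [-3.000e-02 -9.000e-02 -4.381e+01] shift cm [-0.01  0.02  0.18]
```

Request:
apply_moves:
  targets:
    - [[0,0,-8.5],[0,0,0],0.1]
    - [[0,0,-17],[0,0,0],0.1]
    - [[0,0,-25.5],[0,0,0],0.1]
    - [[0,0,-34],[0,0,0],0.1]
    - [[0,0,-42.5],[0,0,0],0.1]
    - [[0,-0.1,-43.8],[0.05,0.08,0],0.1]
    - [[0,-0.1,-43.8],[0.05,0.08,0],0.1]
    - [[0,-0.1,-43.8],[0.05,0.08,0],0.1]

```text
time: 58.2
position: [0.5092, -0.1084, 0.1522]
ee_rot: [0.0, 0.674, 0.739, -0.0]
contact_force: [0.8, -0.7, 0.4]
gripper_width: 0.0422
```

```bash
python3 -c "
from h import *
goal([.509,-.1084,.0845],95.6)
"
```

```text
t 58.2 pos [ 0.5092 -0.1084  0.1522] xyaw 95.23 w 0.0422 F [ 0.8 -0.7  0.4] T [ 0.04 -0.14  0.  ]
turn [-0.01  0.02 -0.37] shift cm [ 0.01 -0.02  6.77]
```

Request:
apply_moves:
  targets:
    - [[0,0,-0.3],[0,0,2],0.1]
    - [[0,0,-0.3],[0,0,4],0.1]
    - [[0,0,-0.3],[0,0,6],0.1]
    - [[0,0,-0.3],[0,0,6.6],0.1]
    - [[0,0,-0.3],[0,0,6.6],0.1]
    - [[0,0,-0.3],[0,0,6.6],1]
    - [[0,0,-0.3],[0,0,6.6],1]
    - [[0,0,-0.3],[0,0,6.6],1]
  grip_force: 50

```text
time: 59.0
position: [0.5101, -0.1087, 0.0876]
ee_rot: [0.001, 0.671, 0.741, 0.0]
contact_force: [0.3, -0.0, -0.5]
gripper_width: 0.0216
```

Request:
apply_moves:
  targets:
    - [[0,0,0],[0,0,0],1]
    - [[0,0,0],[0,0,0],1]
    - [[0,0,0],[0,0,0],1]
    - [[0,0,0],[0,0,0],1]

```text
time: 59.4
position: [0.5098, -0.1085, 0.0873]
ee_rot: [0.001, 0.671, 0.741, 0.0]
contact_force: [-1.1, 1.0, 5.2]
gripper_width: 0.0158
```

```bash
python3 -c "
from h import *
goal([.509,-.1084,.0845],3.54)
"
```

```text
t 59.4 pos [ 0.5098 -0.1085  0.0873] xyaw 95.69 w 0.0158 F [-1.1  1.   5.2] T [ 0.27 -0.09 -0.06]
turn [ 1.100e-01 -4.000e-02  9.215e+01] shift cm [ 0.02 -0.08  0.28]
```

Request:
apply_moves:
  targets:
    - [[0,0,4],[0,0,0],1]
    - [[0,0,9],[0,0,0],1]
    - [[0,0,14],[0,0,0],1]
    - [[0,0,19],[0,0,0],1]
    - [[0,0,24],[0,0,0],1]
    - [[0,0,29],[0,0,0],1]
    - [[0,0,34],[0,0,0],1]
    - [[0,0,39],[0,0,0],1]

```text
time: 60.2
position: [0.5105, -0.1081, 0.0873]
ee_rot: [0.001, 0.881, 0.474, 0.001]
contact_force: [1.6, 1.0, 4.5]
gripper_width: 0.0159
```

```bash
python3 -c "
from h import *
goal([.509,-.1084,.0873],3.54)
"
```

```text
t 60.2 pos [ 0.5105 -0.1081  0.0873] xyaw 56.55 w 0.0159 F [1.6 1.  4.5] T [ 0.29 -0.31  0.27]
turn [ 0.1  -0.17 53.01] shift cm [-0.11 -0.11  0.  ]
```

Request:
apply_moves:
  targets:
    - [[0,0,5],[0,0,0],1]
    - [[0,0,10],[0,0,0],1]
    - [[0,0,15],[0,0,0],1]
    - [[0,0,20],[0,0,0],1]
    - [[0,0,25],[0,0,0],1]
    - [[0,0,30],[0,0,0],1]
    - [[0,0,35],[0,0,0],1]
    - [[0,0,40],[0,0,0],1]

```text
time: 61.0
position: [0.5102, -0.1091, 0.0873]
ee_rot: [0.001, 0.99, 0.144, 0.001]
contact_force: [0.0, 0.2, 3.9]
gripper_width: 0.0156
```

```bash
python3 -c "
from h import *
goal([.509,-.1084,.0873],3.54)
"
```

```text
t 61.0 pos [ 0.5102 -0.1091  0.0873] xyaw 16.53 w 0.0156 F [0.  0.2 3.9] T [-0.13 -0.2   0.32]
turn [ 0.15 -0.13 12.99] shift cm [-0.1  -0.11  0.  ]
```

Request:
apply_moves:
  targets:
    - [[0,0,3],[0,0,0],1]
    - [[0,0,6],[0,0,0],1]
    - [[0,0,9],[0,0,0],1]
    - [[0,0,11],[0,0,0],1]
    - [[0,0,12],[0,0,0],1]
    - [[0,0,12],[0,0,0],1]

```text
time: 61.6
position: [0.51, -0.1094, 0.0873]
ee_rot: [0.001, 0.999, 0.041, 0.001]
contact_force: [0.4, -1.9, 6.2]
gripper_width: 0.0155
```

```bash
python3 -c "
from h import *
goal([.509,-.1084,.0873],3.54)
"
```

```text
t 61.6 pos [ 0.51   -0.1094  0.0873] xyaw 4.7 w 0.0155 F [ 0.4 -1.9  6.2] T [-0.36 -0.08  0.16]
turn [ 0.15 -0.11  1.16] shift cm [-0.09 -0.11 -0.  ]
```

Request:
apply_moves:
  targets:
    - [[0,0,1],[0,0,0],1]
    - [[0,0,2],[0,0,0],1]
    - [[0,0,3],[0,0,0],1]
    - [[0,0,3],[0,0,0],1]

```text
time: 62.0
position: [0.51, -0.1094, 0.0873]
ee_rot: [0.001, 1.0, 0.015, 0.001]
contact_force: [-1.2, -1.8, 5.5]
gripper_width: 0.0158
```

```bash
python3 -c "
from h import *
goal([.509,-.1084,.0873],3.54)
"
```

```text
t 62.0 pos [ 0.51   -0.1094  0.0873] xyaw 1.7 w 0.0158 F [-1.2 -1.8  5.5] T [-0.34 -0.01  0.22]
turn [ 0.15 -0.11 -1.84] shift cm [-0.09 -0.11  0.  ]
```

Request:
apply_moves:
  targets:
    - [[0,0,1],[0,0,0],1]
    - [[0,0,2],[0,0,0],1]
    - [[0,0,2],[0,0,0],1]

```text
time: 62.3
position: [0.5099, -0.1095, 0.0873]
ee_rot: [0.001, 1.0, -0.003, 0.001]
contact_force: [0.0, -2.4, 5.7]
gripper_width: 0.0157
```

```bash
python3 -c "
from h import *
goal([.509,-.1084,.0873],3.54)
"
```

```text
t 62.3 pos [ 0.5099 -0.1095  0.0873] xyaw -0.3 w 0.0157 F [ 0.  -2.4  5.7] T [-0.35 -0.06  0.18]
turn [ 0.15 -0.11 -3.84] shift cm [-0.09 -0.11 -0.  ]
```

Request:
apply_moves:
  targets:
    - [[0,0,1],[0,0,0],1]
    - [[0,0,2],[0,0,0],1]
    - [[0,0,2],[0,0,0],1]

```text
time: 62.6
position: [0.5099, -0.1095, 0.0873]
ee_rot: [0.001, 1.0, -0.02, 0.001]
contact_force: [0.0, -2.8, 5.0]
gripper_width: 0.0156
```

```bash
python3 -c "
from h import *
goal([.509,-.1084,.0873],3.54)
"
```

```text
t 62.6 pos [ 0.5099 -0.1095  0.0873] xyaw -2.3 w 0.0156 F [ 0.  -2.8  5. ] T [-0.38  0.02  0.29]
turn [ 0.15 -0.1  -5.84] shift cm [-0.09 -0.11 -0.  ]
```

Request:
apply_moves:
  targets:
    - [[0,0,1],[0,0,0],1]
    - [[0,0,2],[0,0,0],1]
    - [[0,0,3],[0,0,0],1]
    - [[0,0,3],[0,0,0],1]

```text
time: 63.0
position: [0.5099, -0.1095, 0.0873]
ee_rot: [0.001, 0.999, -0.046, 0.001]
contact_force: [1.0, -2.8, 5.4]
gripper_width: 0.0156
```

```bash
python3 -c "
from h import *
goal([.509,-.1084,.0873],3.54)
s,d=read_camera('scene'); crop(stretch(s,10,150),285,205,60,55,12,'s42');t,dt=read_camera('top'); crop(t,310,230,50,45,14,'t42')
"
```

```text
t 63.0 pos [ 0.5099 -0.1095  0.0873] xyaw -5.28 w 0.0156 F [ 1.  -2.8  5.4] T [-0.39  0.02  0.34]
turn [ 0.15 -0.11 -8.82] shift cm [-0.1 -0.1 -0. ]
```

View pics/s42.png

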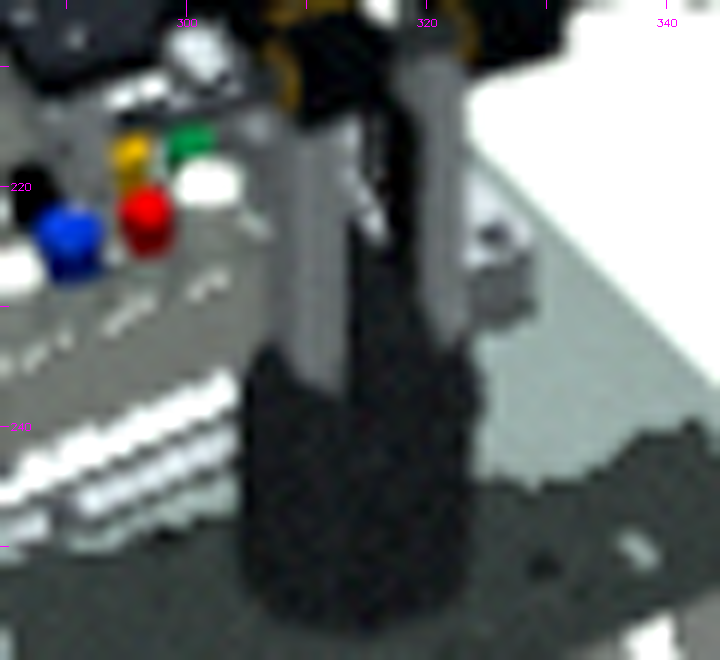

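Request:
apply_moves:
  targets:
    - [[0,0,1],[0,0,0],1]
    - [[0,0,2],[0,0,0],1]
    - [[0,0,3],[0,0,0],1]
    - [[0,0,4],[0,0,0],1]
    - [[0,0,4],[0,0,0],1]
  grip_force: 60

```text
time: 63.6
position: [0.5103, -0.1092, 0.0873]
ee_rot: [0.001, 0.997, -0.08, 0.001]
contact_force: [1.5, -1.5, 5.0]
gripper_width: 0.0157
```

```bash
python3 -c "
from h import *
goal([.509,-.1084,.0873],3.54)
"
```

```text
t 63.6 pos [ 0.5103 -0.1092  0.0873] xyaw -9.19 w 0.0157 F [ 1.5 -1.5  5. ] T [-0.36 -0.17  0.85]
turn [  0.14  -0.16 -12.73] shift cm [-0.14 -0.06 -0.  ]
```

Torque rose from about 0.3 to 0.85 N m, so the sleeve is at its hard stop. Easing off and releasing.

Request:
apply_moves:
  targets:
    - [[0,0,-1],[0,0,0],1]
    - [[0,0,-2],[0,0,0],1]
    - [[0,0,-2],[0,0,0],0.1]
    - [[0,0,-2],[0,0,0],0.1]
    - [[0,0,-2],[0,0,0],0.1]
    - [[0,0,-2],[0,0,0],0.1]
    - [[0,0,-2],[0,0,-1],0.1]
    - [[0,0,-2],[0,0,-3],0.1]

```text
time: 64.4
position: [0.5079, -0.108, 0.1152]
ee_rot: [-0.0, 0.998, -0.064, -0.002]
contact_force: [-0.4, -0.2, -0.3]
gripper_width: 0.0421
```

Request:
apply_moves:
  targets:
    - [[0,0,0],[0,0,-3],0.1]
    - [[0,0,0],[0,0,-7],0.1]
    - [[0,0,0],[-3,2,-10],0.1]
    - [[0,0,0],[-6,5,-12],0.1]
    - [[0,0,0],[-8,9,-12],0.1]
    - [[0,0,0],[-10,14,-12],0.1]
    - [[0,0,0],[-10,18,-12],0.1]
    - [[0,0,0],[-10,22,-12],0.1]

```text
time: 65.2
position: [0.381, -0.3157, 0.2379]
ee_rot: [0.001, 0.998, -0.064, 0.001]
contact_force: [0.7, -0.9, 0.6]
gripper_width: 0.0423
```

```bash
python3 -c "
from h import *
print(get_state()['position'],get_state()['time'])
s,d=read_camera('scene'); crop(s,230,165,130,100,6,'s43'); cv2.imwrite('pics/s43f.png',s[:,:,::-1]);t,dt=read_camera('top'); crop(stretch(t,30,190),238,215,115,80,6,'t43'); crop(stretch(t,30,150),322,236,30,28,22,'t43b')
"
```

```text
[ 0.38104798 -0.31571219  0.23787058] 65.2
```

View pics/s43.png

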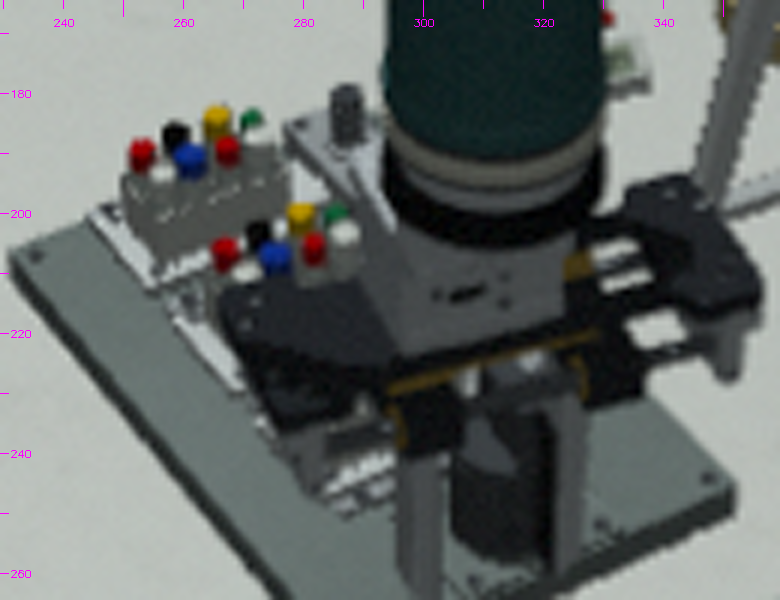

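View pics/t43.png

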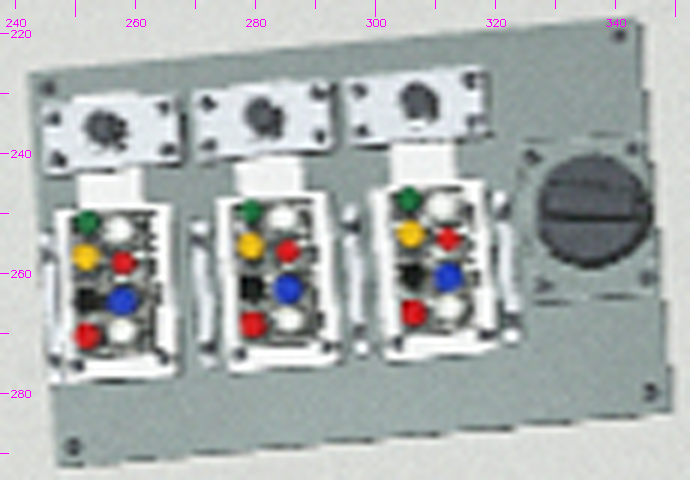

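View pics/t43b.png

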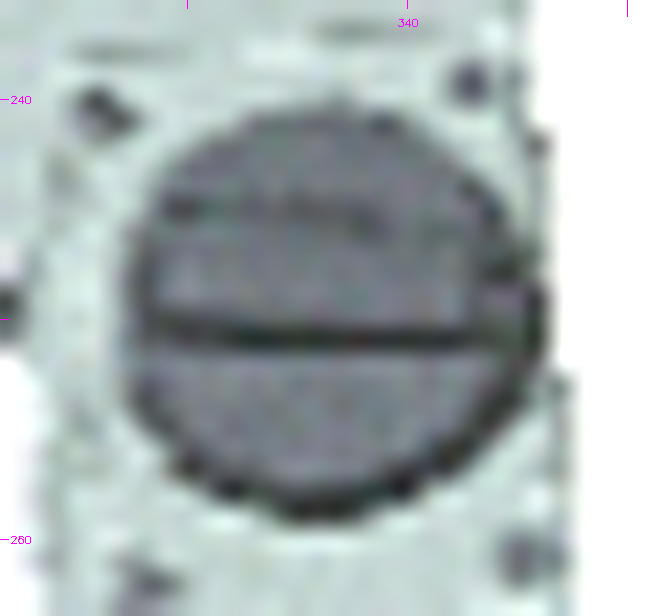

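```bash
python3 -c "
from h import *
t,dt=read_camera('top')
def pt(u0,u1,v0,v1,n):
  v,u=np.mgrid[v0:v1,u0:u1]; uv=np.c_[u.ravel(),v.ravel()]; d=dt[v,u].ravel(); o,r=ray('top',uv); X=(o+r*d[:,None])[d>0]; print(n,np.median(X,0).round(4),len(X))
pt(333,340,253,257,'collar top (exp .078)'); pt(332,341,246,249,'bar top (exp .112)')
for u,v in((254,235),(281,233),(306,231)): pt(u-1,u+2,v-1,v+2,'pin top (exp .076)')
l=onz('top',[(329.5,250.3),(343.5,250.9)],.112); d=l[1]-l[0]; print(np.degrees(np.arctan2(d[1],d[0])))
cs=onz('top',[((327.3+345.6)/2,249.3)],.078); print(cs)
s=cv2.imread('pics/s43f.png'); print(get_state()['contact_force'])
cv2.imwrite('pics/t44.png',t[:,:,::-1])
"
```

```text
collar top (exp .078) [ 0.4925 -0.1091  0.0777] 28
bar top (exp .112) [ 0.5122 -0.1098  0.1127] 27
pin top (exp .076) [0.5609 0.1424 0.0727] 9
pin top (exp .076) [0.564 0.058 0.077] 9
pin top (exp .076) [ 0.5679 -0.0192  0.0765] 9
-94.18007591619579
[[ 0.50848515 -0.11097116  0.078     ]]
[-0.87126921 -0.00798601  0.43765536]
```

View pics/t44.png

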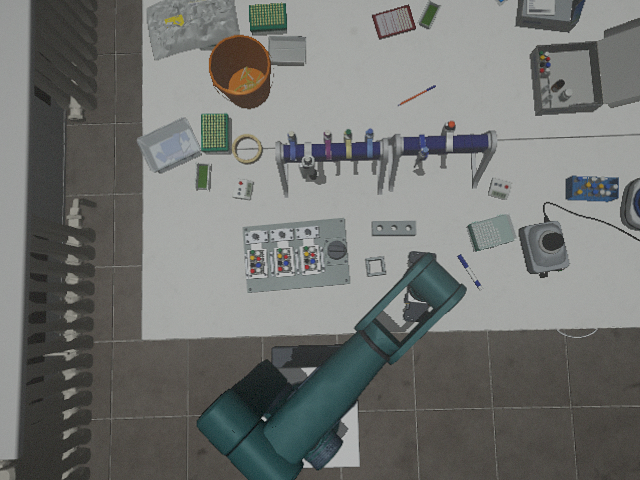

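The top view shows three pinned carriers, the shaft in the socket at (337,250), and the timers and marker where they were at the start. The arm is clear, so I'm handing in.

```bash
python3 -c "
from rig import *
print(hand_in())"
```

```text
the job is handed in; nothing more can be done
None
```

I handed the job in at about 65 s of the 210 s. All three carriers are under their bridges and pinned, and the drive shaft is home in the socket and turned clockwise to its stop.

**Pins:** Each pin reached its seated height when lowered, and the depth readings put the tops at 73, 77 and 77 mm (76 expected). The 73 mm reading came from a small patch near the pin's edge, and that pin looked the same as the others in the pictures.

**Carriers:** Measured before pinning, carrier 2's front edge was at its nominal spacing from its bridge hole. Carrier 1 was judged only by eye, as sitting like carrier 2. Carrier 3 measured about 3.5 mm back from nominal after pinning, still inside the 6 mm limit.

**Shaft:** The collar top reads 77.7 mm (78 expected), so it is fully down. On the last turn the torque rose from about 0.3 to 0.85 N m, which I took as the hard stop. The grip bar points about 8° past the nominal stop direction. I put that down to play of the key in its slot and the shaft in the bore; I could not read the sleeve's own angle directly.

**Cameras:** The scene camera's positions were about 3–5 mm off the top camera's, mostly in x. I relied on the top camera, checked against where the gripper closed on things.

The timer and marker are where they started, and the gripper was clear of everything at hand-in.

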